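Stack the spacer rings and pin them with the axle

ROBOT

A 7-joint arm with a two-finger parallel gripper is mounted at the origin on the work surface. World frame = base frame: x ahead of the robot, y to its left, z up, the work surface at z = 0. Lengths are in mm, angles in rad, forces in N, time in s.
With the tool pointing down it reaches from about 400 to 875 mm from the base axis. Payload 6.5 kg.
Tool frame: the origin (TCP) lies at the very end of the fingers, on their centre line; the grasp point (between the pads) lies 19 mm behind it (manip.tcp_to_grasp is the z of the grasp point in the tool frame, in mm); z points along the fingers, x is the direction in which the jaws open and shut, and the axes are right-handed (so a half turn about z gives the same grasp; the last joint's range is limited). The gripper opens to 88 mm and grips with 3 to 60 N. Pads are 18 mm wide; open, the fingers measure 123 mm over their backs; the gripper's body (75 mm by 187 mm) begins 45 mm behind the grasp point.
Start: joints at [1.058, 0.536, -0.004, 1.538, 0.003, 1.067, -0.071], TCP at [280.847, -586.187, 206.516] pointing down, gripper open.
Joint ranges: [-2.7, 2.7], [-0.37, 2.16], [-1.27, 1.26], [0.24, 2.4], [-1.31, 4.45], [0.19, 1.91], [-2.76, 2.76]. Speed limits (rad/s): [2.39, 2.39, 3.14, 3.14, 3.14, 3.14, 3.14].

INTERFACE

Orientations are given as [roll, pitch, yaw] about the fixed x, y, z axes, in that order (R = Rz(yaw) Ry(pitch) Rx(roll)).
In Python, from rig import manip gives the robot as it stands. The module is installed in compiled form; this text tells all that it offers.
- The arm moves only by the tool play_rows, never from a script. Its argument "rows" is a list of rows, each an object with "delta_pos": the shift along the tool's x, y, z in m, a list of three; "turn": the turn about the tool's z in degrees. A call has 1 to 12 rows; each row shifts and turns the pose as measured when the row begins, along the tool's axes as they then stand; what a row does not reach is not made up. A row lasts 1/8 s, in which the tool goes at most 62.5 mm and 10.7 degrees, less where a joint would pass 70% of its speed; a pose out of reach is approached as far as the arm can. A call with a gripper value outside its range is refused whole. "gripper" is the closure in counts, from 0 (fully open) to 255 (shut), set as the call begins (left out, the last holds). The fingers move at their own pace and stop on an object; the grip force is fixed at half the most. Time passes only in rows, so rows that do not move let the fingers close. It gives the time, the measured TCP pose, the force and the opening at its end, in the units of the state.
- manip.get_obs(): the state, without advancing time (a new reading comes with each control period).
- manip.camera(name): name is "scene" or "top" or "wrist"; returns a dict with "frame" (384x512x3 uint8, blue, green, red), "camera_matrix" (3x3 intrinsics, pixels), "k1" (the pictures are not rectified: a ray, as slopes to the right and down, at radius r is drawn at 1 + k1 r^2 times it, then the intrinsics apply), "R" (3x3) and "t" (3): a world point X has camera coordinates R X + t. Camera axes: x right, y down, z forward; pixel columns grow to the right and rows downward; lengths in mm; the calibration is good to about 2 mm. A picture is of the moment at which its call begins. There is no depth.
- manip.finish_job(): hands the job in, once; it reports no verdict.
Trained networks look in the newest picture that a camera, given by its name, has taken for a name from the list of things; names that differ only in an ending like _2 or _b are one class to them, and where a whole thing is asked for, a point or a joint stands for the part that bears it (a point fixed in the world has none). Each returns a list of dicts, best first, with "conf" (0 to 1); they miss things now and then, are a little off and sometimes report something else, mostly with a low value. They report only what shows in the picture. A call takes as long as a camera call.
- manip.find_in(camera, target): "point" ([column, row] in pixels, amid what is visible of it).
- manip.outline_of(camera, target): "region" (384x512 bool, what is visible of it) and "point" ([column, row] in pixels, amid what is visible of it).
- manip.tip_of(camera, target): "point" ([column, row] in pixels: a listed point, or the origin of a listed thing).
The state is a dict: "time_s": time; "joint_pos": joint angles; "qvel": joint speeds; "tau": joint torques, N m; "eef_pos": TCP position; "tcp_rot": TCP orientation; "ft_force": force on the tool from outside, world axes, zero at the start; "ft_torque": the same for the moment, N m; "width": finger opening in mm.
Only numpy, scipy, OpenCV 4.12 (cv2) and the standard library are available. Lean on these libraries where they do the work, as an engineer would, in place of code of your own. Each camera call takes 0.05 s, during which the arm holds its last target.

TASK

Make up a spacer set in the grey assembly fixture: swing the red keeper arm well open, to about a right angle or more, and stack all the brass rings on the bench (three to five of them) flat between the fixture's four guide pins. Then take the orange-headed axle from its blue stand, put it down through the rings until it is fully home in the hole beneath them, and swing the keeper arm fully closed over it. Leave the other things on the bench where they are.

Things in the scene. Friction and masses are not known exactly. Their poses are not given: they have to be found in the camera images.
- ring0_mid (a point): brass spacer ring, outer diameter 40 mm, bore 20 mm, 12 mm thick, lying flat on the bench; this point is its centre, 6 mm up, z along its bore. Three to five rings are present; None when this one is absent.
- ring1_mid (a point): brass spacer ring, outer diameter 40 mm, bore 20 mm, 12 mm thick, lying flat on the bench; this point is its centre, 6 mm up, z along its bore. Three to five rings are present; None when this one is absent.
- ring2_mid (a point): brass spacer ring, outer diameter 40 mm, bore 20 mm, 12 mm thick, lying flat on the bench; this point is its centre, 6 mm up, z along its bore. Three to five rings are present; None when this one is absent.
- ring3_mid (a point): brass spacer ring, outer diameter 40 mm, bore 20 mm, 12 mm thick, lying flat on the bench; this point is its centre, 6 mm up, z along its bore. Three to five rings are present; None when this one is absent.
- ring4_mid (a point): brass spacer ring, outer diameter 40 mm, bore 20 mm, 12 mm thick, lying flat on the bench; this point is its centre, 6 mm up, z along its bore. Three to five rings are present; None when this one is absent.
- axle_mid (a point): axle, 125 mm long, 150 g: steel rod 12 mm diameter, 95 mm long, chamfered foot, with a round orange grip 24 mm diameter, 30 mm tall, on top. This point lies on its axis, 62.5 mm above the foot (the grip is 32.5 to 62.5 mm above it); z towards the grip. The rod passes through the rings' bores, the grip does not. It starts upright in the blue stand.
- stand_hole0 (a point): centre of the hole's mouth in the top of the blue stand, a block 66 x 66 mm, 50 mm tall, fixed to the bench; the axle stands in this hole 40 mm deep and is pulled straight up to free it.
- nest (a point): centre of the mouth of the nest's hole, in the top of the grey assembly fixture (fixed; base 30 mm tall, along this frame's x from -55 to +170 mm, 50 mm either side in y); z up. The hole is 14 mm wide, 25 mm deep; the axle is home with its foot on the hole's floor, its mid point then 37.5 mm above this point.
- fixture: the fixture: axes as those of point nest, which is 30 mm above this origin. Four steel guide pins, 8 mm thick with tapered tips, 58 mm tall above the base, stand 26 mm from the nest's axis at 35, 145, 215 and 325 degrees from the x axis; the rings stack flat between them, and there is room for fingers on the +y and -y sides only.
- keeper (a joint): red keeper arm, swinging level on an upright pivot: 0 = closed, straight above the nest, underside 104 mm above the base's top (4 mm over the grip of an axle that is home; an axle not home blocks it). Grows to 2.0 as it opens, clockwise seen from above, towards the fixture's +y side. Friction holds it where it is left (about 1 N at the knob).
- keeper_hinge (a point): pivot of the keeper arm, 130 mm from the nest's axis along the fixture's +x, at the arm's mid-height; the post below is 28 mm thick. The arm is 28 mm wide, 10 mm thick, and ends 182 mm from the pivot.
- keeper_knob (a point): centre of the upright black knob on the keeper arm, 168 mm from the pivot: 22 mm diameter, 37 mm tall above the arm; this point is half-way up it.
- screwdriver: bystander, not part of the job: a screwdriver lying on the bench; origin on its underside near its middle
- wrench: bystander, not part of the job: a steel wrench lying on the bench; origin on its underside near its middle
- oiler: bystander, not part of the job: a white bottle with a red cap, 48 mm across, 110 mm tall; origin at the centre of its underside
- mug: bystander, not part of the job: a white mug, 80 mm across, 90 mm tall; origin at the centre of its underside
- housing: bystander, not part of the job: a grey plastic housing shell, 110 x 90 mm, 60 mm tall, open upwards; origin at the centre of its underside
- offcut: bystander, not part of the job: an aluminium block 90 mm long (its x axis), 30 mm wide, 30 mm tall; origin at the centre of its underside

How it is judged (in metres and radians):
On the way, in this order (a step that is already met when the one before it is completed fails the run):
1. the keeper arm is swung open (beyond 1.2 rad) (value of joint keeper above 1.2 rad), for 0.2 s.
2. all rings present lie flat, stacked in the nest (horizontal distance between each of ring0_mid, ring1_mid, ring2_mid, ring3_mid, ring4_mid and nest below 0.007 m and z of ring0_mid in the frame of nest between 0 and 0.062 m and angle between the z axis of each of ring0_mid, ring1_mid, ring2_mid, ring3_mid, ring4_mid and the z axis of nest, either way round below 0.15 rad and z of ring1_mid in the frame of nest between 0 and 0.062 m and z of ring2_mid in the frame of nest between 0 and 0.062 m and z of ring3_mid in the frame of nest between 0 and 0.062 m and z of ring4_mid in the frame of nest between 0 and 0.062 m), for 0.2 s.
3. the axle is fully home through the rings (all of step 2 and horizontal distance between axle_mid and nest below 0.008 m and z of axle_mid in the frame of nest below 0.0415 m and angle between the z axis of axle_mid and the z axis of nest, either way round below 0.12 rad), for 0.2 s.
4. the keeper arm is closed (below 0.08 rad) (value of joint keeper below 0.08 rad), for 0.2 s.
At the end, for the whole second after the job is handed in: All rings present lie flat (within 0.15 rad) between the guide pins (centres within 7 mm of the nest's axis), the axle stands through them with its foot within 4 mm of the hole's floor, the keeper arm is within 0.08 rad of closed, and rings and axle are at rest (all of step 3 and value of joint keeper below 0.08 rad and linear speed of each of axle, ring0, ring1, ring2, ring3, ring4 below 0.02 m/s); the robot touches nothing.
It fails at once if another thing on the bench is moved more than 4 cm (distance of any of screwdriver, wrench, oiler, mug, housing, offcut from where it was at the start of the episode above 0.04 m).
Of ring0, ring1, ring2, ring3, ring4 only 3 to 5 are there at a start; the rules pass over those that are not, and their reading is None.
At some moment in a run one of ring0, ring1, ring2, ring3, ring4 may be knocked a few centimetres aside while the robot is not near it.
It also fails if it takes over 210 s, if anything falls off the work surface, if the arm or the gripper's body presses on something with over 40 N, if the wrist force passes 120 N, or if a joint passes its speed limit or range.

## Working session

There is one attempt and no reset: what is moved stays moved. The work goes in short steps, Python scripts to look and compute and a tool call to move; the robot and the scene stay as the last step left them, time stands still between calls to the robot, and variables do not carry over. Pictures are saved under pics/ and viewed, and the job is handed in when it is done.

Besides the shell and the picture viewer there is one more tool, called after "Emit:" as name([rows], argument=value, ...), one row to a line, values as JSON. play_rows: Moves the arm, as the interface text tells. Its arguments: {"type":"object","properties":{"rows":{"type":"array"},"gripper":{"type":"number"}},"required":["rows"]}

```bash
mkdir -p pics; ls
python3 - <<'E'
from rig import manip
import cv2
o=manip.get_obs()
print({k:o[k] for k in('time_s','eef_pos','tcp_rot','width')}, manip.tcp_to_grasp)
for n in('scene','top','wrist'):
    c=manip.camera(n); cv2.imwrite(f'pics/{n}0.png',c['frame']); print(n,c['camera_matrix'],c['k1'],c['R'],c['t'])
E
```

```text
pics
{'time_s': 0.0, 'eef_pos': array([ 280.563257  , -585.60371345,  205.6602941 ]), 'tcp_rot': array([ 3.14146457e+00,  1.69183584e-03, -1.12393611e+00]), 'width': 88.28899148432251} -18.700000000000003
scene [[466.78770691   0.         254.52932154]
 [  0.         466.78770691 198.22458449]
 [  0.           0.           1.        ]] -0.017531178716288426 [[-0.29086009  0.95676352  0.00199249]
 [ 0.68141578  0.2086142  -0.70153592]
 [-0.67161964 -0.20269109 -0.71263131]] [ 169.80212906 -267.7917309  1849.00261423]
top [[381.94288496   0.         258.36951975]
 [  0.         381.94288496 193.89181772]
 [  0.           0.           1.        ]] -0.008028953968572294 [[-0.00155998 -0.99999783 -0.00137856]
 [-0.97818665  0.00181231 -0.20771998]
 [ 0.20772203  0.00102446 -0.97818736]] [ -13.58476194  547.66147346 1126.17287052]
wrist [[272.30847181   0.         254.93410469]
 [  0.         272.30847181 190.87407413]
 [  0.           0.           1.        ]] 0.01182416417547143 [[ 0.43116693 -0.90227034 -0.00182287]
 [-0.86016061 -0.41165233  0.30110808]
 [-0.27243128 -0.12825988 -0.95358828]] [-649.47407221  -42.54997318  391.33029245]
```

View pics/scene0.png

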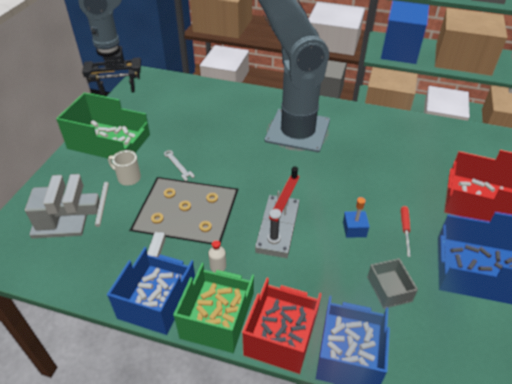

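View pics/top0.png

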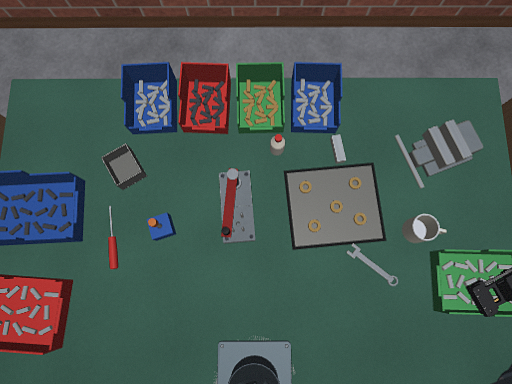

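View pics/wrist0.png

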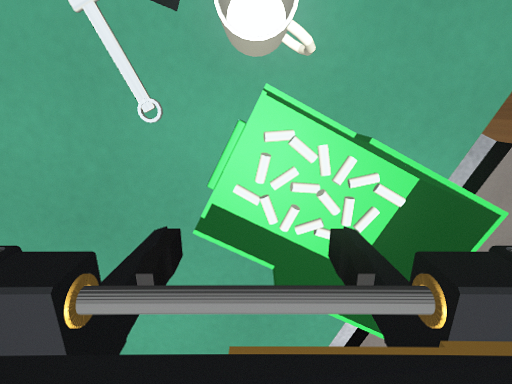

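Top view: five rings in the grey tray at about (306,187), (355,183), (336,206), (360,219) and (314,226). The fixture is around (237,205), with the keeper pivot at (232,175) and the knob at (226,231). The axle is in the blue stand at (155,224).

```bash
cat > h.py <<'E'
import numpy as np, cv2
from rig import manip
from scipy.optimize import least_squares
def cam(n):
    c=manip.camera(n); return c
def ray(c,p):
    K=c['camera_matrix']; d=np.array([(p[0]-K[0,2])/K[0,0],(p[1]-K[1,2])/K[1,1]])
    u=d.copy()
    for _ in range(20): u=d/(1+c['k1']*(u@u))
    R=c['R']; o=-R.T@c['t']; v=R.T@np.array([u[0],u[1],1]); return o,v
def onz(c,p,z):
    o,v=ray(c,p); return o+v*(z-o[2])/v[2]
def proj(c,X):
    x=c['R']@np.asarray(X,float)+c['t']; u=x[:2]/x[2]; u=u*(1+c['k1']*(u@u)); K=c['camera_matrix']
    return np.array([K[0,0]*u[0]+K[0,2],K[1,1]*u[1]+K[1,2]])
def tri(cps):
    A=np.zeros((3,3));b=np.zeros(3)
    for c,p in cps:
        o,v=ray(c,p); v=v/np.linalg.norm(v); P=np.eye(3)-np.outer(v,v); A+=P;b+=P@o
    return np.linalg.solve(A,b)
def todelta(dw,yaw=None):
    from scipy.spatial.transform import Rotation as Rt
    R=Rt.from_euler('xyz',manip.get_obs()['tcp_rot']).as_matrix(); return R.T@np.asarray(dw,float)
def goto(X,yaw=None):
    o=manip.get_obs(); d=todelta(np.asarray(X)-o['eef_pos']); print('pos',o['eef_pos'].round(1),'rot',o['tcp_rot'].round(3),'w',round(o['width'],1),'t',o['time_s'],'F',o['ft_force'].round(1))
    print('delta_tool mm',d.round(1))
    if yaw is not None:
        t=-(np.degrees(yaw-o['tcp_rot'][2])); t=(t+90)%180-90; print('turn',round(t,1))
def show(c,name,pts=(),box=None,s=1):
    f=c['frame'].copy()
    for p in pts: cv2.drawMarker(f,tuple(int(round(v)) for v in p),(255,0,255),cv2.MARKER_CROSS,6,1)
    if box: f=f[box[1]:box[3],box[0]:box[2]]
    cv2.imwrite(f'pics/{name}.png',cv2.resize(f,None,fx=s,fy=s,interpolation=cv2.INTER_CUBIC))
E
python3 - <<'E'
from h import *
C={n:cam(n) for n in('top','scene')}
for t in ['ring0_mid','axle_mid','stand_hole0','nest','keeper_hinge','keeper_knob','fixture','screwdriver','wrench','oiler','mug','housing','offcut']:
    P={}
    for n in C:
        r=manip.tip_of(n,t); P[n]=r
        print(t,n,[(np.round(q['point'],1).tolist(),round(q['conf'],2)) for q in r[:7]], [onz(C[n],q['point'],6).round(0)[:2].tolist() for q in r[:6]] if t[:4]=='ring' else '')
    if P['top'] and P['scene'] and t[:4]!='ring': print('   tri',tri([(C[n],P[n][0]['point']) for n in C]).round(1))
E
```

```text
ring0_mid top [([359.6, 217.3], 0.58)] [[481.0, -338.0]]
ring0_mid scene [([183.1, 208.7], 0.64), ([213.4, 195.9], 0.61)] [[530.0, -263.0], [445.0, -188.0]]
axle_mid top [([156.8, 222.9], 0.62)] 
axle_mid scene [([354.5, 216.8], 0.71), ([155.5, 217.2], 0.23)] 
   tri [457.3 288.2  67.3]
stand_hole0 top [([157.9, 223.7], 0.7)] 
stand_hole0 scene [([353.4, 223.5], 0.95), ([158.5, 215.9], 0.31)] 
   tri [458.9 290.8  39. ]
nest top [] 
nest scene [([282.9, 210.6], 0.86)] 
keeper_hinge top [([231.5, 173.7], 0.73)] 
keeper_hinge scene [([277.3, 215.3], 0.75), ([178.5, 167.1], 0.17)] 
   tri [589.4  66.5 140.9]
keeper_knob top [([226.9, 230.0], 0.69)] 
keeper_knob scene [([296.7, 169.6], 0.96)] 
   tri [420.7  77.9 174.8]
fixture top [([237.6, 222.4], 0.69), ([113.1, 237.4], 0.52)] 
fixture scene [([281.4, 216.8], 0.98)] 
   tri [466.1  54.    0.7]
screwdriver top [([115.7, 239.6], 0.56)] 
screwdriver scene [([408.3, 232.6], 0.83)] 
   tri [411.4 450.7  -6.2]
wrench top [([371.5, 264.1], 0.72), ([337.9, 151.6], 0.51)] 
wrench scene [([180.4, 163.8], 0.75), ([404.2, 232.0], 0.38), ([273.8, 215.9], 0.25)] 
   tri [ 333.1 -360.7   13.5]
oiler top [([276.6, 150.4], 0.76)] 
oiler scene [([217.5, 264.6], 0.6), ([356.8, 216.3], 0.37)] 
   tri [707.8 -76.4   1.4]
mug top [([414.0, 229.8], 0.86)] 
mug scene [([125.9, 175.4], 0.98), ([404.8, 233.3], 0.74), ([353.8, 218.3], 0.5)] 
   tri [ 442.4 -513.3    8.2]
housing top [([131.3, 169.2], 0.93), ([359.4, 216.4], 0.64)] 
housing scene [([389.4, 290.6], 0.76)] 
   tri [645.9 416.   -9.7]
offcut top [([338.9, 149.2], 0.82), ([129.1, 168.6], 0.52)] 
offcut scene [([158.3, 246.4], 0.66)] 
   tri [ 705.3 -275.1   13.9]
```

Run:
```python
from h import *
c=cam('top'); show(c,'topfix',box=(140,140,280,260),s=5)
c=cam('scene'); show(c,'scenefix',box=(240,150,380,270),s=5)
```

```text
(no output)
```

View pics/topfix.png

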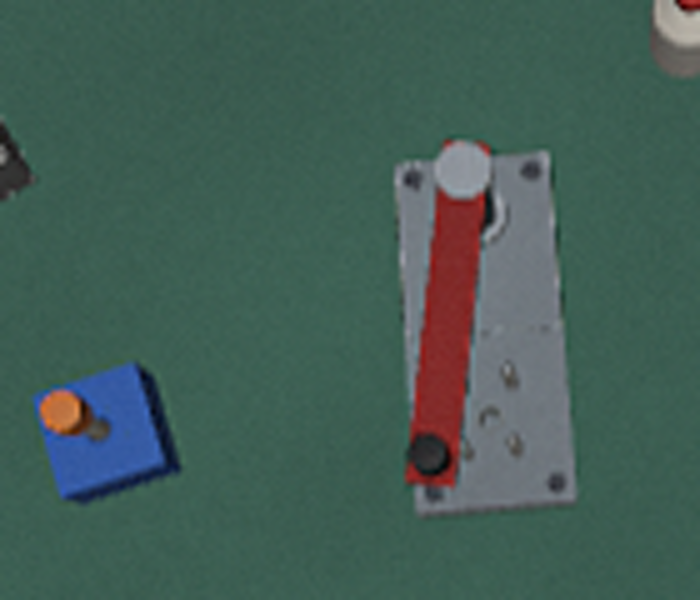

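View pics/scenefix.png

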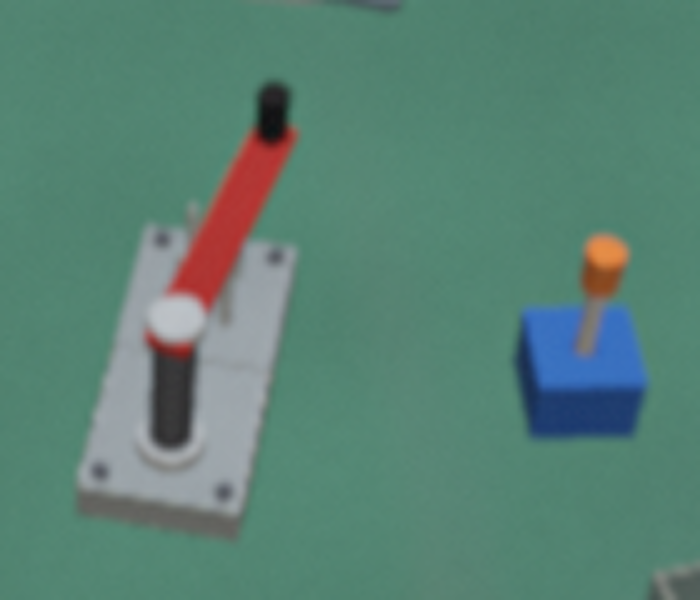

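Zooms: base corners at top-picture pixels ≈ (219.4,172.6), (249.4,170.4), (223.4,243) and (255.2,240). The keeper arm is slightly ajar with the knob over the base's near-left edge, and the pins and nest hole are near (239,222). Next I fit the fixture.

Run:
```python
from h import *
c=cam('top')
pts=[(219.4,172.6),(249.4,170.4),(223.4,243),(255.2,240)]
loc=np.array([(170,50),(170,-50),(-55,50),(-55,-50)])
X=np.array([onz(c,p,30)[:2] for p in pts]);print(X.round(1))
f=lambda q:((loc@np.array([[np.cos(q[2]),np.sin(q[2])],[-np.sin(q[2]),np.cos(q[2])]])+q[:2])-X).ravel()
r=least_squares(f,[460,54,0.05]);print(r.x,r.fun.round(1))
b=r.x
hinge=b[:2]+130*np.array([np.cos(b[2]),np.sin(b[2])]);print('hinge',hinge, onz(c,(231.5,173.7),144)[:2])
P=manip.tip_of('top','keeper_knob')[0]['point']; k=onz(c,P,162.5)[:2]; print('knob162',k)
top=onz(c,(140+430/5,140+453/5),181)[:2];print('knobtop',top)
for kk in(k,top):
  d=kk-hinge; print(np.linalg.norm(d),'keeper',b[2]+np.pi-np.arctan2(d[1],d[0]))
goto([*k,200],1.57)
```

```text
[[623.6 110.6]
 [630.7  14.2]
 [398.6  93.8]
 [407.7  -4.5]]
[4.57831700e+02 4.89533962e+01 7.96207463e-02] [-0.3  1.8  0.5 -1.6  0.4  0.6 -0.7 -0.8]
hinge [587.41985296  59.29316032] [589.28666828  63.23474435]
knob162 [423.77285436  69.1757277 ]
knobtop [419.73383611  73.35585667]
163.94512889811017 keeper 0.13993703751282682
168.27465547351284 keeper 0.16328822892429207
pos [ 280.9 -586.2  206.5] rot [-3.142  0.    -1.124] w 88.2 t 1.75 F [0.2 0.5 0.7]
delta_tool mm [-529.3 -412.1    6.5]
turn 25.6
```

Emit:
play_rows([
  {"delta_pos": [-0.042,-0.042,0],"turn": 0},
  {"delta_pos": [-0.042,-0.042,0],"turn": 0},
  {"delta_pos": [-0.042,-0.042,0],"turn": 0},
  {"delta_pos": [-0.042,-0.042,0],"turn": 0},
  {"delta_pos": [-0.042,-0.042,0],"turn": 0},
  {"delta_pos": [-0.042,-0.042,0],"turn": 0},
  {"delta_pos": [-0.047,-0.026,0],"turn": 0},
  {"delta_pos": [-0.047,-0.026,0],"turn": 0},
  {"delta_pos": [-0.047,-0.026,0],"turn": 0},
  {"delta_pos": [-0.047,-0.026,0],"turn": 0},
  {"delta_pos": [-0.047,-0.026,0],"turn": 0},
  {"delta_pos": [-0.047,-0.026,0],"turn": 0},
], gripper=60)

```text
time_s: 3.25
eef_pos: [425.2, 86.6, 206.9]
tcp_rot: [-3.135, -0.01, -1.132]
ft_force: [0.4, -0.6, -0.0]
width: 67.3
```

Emit:
play_rows([
  {"delta_pos": [0,0,0],"turn": -10.6},
  {"delta_pos": [0,0,0],"turn": -10.6},
  {"delta_pos": [0,0,0],"turn": -10.6},
  {"delta_pos": [0,0,0],"turn": -10.6},
  {"delta_pos": [0,0,0],"turn": -10.6},
  {"delta_pos": [0,0,0],"turn": -10.6},
  {"delta_pos": [0,0,0],"turn": -10.6},
  {"delta_pos": [0,0,0],"turn": -10.6},
  {"delta_pos": [0,0,0],"turn": -10.6},
  {"delta_pos": [0,0,0],"turn": -10.6},
  {"delta_pos": [0,0,0],"turn": -10.6},
  {"delta_pos": [0,0,0],"turn": -10.6},
])

```text
time_s: 4.75
eef_pos: [426.5, 92.4, 209.3]
tcp_rot: [3.125, -0.003, 1.122]
ft_force: [0.7, 0.3, 0.4]
width: 67.7
```

Run:
```python
from h import *
goto([420.5,72.5,148],1.49)
print(manip.get_obs()['joint_pos'].round(2))
c=cam('wrist'); pts=[]
for t in('keeper_knob','nest','keeper_hinge'):
  r=manip.tip_of('wrist',t); print(t,[(q['point'],q['conf']) for q in r[:2]], [onz(c,q['point'],{'keeper_knob':162.5,'nest':30,'keeper_hinge':139}[t])[:2] for q in r[:2]]); 
show(c,'w1')
```

```text
pos [426.5  92.4 209.3] rot [ 3.125e+00 -3.000e-03  1.122e+00] w 67.7 t 4.75 F [0.7 0.3 0.4]
delta_tool mm [-20.7   2.2  61.3]
turn -21.1
[ 0.34  0.23 -0.74  2.05  0.21  0.92  0.6 ]
keeper_knob [([238.2, 196.9], 0.75)] [array([418.60169392,  78.33021928])]
nest [([238.8, 196.9], 0.69)] [array([458.10030932,  50.97646617])]
keeper_hinge [([291.6, 322.7], 0.87)] [array([588.1627937 ,  59.21882549])]
```

View pics/w1.png

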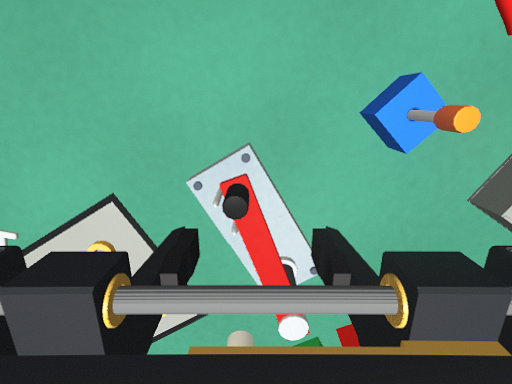

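Emit:
play_rows([
  {"delta_pos": [-0.01,0.001,0],"turn": -10.6},
  {"delta_pos": [-0.008,0.001,0],"turn": -10.6},
  {"delta_pos": [0,0,0],"turn": 0},
])

```text
time_s: 5.32
eef_pos: [421.7, 74.8, 209.4]
tcp_rot: [3.125, 0.003, 1.48]
ft_force: [-0.9, -0.0, -0.1]
width: 67.6
```

Run:
```python
from h import *
goto([420.5,73,150],1.49)
c=cam('wrist'); show(c,'w2')
```

```text
pos [421.7  74.8 209.4] rot [3.125e+00 3.000e-03 1.480e+00] w 67.6 t 5.325 F [-0.9 -0.  -0.1]
delta_tool mm [-1.7 -2.  59.4]
turn -0.6
```

View pics/w2.png

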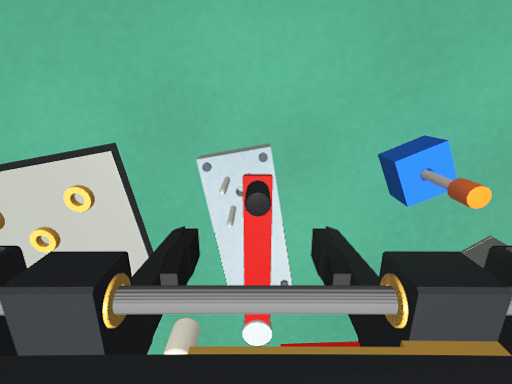

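Wrist view: the knob at (257,203) sits midway between the fingers. I descend and grip it.

Emit:
play_rows([
  {"delta_pos": [-0.001,-0.001,0.03],"turn": 0},
  {"delta_pos": [0,-0.001,0.028],"turn": 0},
  {"delta_pos": [0,0,0],"turn": 0},
])

```text
time_s: 5.75
eef_pos: [421.9, 75.4, 150.9]
tcp_rot: [3.123, 0.002, 1.463]
ft_force: [-0.4, -0.1, 1.4]
width: 67.4
```

Emit:
play_rows([
  {"delta_pos": [0,0,0],"turn": 0},
  {"delta_pos": [0,0,0],"turn": 0},
  {"delta_pos": [0,0,0],"turn": 0},
  {"delta_pos": [0,0,0],"turn": 0},
  {"delta_pos": [0,0,0],"turn": 0},
], gripper=255)

```text
time_s: 6.38
eef_pos: [424.2, 76.3, 154.0]
tcp_rot: [3.118, 0.001, 1.459]
ft_force: [0.6, 0.5, 0.2]
width: 19.6
```

Emit:
play_rows([
  {"delta_pos": [0.015,0.0007,0],"turn": 5},
  {"delta_pos": [0.022,0.0015,0],"turn": 7.5},
  {"delta_pos": [0.022,0.0015,0],"turn": 7.5},
  {"delta_pos": [0.022,0.0015,0],"turn": 7.5},
  {"delta_pos": [0.022,0.0015,0],"turn": 7.5},
  {"delta_pos": [0.022,0.0015,0],"turn": 7.5},
])

```text
time_s: 7.12
eef_pos: [483.2, 184.8, 154.7]
tcp_rot: [3.123, -0.014, 0.69]
ft_force: [0.5, -0.2, 0.5]
width: 0.6
```

Run:
```python
from h import *
o=manip.get_obs(); d=o['eef_pos'][:2]-np.array([588,60]); print(np.linalg.norm(d), 0.08+np.pi-np.arctan2(d[1],d[0]), o['ft_force'],o['tcp_rot'],o['width'])
```

```text
163.0020110195914 0.9524028930720911 [ 0.5375993  -0.23819436  0.52125558] [ 3.12287844 -0.01396621  0.68957081] 0.5941794842916694
```

Run:
```python
from h import *
c=cam('top'); show(c,'t3',box=(140,120,300,260),s=5)
r=manip.tip_of('top','keeper_knob'); print([(q['point'],q['conf'],onz(c,q['point'],162.5)) for q in r[:2]])
c=cam('wrist'); show(c,'w3')
```

```text
[([224.1, 232.2], 0.6, array([417.42715801,  80.12402909, 162.5       ]))]
```

View pics/t3.png

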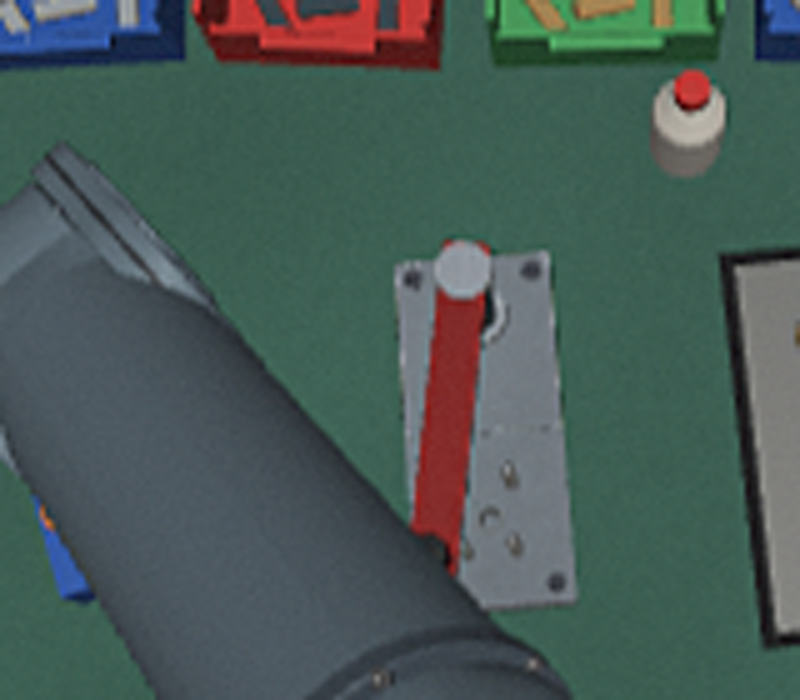

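View pics/w3.png

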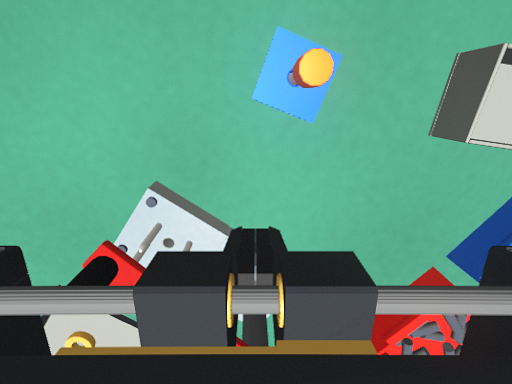

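Run:
```python
from h import *
c=cam('wrist'); o=manip.get_obs()
print('nest hole', onz(c,(168.5,242.5),30))
print('TCP pix',proj(c,o['eef_pos']), 'cam pos',(-c['R'].T@c['t']).round(1), 'tcp',o['eef_pos'].round(1))
print('axle top', onz(c,(314,68),135), 'stand')
s=cam('scene'); t=cam('top')
print(proj(s,o['eef_pos']),proj(t,o['eef_pos']))
show(s,'s3',pts=[proj(s,o['eef_pos'])],box=(220,100,420,260),s=4)
```

```text
nest hole [456.79182162  48.98311432  30.        ]
TCP pix [255.76533583 219.75119706] cam pos [427.8 244.5 332.3] tcp [482.5 184.  154.5]
axle top [447.61079696 286.50294463 135.        ] stand
[324.24006944 195.15386433] [187.88021367 209.49979243]
```

View pics/s3.png

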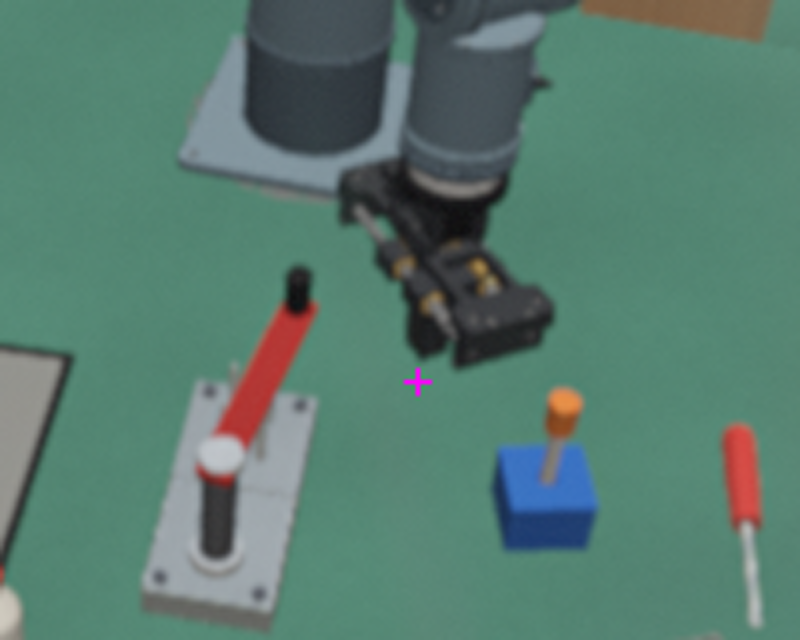

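Run:
```python
from h import *
from scipy.spatial.transform import Rotation as Rt
c=cam('wrist'); s=cam('scene'); o=manip.get_obs(); R=Rt.from_euler('xyz',o['tcp_rot']).as_matrix()
for dz in(0,-10,-20,-30):
  for dy in(-9,0,9): print(dz,dy,proj(c,o['eef_pos']+R@[0,dy,dz]).round(1),proj(s,o['eef_pos']+R@[0,dy,dz]).round(1), ((proj(s,o['eef_pos']+R@[0,dy,dz])-[220,100])*4).round(0))
show(c,'w4',box=(190,190,320,290),s=6)
```

```text
0 -9 [257.5 207.9] [326.7 194.3] [427. 377.]
0 0 [257.5 219.7] [324.  195.1] [416. 380.]
0 9 [257.4 231.2] [321.3 195.9] [405. 383.]
-10 -9 [257.6 213.3] [327.1 191.8] [428. 367.]
-10 0 [257.6 225.6] [324.4 192.6] [418. 370.]
-10 9 [257.6 237.6] [321.7 193.4] [407. 374.]
-20 -9 [257.8 219.3] [327.5 189.4] [430. 357.]
-20 0 [257.7 232.2] [324.8 190.1] [419. 361.]
-20 9 [257.7 244.8] [322.1 190.9] [408. 364.]
-30 -9 [258. 226.] [327.9 186.8] [432. 347.]
-30 0 [257.9 239.6] [325.2 187.6] [421. 351.]
-30 9 [257.9 252.7] [322.5 188.4] [410. 354.]
```

View pics/w4.png

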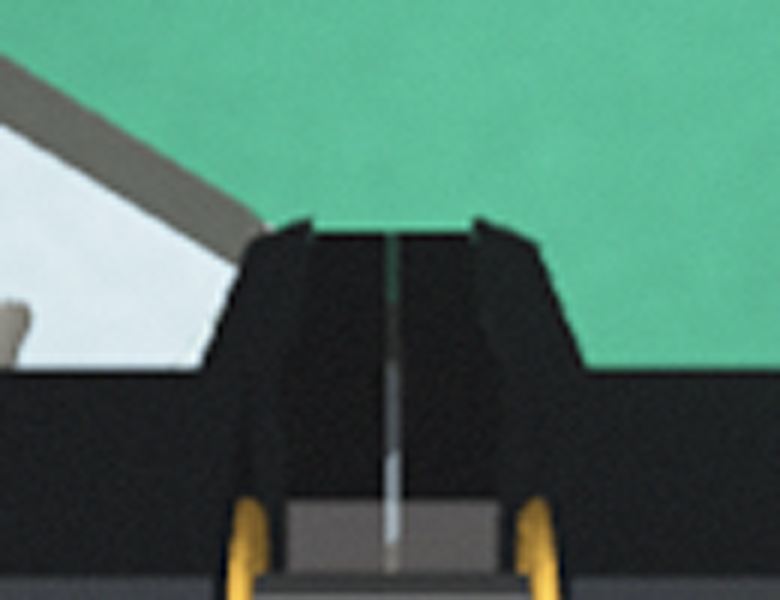

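Run:
```python
from h import *
from scipy.spatial.transform import Rotation as Rt
s=cam('scene'); R=Rt.from_euler('xyz',[3.1415,0.0017,-1.124]).as_matrix(); P=np.array([280.8,-586.2,206.5])
for n,im in(('scene','pics/scene0.png'),('top','pics/top0.png'),('wrist',None)):
  if im is None: continue
  c=cam(n); f=cv2.imread(im); q=[proj(c,P+R@[dx,0,0]) for dx in(-44,0,44)]; print(n,q)
  c['frame']=f; x,y=q[1].astype(int); b=(max(x-40,0),y-40,x+60,y+40); show(c,'st_'+n,q,(min(b[0],410),b[1],min(b[2],512),b[3]),7)
w=cam('wrist')
# wrist proj start with pose relative: print cam in tool frame
o=manip.get_obs(); T=Rt.from_euler('xyz',o['tcp_rot']).as_matrix()
print('cam in tool', T.T@((-w['R'].T@w['t'])-o['eef_pos'])); print((w['R']@T).round(3))
```

```text
scene [array([132.47718395,  99.07996959]), array([119.74616406, 100.17039774]), array([106.9523945 , 101.26915168])]
top [array([465.64258143, 290.348382  ]), array([480.12158467, 282.69873633]), array([494.46895837, 275.11251227])]
cam in tool [  -1.67164509  -77.81592309 -179.07388932]
[[ 1.     0.001 -0.   ]
 [-0.001  0.954 -0.301]
 [-0.     0.301  0.954]]
```

View pics/st_scene.png

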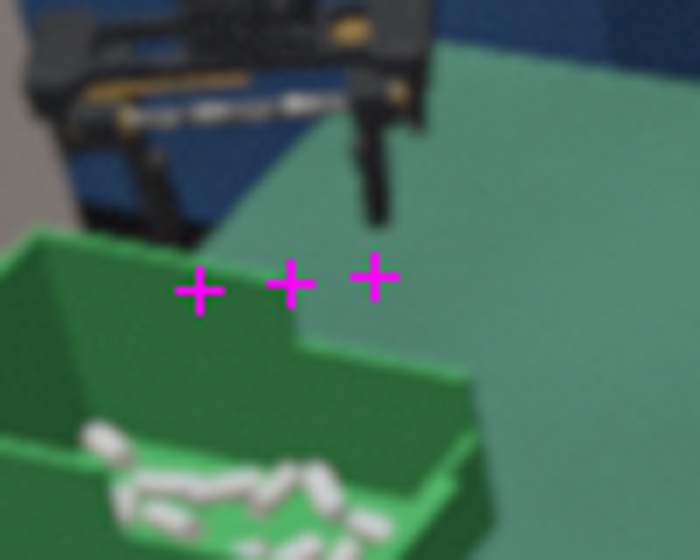

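View pics/st_top.png

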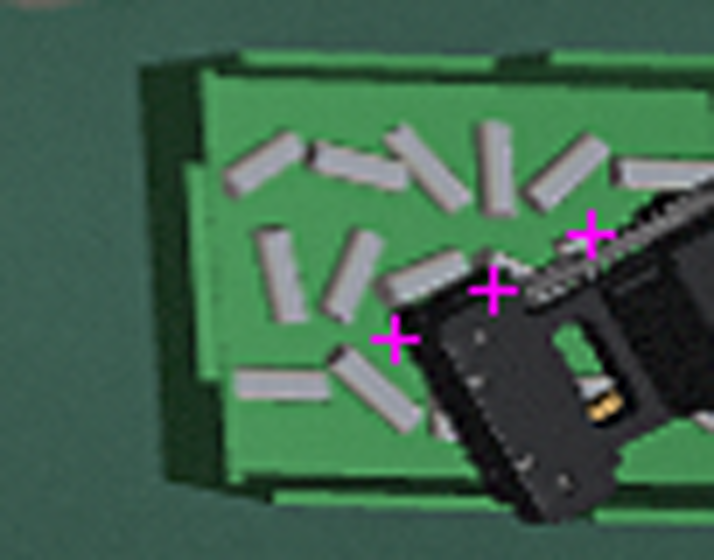

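The fingertips show about 25–30 mm above the reported TCP in the scene camera. I check this with a gentle touch on free bench.

Emit:
play_rows([
  {"delta_pos": [0.046,0.028,0],"turn": 0},
  {"delta_pos": [0.046,0.028,0],"turn": 0},
  {"delta_pos": [0,0,0.045],"turn": 0},
  {"delta_pos": [0,0,0.045],"turn": 0},
  {"delta_pos": [0,0,0.03],"turn": 0},
  {"delta_pos": [0,0,0],"turn": 0},
])

```text
time_s: 8.48
eef_pos: [595.8, 197.9, 34.1]
tcp_rot: [3.121, -0.015, 0.694]
ft_force: [-0.3, 0.0, 1.6]
width: 0.4
```

Run:
```python
from h import *
s=cam('scene'); o=manip.get_obs(); print(o['eef_pos'],o['tcp_rot'])
q=proj(s,o['eef_pos']); print(q); x,y=q.astype(int)
show(s,'s5',pts=[q],box=(x-50,y-50,x+50,y+30),s=7)
```

```text
[596.90369429 198.47044908  35.66288441] [ 3.12028928 -0.01717267  0.69385695]
[317.34763403 250.64415313]
```

View pics/s5.png

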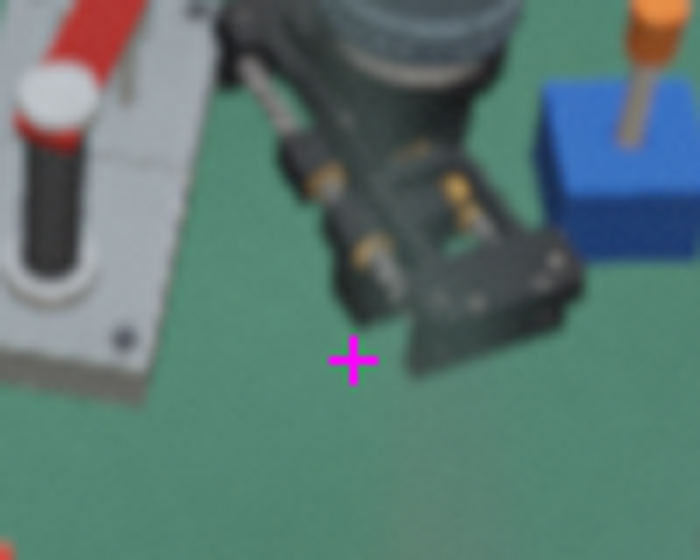

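Emit:
play_rows([
  {"delta_pos": [0,0,0.012],"turn": 0},
  {"delta_pos": [0,0,0.01],"turn": 0},
  {"delta_pos": [0,0,0],"turn": 0},
])

```text
time_s: 8.9
eef_pos: [599.8, 199.2, 15.7]
tcp_rot: [3.119, -0.022, 0.694]
ft_force: [-0.1, 0.2, -0.1]
width: 0.4
```

Emit:
play_rows([
  {"delta_pos": [0,0,0.006],"turn": 0},
  {"delta_pos": [0,0,0.0],"turn": 0},
])

```text
time_s: 9.15
eef_pos: [600.5, 199.4, 10.1]
tcp_rot: [3.118, -0.023, 0.694]
ft_force: [-0.3, 0.8, -0.3]
width: 0.6
```

Run:
```python
from h import *
from scipy.spatial.transform import Rotation as Rt
s=cam('scene'); o=manip.get_obs(); print(o['eef_pos'],o['tcp_rot'])
q=proj(s,o['eef_pos']); print(q); x,y=q.astype(int)
show(s,'s6',pts=[q],box=(x-50,y-50,x+50,y+30),s=7)
show(cam('wrist'),'w6')
```

```text
[600.72776553 199.57105015  10.38574873] [ 3.11806251 -0.02374299  0.69369335]
[316.62385601 256.93585947]
```

View pics/s6.png

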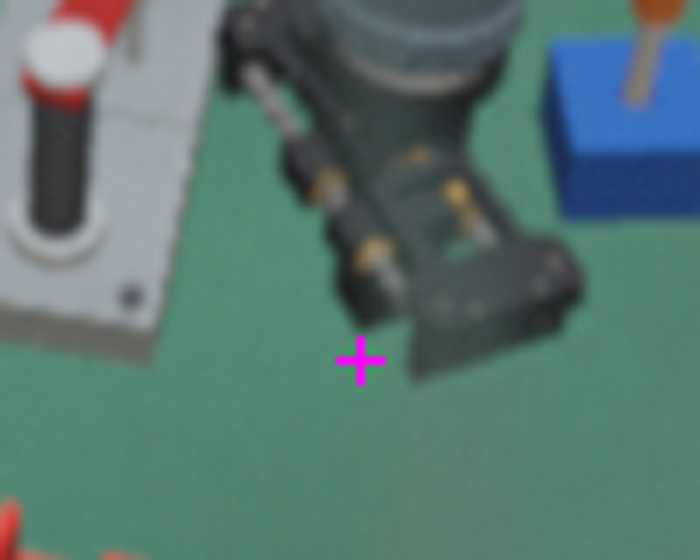

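View pics/w6.png

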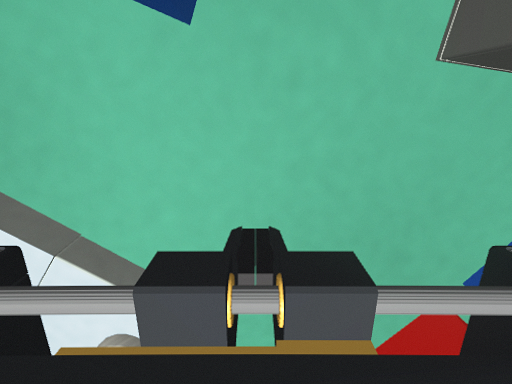

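Emit:
play_rows([
  {"delta_pos": [0,0,0.006],"turn": 0},
  {"delta_pos": [0,0,0.0],"turn": 0},
])

```text
time_s: 9.5
eef_pos: [601.2, 199.7, 4.4]
tcp_rot: [3.118, -0.024, 0.694]
ft_force: [0.2, -0.0, 0.3]
width: 0.6
```

Emit:
play_rows([
  {"delta_pos": [0,0,0.005],"turn": 0},
  {"delta_pos": [0,0,0.0],"turn": 0},
])

```text
time_s: 9.75
eef_pos: [601.3, 199.6, -1.1]
tcp_rot: [3.118, -0.024, 0.694]
ft_force: [-0.2, 0.1, -0.6]
width: 0.4
```

Emit:
play_rows([
  {"delta_pos": [0,0,0.006],"turn": 0},
  {"delta_pos": [0,0,0.0],"turn": 0},
])

```text
time_s: 10.0
eef_pos: [601.5, 199.6, -7.5]
tcp_rot: [3.118, -0.024, 0.694]
ft_force: [-0.5, -0.2, -0.4]
width: 0.2
```

Emit:
play_rows([
  {"delta_pos": [0,0,0.006],"turn": 0},
  {"delta_pos": [0,0,0.0],"turn": 0},
])

```text
time_s: 10.25
eef_pos: [601.7, 199.6, -14.0]
tcp_rot: [3.118, -0.024, 0.694]
ft_force: [0.1, -0.0, 0.2]
width: 0.7
```

Emit:
play_rows([
  {"delta_pos": [0,0,0.005],"turn": 0},
  {"delta_pos": [0,0,0.0],"turn": 0},
])

```text
time_s: 10.5
eef_pos: [601.9, 199.6, -19.4]
tcp_rot: [3.118, -0.024, 0.694]
ft_force: [0.4, -0.2, 0.7]
width: 0.4
```

Emit:
play_rows([
  {"delta_pos": [0,0,0.004],"turn": 0},
  {"delta_pos": [0,0,0.0],"turn": 0},
])

```text
time_s: 10.75
eef_pos: [602.1, 199.6, -23.6]
tcp_rot: [3.118, -0.024, 0.694]
ft_force: [0.5, -1.2, -0.0]
width: 0.5
```

Emit:
play_rows([
  {"delta_pos": [0,0,0.003],"turn": 0},
  {"delta_pos": [0,0,0.0],"turn": 0},
])

```text
time_s: 11.0
eef_pos: [602.2, 199.6, -26.7]
tcp_rot: [3.118, -0.024, 0.694]
ft_force: [0.7, 0.5, 0.6]
width: 0.4
```

Run:
```python
from h import *
s=cam('scene'); o=manip.get_obs(); print(o['eef_pos'],o['ft_force'])
q=proj(s,[601,199,0]); print(q); x,y=q.astype(int)
show(s,'s7',pts=[q],box=(x-50,y-50,x+50,y+30),s=7)
```

```text
[602.42249061 199.67732366 -26.5548858 ] [-0.19475093 -0.42807886  0.60259588]
[316.08422037 259.06968349]
```

View pics/s7.png

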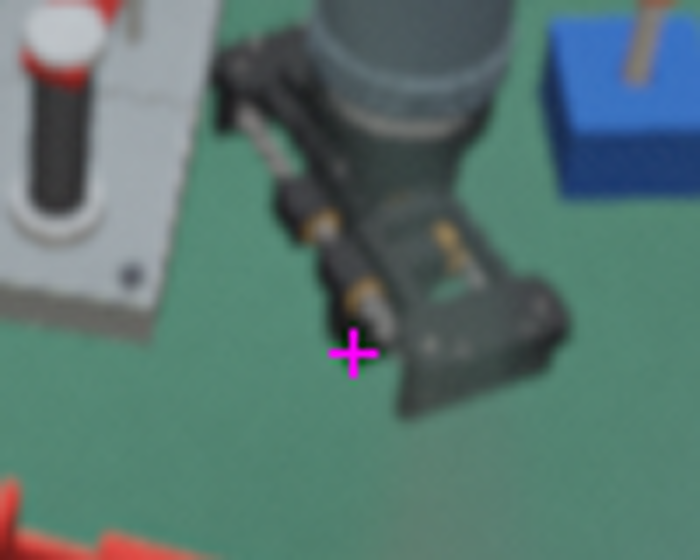

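Emit:
play_rows([
  {"delta_pos": [0,0,0.003],"turn": 0},
  {"delta_pos": [0,0,0.0],"turn": 0},
])

```text
time_s: 11.3
eef_pos: [602.6, 199.8, -29.7]
tcp_rot: [3.118, -0.025, 0.694]
ft_force: [-0.4, -0.2, -0.9]
width: 0.6
```

Emit:
play_rows([
  {"delta_pos": [0,0,0.002],"turn": 0},
  {"delta_pos": [0,0,0.0],"turn": 0},
])

```text
time_s: 11.55
eef_pos: [602.9, 199.8, -31.4]
tcp_rot: [3.118, -0.025, 0.694]
ft_force: [-1.4, -0.6, 2.7]
width: 0.1
```

Emit:
play_rows([
  {"delta_pos": [0,0,0.002],"turn": 0},
  {"delta_pos": [0,0,0.0],"turn": 0},
])

```text
time_s: 11.8
eef_pos: [603.0, 199.8, -31.1]
tcp_rot: [3.117, -0.024, 0.693]
ft_force: [-0.4, -0.5, 0.3]
width: 0.4
```

Contact with the bench comes at a reported z of about -31. The real fingertips therefore sit about 31 mm behind the reported TCP, which is why the knob was only brushed. I build this offset into the helper and retry.

```bash
cat >> h.py <<'E'
OFF=31.0
def tip():
    from scipy.spatial.transform import Rotation as Rt
    o=manip.get_obs(); R=Rt.from_euler('xyz',o['tcp_rot']).as_matrix(); return o['eef_pos']-OFF*R[:,2],R,o
def goto(X,yaw=None,last=None):
    p,R,o=tip(); d=R.T@(np.asarray(X)-p)
    print('tip',p.round(1),'rot',o['tcp_rot'].round(3),'w',round(o['width'],1),'t',o['time_s'],'F',o['ft_force'].round(1))
    s='delta_tool mm '+str(d.round(1))
    if yaw is not None:
        t=-np.degrees(yaw-o['tcp_rot'][2]); t=(t+180)%360-180; s+=f' turn {t:.1f} (world d {np.round(np.asarray(X)-p,1)})'
    print(s)
E
python3 - <<'E'
from h import *
goto([419.5,76,205],1.49)
E
```

```text
tip [ 6.019e+02  1.999e+02 -2.000e-01] rot [ 3.117 -0.024  0.693] w 0.4 t 11.8 F [-0.4 -0.5  0.3]
delta_tool mm [-214.4  -16.  -210.9] turn -45.6 (world d [-182.4 -123.9  205.2])
```

Emit:
play_rows([
  {"delta_pos": [0,0,-0.05],"turn": 0},
  {"delta_pos": [0,0,-0.06],"turn": 0},
  {"delta_pos": [0,0,-0.06],"turn": 0},
  {"delta_pos": [0,0,-0.04],"turn": 0},
], gripper=60)

```text
time_s: 12.3
eef_pos: [593.3, 199.5, 180.2]
tcp_rot: [3.119, -0.017, 0.694]
ft_force: [-0.1, -0.4, -0.4]
width: 37.8
```

Run:
```python
from h import *
goto([419.5,76,205],1.49)
```

```text
tip [592.5 199.7 211.2] rot [ 3.119 -0.017  0.694] w 37.8 t 12.3 F [-0.1 -0.4 -0.4]
delta_tool mm [-212.2  -15.6    2.2] turn -45.6 (world d [-173.  -123.7   -6.2])
```

Emit:
play_rows([
  {"delta_pos": [-0.053,-0.004,0],"turn": 0},
  {"delta_pos": [-0.053,-0.004,0],"turn": 0},
  {"delta_pos": [-0.053,-0.004,0],"turn": 0},
  {"delta_pos": [-0.053,-0.004,0],"turn": 0},
  {"delta_pos": [0,0,0],"turn": -10.5},
  {"delta_pos": [0,0,0],"turn": -10.5},
  {"delta_pos": [0,0,0],"turn": -10.5},
  {"delta_pos": [0,0,0],"turn": -10.5},
  {"delta_pos": [0,0,0],"turn": -4},
])

```text
time_s: 13.42
eef_pos: [416.5, 72.9, 177.7]
tcp_rot: [3.104, 0.004, 1.518]
ft_force: [-0.2, 0.4, 0.6]
width: 67.2
```

Run:
```python
from h import *
goto([419.5,76,150],1.49)
c=cam('wrist'); r=manip.tip_of('wrist','keeper_knob'); print([(q['point'],q['conf'],onz(c,q['point'],162.5)) for q in r[:2]])
show(c,'w8')
```

```text
tip [415.4  73.  208.6] rot [3.104 0.004 1.518] w 67.2 t 13.425 F [-0.2  0.4  0.6]
delta_tool mm [ 3.4  1.7 58.7] turn 1.6 (world d [  4.1   3.  -58.6])
[([260.8, 220.1], 0.93, array([423.40305664,  75.77614104, 162.5       ]))]
```

View pics/w8.png

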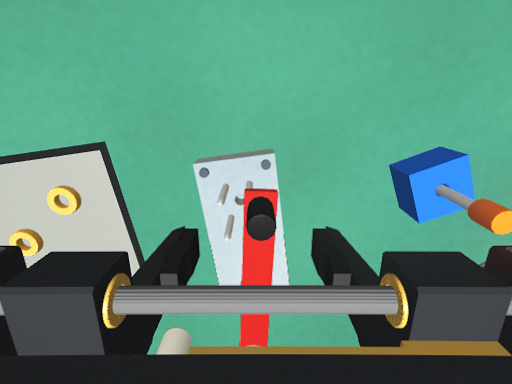

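Emit:
play_rows([
  {"delta_pos": [0.003,0.004,0.03],"turn": 0},
  {"delta_pos": [0,0,0.029],"turn": 0},
  {"delta_pos": [0,0,0],"turn": 0},
])

```text
time_s: 13.9
eef_pos: [424.1, 75.3, 118.0]
tcp_rot: [3.101, 0.003, 1.509]
ft_force: [-0.1, 0.2, 0.4]
width: 67.5
```

Emit:
play_rows([
  {"delta_pos": [0,0,0],"turn": 0},
  {"delta_pos": [0,0,0],"turn": 0},
  {"delta_pos": [0,0,0],"turn": 0},
  {"delta_pos": [0,0,0],"turn": 0},
  {"delta_pos": [0,0,0],"turn": 0},
  {"delta_pos": [0,0,0],"turn": 0},
], gripper=255)

```text
time_s: 14.65
eef_pos: [426.1, 75.7, 121.1]
tcp_rot: [3.096, 0.002, 1.507]
ft_force: [0.1, 0.1, -2.3]
width: 21.4
```

Width 21.4: the knob is held. I swing it open.

Emit:
play_rows([
  {"delta_pos": [0.015,0.0007,0],"turn": 5},
  {"delta_pos": [0.022,0.0015,0],"turn": 7.5},
  {"delta_pos": [0.022,0.0015,0],"turn": 7.5},
  {"delta_pos": [0.022,0.0015,0],"turn": 7.5},
  {"delta_pos": [0.022,0.0015,0],"turn": 7.5},
  {"delta_pos": [0.022,0.0015,0],"turn": 7.5},
])

```text
time_s: 15.4
eef_pos: [479.6, 183.3, 121.1]
tcp_rot: [3.103, -0.022, 0.741]
ft_force: [2.8, -2.6, -3.1]
width: 21.3
```

Run:
```python
from h import *
p,R,o=tip(); d=p[:2]-np.array([588,60]); print(p,np.linalg.norm(d), 0.08+np.pi-np.arctan2(d[1],d[0]), o['ft_force'],o['tcp_rot'],o['width'],o['joint_pos'].round(2))
```

```text
[478.24991092 183.74135211 152.06722417] 165.39952924952672 0.9252485505166348 [ 2.77859615 -2.60281782 -3.10020947] [ 3.10300915 -0.02209582  0.74147562] 21.276012291410524 [-0.08  0.45 -0.49  1.98  0.36  0.76 -0.04]
```

Emit:
play_rows([
  {"delta_pos": [0.022,0.0015,0],"turn": 7.5},
  {"delta_pos": [0.022,0.0015,0],"turn": 7.5},
  {"delta_pos": [0.022,0.0015,0],"turn": 7.5},
  {"delta_pos": [0.022,0.0015,0],"turn": 7.5},
  {"delta_pos": [0.022,0.0015,0],"turn": 7.5},
  {"delta_pos": [0.022,0.0015,0],"turn": 7.5},
  {"delta_pos": [0,0,0],"turn": 0},
])

```text
time_s: 16.27
eef_pos: [600.4, 225.3, 121.0]
tcp_rot: [3.121, -0.032, -0.064]
ft_force: [2.0, 0.7, 3.6]
width: 21.1
```

Run:
```python
from h import *
p,R,o=tip(); d=p[:2]-np.array([588,60]); print(p,np.linalg.norm(d), 0.08+np.pi-np.arctan2(d[1],d[0]), o['ft_force'],o['tcp_rot'],o['width'],o['joint_pos'].round(2))
```

```text
[599.39869838 225.99154225 151.9496902 ] 166.38245827702298 1.7193590465821136 [2.02727301 0.68726524 3.62949208] [ 3.1211369  -0.03241464 -0.06395519] 21.110538613506108 [-0.26  0.62 -0.27  1.64  0.24  0.9  -0.7 ]
```

Emit:
play_rows([
  {"delta_pos": [0,0,0],"turn": 0},
  {"delta_pos": [0,0,0],"turn": 0},
  {"delta_pos": [0,0,-0.03],"turn": 0},
  {"delta_pos": [0,0,-0.05],"turn": 0},
  {"delta_pos": [0,0,0],"turn": 0},
], gripper=70)

```text
time_s: 16.9
eef_pos: [594.0, 227.0, 202.1]
tcp_rot: [3.12, -0.028, -0.056]
ft_force: [0.1, -0.3, 0.6]
width: 63.6
```

Run:
```python
from h import *
goto([490,-200,190],-1.49)
C={n:cam(n) for n in('top','wrist')}
c=C['top']; r=manip.tip_of('top','keeper_knob'); print([(q['point'],q['conf'],onz(c,q['point'],162.5)) for q in r[:2]])
```

```text
tip [593.2 227.8 233.1] rot [ 3.12  -0.028 -0.056] w 63.6 t 16.9 F [ 0.1 -0.3  0.6]
delta_tool mm [-80.2 431.9  50.3] turn 82.1 (world d [-103.2 -427.8  -43.1])
[([172.1, 166.5], 0.6, array([605.99278147, 232.30935462, 162.5       ]))]
```

Emit:
play_rows([
  {"delta_pos": [-0.01,0.054,0.002],"turn": 0},
  {"delta_pos": [-0.01,0.054,0.002],"turn": 0},
  {"delta_pos": [-0.01,0.054,0.002],"turn": 0},
  {"delta_pos": [-0.01,0.054,0.002],"turn": 0},
  {"delta_pos": [-0.01,0.054,0.005],"turn": 0},
  {"delta_pos": [-0.01,0.054,0.005],"turn": 0},
  {"delta_pos": [-0.01,0.054,0.005],"turn": 0},
  {"delta_pos": [-0.01,0.054,0.005],"turn": 0},
])

```text
time_s: 18.05
eef_pos: [477.9, -210.6, 167.6]
tcp_rot: [3.117, -0.004, -0.045]
ft_force: [0.9, -0.2, 0.5]
width: 64.1
```

Emit:
play_rows([
  {"delta_pos": [0,0,0],"turn": 10.5},
  {"delta_pos": [0,0,0],"turn": 10.5},
  {"delta_pos": [0,0,0],"turn": 10.5},
  {"delta_pos": [0,0,0],"turn": 10.5},
  {"delta_pos": [0,0,0],"turn": 10.5},
  {"delta_pos": [0,0,0],"turn": 10.5},
  {"delta_pos": [0,0,0],"turn": 10.5},
  {"delta_pos": [0,0,0],"turn": 9},
])

```text
time_s: 19.05
eef_pos: [464.6, -215.0, 156.0]
tcp_rot: [3.12, -0.019, -1.522]
ft_force: [-0.7, 0.1, -0.2]
width: 63.9
```

```bash
cat >> h.py <<'E'
def brass(c,minarea=30):
    hsv=cv2.cvtColor(c['frame'],cv2.COLOR_BGR2HSV)
    m=((hsv[...,0]>14)&(hsv[...,0]<35)&(hsv[...,1]>110)&(hsv[...,2]>70)).astype(np.uint8)
    n,l,st,ce=cv2.connectedComponentsWithStats(m); out=[]
    for i in range(1,n):
        if st[i,4]<minarea: continue
        cn,_=cv2.findContours((l==i).astype(np.uint8),cv2.RETR_EXTERNAL,cv2.CHAIN_APPROX_NONE)
        h=cv2.convexHull(max(cn,key=len)); M=cv2.moments(h)
        if M['m00']<10: continue
        out.append((np.array([M['m10']/M['m00'],M['m01']/M['m00']]),st[i].tolist()))
    return out
E
python3 - <<'E'
from h import *
p,R,o=tip(); print(p,o['tcp_rot'],o['joint_pos'].round(2))
for n in('top','wrist','scene'):
    c=cam(n); print(n)
    for q,s in brass(c): 
        X=onz(c,q,7)
        if 350<X[0]<640 and X[1]<-80: print(q.round(1),s,X.round(1))
    if n=='wrist': show(c,'w9')
E
```

```text
[ 465.21520813 -214.35639706  187.00919073] [ 3.12030228 -0.01925829 -1.52184918] [ 0.22  0.38  0.13  1.94 -0.03  0.84 -1.16]
top
[304.8 186.5] [299, 181, 12, 12, 71] [ 582.5 -165.4    7. ]
[313.6 225.9] [308, 221, 12, 11, 57] [ 454.  -189.8    7. ]
wrist
[361.3  55.6] [342, 35, 39, 42, 1002] [ 593.7 -328.9    7. ]
[211.2  61. ] [193, 41, 37, 41, 898] [ 581.4 -166.4    7. ]
[295.7 126.4] [279, 110, 34, 34, 677] [ 516.2 -264.4    7. ]
[352.6 162.4] [336, 147, 34, 32, 679] [ 475.8 -338.3    7. ]
[232.6 175.2] [217, 160, 32, 31, 606] [ 454.2 -191.5    7. ]
scene
[169.4 193.1] [165, 189, 10, 9, 46] [ 477.4 -336.1    7. ]
[211.7 197.6] [207, 194, 10, 8, 45] [ 455.4 -190.4    7. ]
[184.5 205.9] [180, 202, 10, 9, 54] [ 518. -263.    7.]
[157.  218.1] [152, 214, 11, 9, 55] [ 594.6 -327.     7. ]
[205.  226.2] [200, 222, 11, 9, 58] [ 581.7 -165.5    7. ]
```

View pics/w9.png

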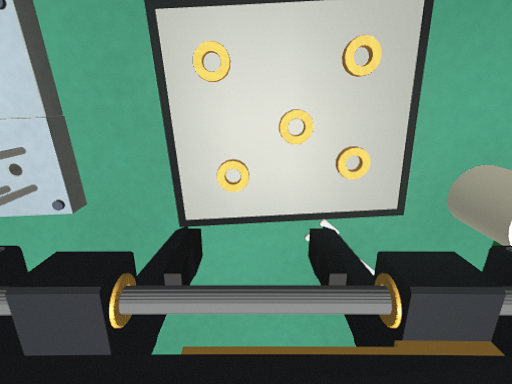

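Wrist view: five rings at (211,61), (361,56), (296,126), (353,162) and (233,175), and all cameras agree within about 2 mm. Ring A at (454,-191) goes first.

Run:
```python
from h import *
goto([454.3,-191,40],-1.49)
```

```text
tip [ 465.5 -214.4  187.3] rot [ 3.121 -0.019 -1.513] w 64.4 t 19.2 F [ 0.   0.4 -0.3]
delta_tool mm [-26.8   6.8 147. ] turn -1.3 (world d [ -11.2   23.4 -147.3])
```

Emit:
play_rows([
  {"delta_pos": [-0.009,0.002,0.048],"turn": -1},
  {"delta_pos": [-0.009,0.002,0.05],"turn": 0},
  {"delta_pos": [-0.008,0.002,0.046],"turn": 0},
  {"delta_pos": [0,0,0],"turn": 0},
])

```text
time_s: 19.7
eef_pos: [454.5, -192.1, 8.2]
tcp_rot: [3.121, -0.019, -1.48]
ft_force: [0.7, 0.1, 0.7]
width: 64.0
```

Run:
```python
from h import *
goto([454.3,-191,2],-1.49)
c=cam('wrist')
for q,s in brass(c): print(q.round(1),s,onz(c,q,7).round(1))
show(c,'w10')
```

```text
tip [ 455.1 -191.4   39.1] rot [ 3.121 -0.019 -1.48 ] w 64.0 t 19.7 F [0.7 0.1 0.7]
delta_tool mm [-1.2 -0.  37.1] turn 0.6 (world d [ -0.8   0.4 -37.1])
[228.7  21. ] [192, 0, 73, 50, 2054] [ 574.9 -167.2    7. ]
[492.6  25.8] [472, 0, 40, 54, 1704] [ 586.1 -318.8    7. ]
[373.1 139.2] [340, 109, 67, 62, 2642] [ 516.6 -265.     7. ]
[461.8 205.3] [429, 178, 67, 56, 2576] [ 476.1 -338.7    7. ]
[253. 218.] [225, 191, 57, 55, 1964] [ 454.  -191.7    7. ]
[121.5 300.8] [109, 274, 27, 55, 693] [374.7 -94.5   7. ]
[388.4 300.7] [375, 274, 27, 55, 679] [ 390.5 -306.8    7. ]
[360.5 348.4] [181, 341, 323, 15, 2973] [ 339.3 -294.8    7. ]
```

View pics/w10.png

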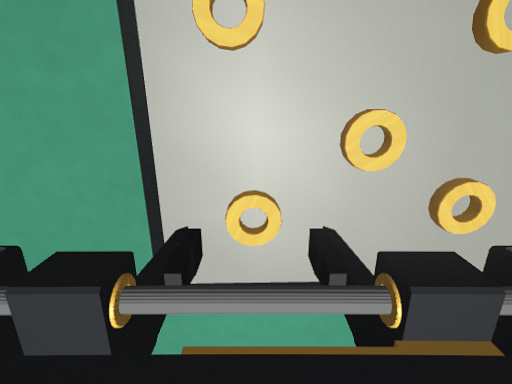

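Emit:
play_rows([
  {"delta_pos": [-0.001,0,0.02],"turn": 0},
  {"delta_pos": [0,0,0.017],"turn": 0},
  {"delta_pos": [0,0,0],"turn": 0},
])

```text
time_s: 20.12
eef_pos: [460.6, -195.7, -23.1]
tcp_rot: [3.133, -0.024, -1.479]
ft_force: [-0.5, 0.1, 0.5]
width: 64.1
```

Run:
```python
from h import *
goto([454.1,-191.3,2],-1.49)
```

```text
tip [ 460.7 -195.     7.9] rot [ 3.133 -0.024 -1.479] w 64.1 t 20.125 F [-0.5  0.1  0.5]
delta_tool mm [-4.4  6.2  5.8] turn 0.6 (world d [-6.6  3.7 -5.9])
```

Run:
```python
from h import *
o=manip.get_obs(); print(o['joint_pos'].round(3), o['qvel'].round(3),o['ft_force'],o['tau'].round(1))
c=cam('wrist'); show(c,'w11')
c=cam('scene'); show(c,'s11',box=(120,120,300,260),s=4)
```

```text
[ 0.234  0.673  0.075  2.051 -0.052  0.419 -1.139] [ 0.005 -0.033  0.003 -0.016  0.004  0.014  0.006] [-0.53401097  0.08203307  0.54725055] [ -0.  -49.4   2.5 -11.7   0.   -0.3   0. ]
```

View pics/w11.png

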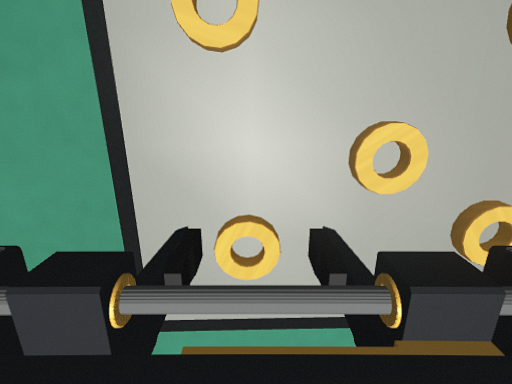

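View pics/s11.png

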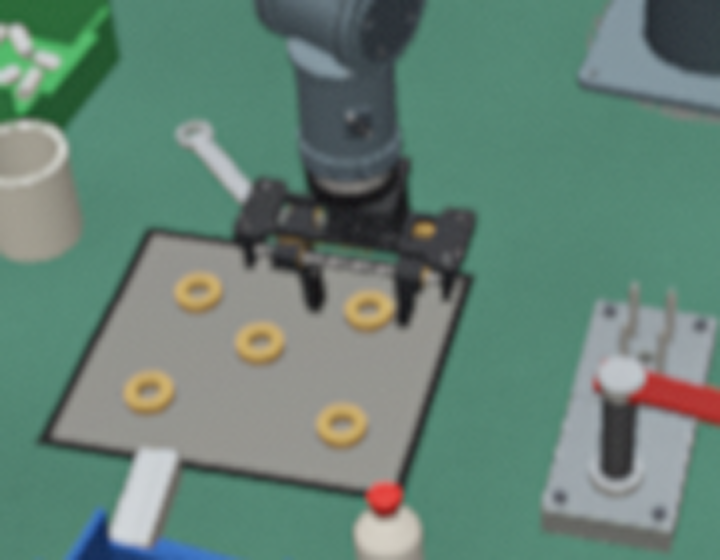

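Emit:
play_rows([
  {"delta_pos": [-0.004,0.006,0],"turn": 0},
  {"delta_pos": [0,0,0],"turn": 0},
])

```text
time_s: 20.48
eef_pos: [455.1, -192.5, -21.2]
tcp_rot: [3.136, -0.025, -1.479]
ft_force: [0.8, 0.2, 0.4]
width: 64.0
```

Run:
```python
from h import *
goto([454.1,-191.3,2],-1.49);o=manip.get_obs(); print(o['joint_pos'].round(3))
```

```text
tip [ 455.2 -191.7    9.7] rot [ 3.136 -0.025 -1.479] w 64.0 t 20.475 F [0.8 0.2 0.4]
delta_tool mm [-0.7  1.   7.7] turn 0.6 (world d [-1.1  0.4 -7.7])
[ 0.23   0.662  0.075  2.069 -0.052  0.408 -1.142]
```

Emit:
play_rows([
  {"delta_pos": [-0.001,0.001,0.008],"turn": 0},
  {"delta_pos": [0,0,0],"turn": 0},
])

```text
time_s: 20.72
eef_pos: [454.1, -191.7, -29.4]
tcp_rot: [3.137, -0.025, -1.479]
ft_force: [0.5, -0.0, 0.4]
width: 63.6
```

Run:
```python
from h import *
goto([454.1,-191.3,2],-1.49);o=manip.get_obs(); print(o['joint_pos'].round(3))
```

```text
tip [ 454.2 -190.9    1.6] rot [ 3.137 -0.025 -1.479] w 63.6 t 20.725 F [ 0.5 -0.   0.4]
delta_tool mm [ 0.4  0.1 -0.4] turn 0.6 (world d [-0.1 -0.4  0.4])
[ 0.231  0.678  0.073  2.072 -0.053  0.389 -1.142]
```

Emit:
play_rows([
  {"delta_pos": [0,0,0],"turn": 0},
  {"delta_pos": [0,0,0],"turn": 0},
  {"delta_pos": [0,0,0],"turn": 0},
  {"delta_pos": [0,0,0],"turn": 0},
], gripper=255)

```text
time_s: 21.22
eef_pos: [454.1, -191.8, -29.6]
tcp_rot: [3.137, -0.025, -1.479]
ft_force: [-0.4, -0.1, -0.5]
width: 38.6
```

Run:
```python
from h import *
goto([454.1,-191.3,130],-1.49)
c=cam('wrist'); show(c,'w12')
```

```text
tip [ 454.2 -191.     1.4] rot [ 3.137 -0.025 -1.479] w 38.6 t 21.225 F [-0.4 -0.1 -0.5]
delta_tool mm [   3.6    0.8 -128.6] turn 0.6 (world d [-1.000e-01 -3.000e-01  1.286e+02])
```

View pics/w12.png

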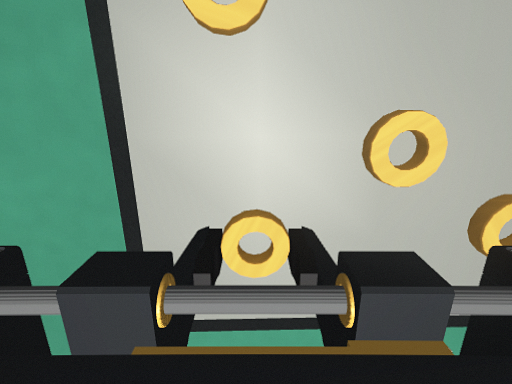

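Emit:
play_rows([
  {"delta_pos": [0,0,-0.03],"turn": 0},
  {"delta_pos": [0,0,-0.05],"turn": 0},
  {"delta_pos": [0,0,-0.05],"turn": 0},
  {"delta_pos": [0,0,0],"turn": 0},
])

```text
time_s: 21.78
eef_pos: [454.0, -188.1, 103.4]
tcp_rot: [3.135, -0.025, -1.479]
ft_force: [0.5, -0.5, -1.1]
width: 38.5
```

Run:
```python
from h import *
goto([458,50,130],-1.49)
c=cam('wrist')
p,R,o=tip()
for q,s in brass(c):
    if 200<q[0]<300 and 200<q[1]<290: print(q.round(1),s,(R.T@(onz(c,q,p[2]+5)-p)).round(1))
show(c,'w13')
```

```text
tip [ 454.1 -187.3  134.4] rot [ 3.135 -0.025 -1.479] w 38.5 t 21.775 F [ 0.5 -0.5 -1.1]
delta_tool mm [-236.   -25.6   -1.6] turn 0.6 (world d [  3.9 237.3  -4.4])
[254.8 243.6] [220, 210, 70, 68, 3140] [ 1.5  0.4 -5. ]
```

View pics/w13.png

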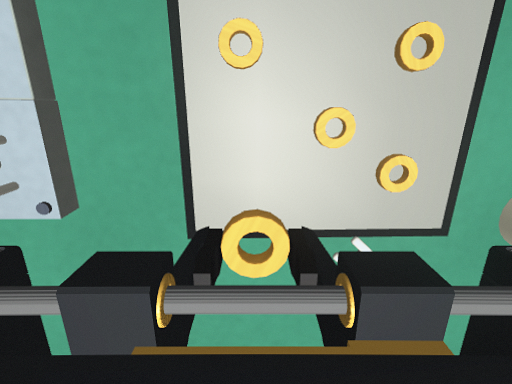

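Ring held, centred at (255,244). Next I hover just short of the nest and measure the nest hole with the same camera.

Emit:
play_rows([
  {"delta_pos": [-0.059,0.007,-0.005],"turn": 0},
  {"delta_pos": [-0.059,0.007,-0.005],"turn": 0},
  {"delta_pos": [-0.059,0.007,-0.005],"turn": 0},
  {"delta_pos": [-0.059,0.007,-0.005],"turn": 0},
  {"delta_pos": [0,0,0],"turn": 0},
])

```text
time_s: 22.45
eef_pos: [398.0, 50.8, 110.5]
tcp_rot: [3.123, -0.024, -1.48]
ft_force: [0.7, -0.7, -0.3]
width: 38.5
```

Run:
```python
from h import *
goto([458,50,130],-1.49)
c=cam('wrist')
for t,z in(('nest',30),('fixture',0),('keeper_hinge',139)):
    r=manip.tip_of('wrist',t); print(t,[(q['point'],round(q['conf'],2),onz(c,q['point'],z).round(1)) for q in r[:2]])
p,R,o=tip(); print(p)
for q in [(458,50,30)]: print(proj(c,q))
show(c,'w14'); x,y=proj(c,(458,50,50)).astype(int); show(c,'w14z',box=(x-50,y-50,x+50,y+50),s=6)
```

```text
tip [398.5  51.6 141.5] rot [ 3.123 -0.024 -1.48 ] w 38.5 t 22.45 F [ 0.7 -0.7 -0.3]
delta_tool mm [  6.7 -59.3  10.5] turn 0.5 (world d [ 59.5  -1.6 -11.5])
nest [([259.4, 123.5], 0.81, array([457.3,  49.2,  30. ]))]
fixture [([258.7, 123.7], 0.95, array([454.7,  48.4,   0. ]))]
keeper_hinge [([259.7, 124.3], 0.48, array([465.5,  54.1, 139. ]))]
[399.9669547   46.03710415 141.85142906]
[258.55027593 122.69188482]
```

View pics/w14.png

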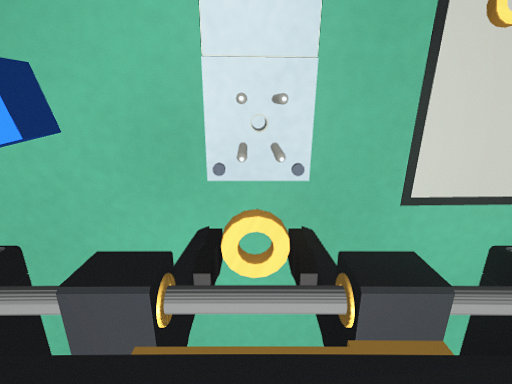

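View pics/w14z.png

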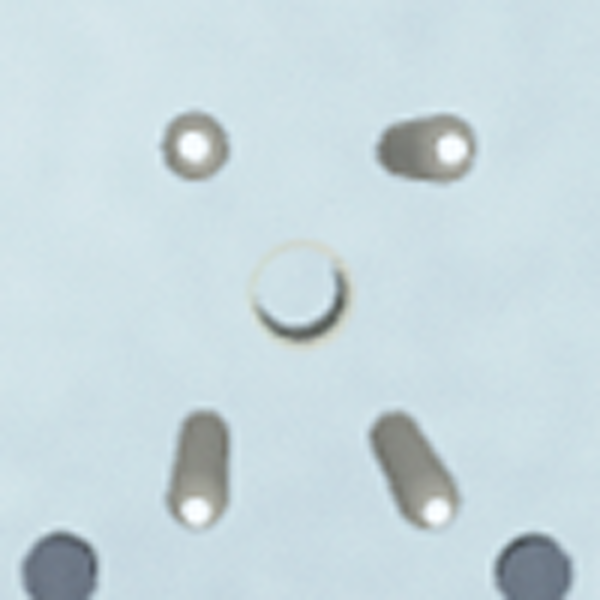

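Run:
```python
from h import *
import pickle
c=cam('wrist'); p,R,o=tip(); print(p.round(2))
pickle.dump((dict(c),p,R,o),open('c.pkl','wb'))
x,y=proj(c,(458,50,50)).astype(int); print(x,y); show(c,'w15z',box=(x-50,y-50,x+50,y+50),s=6)
```

```text
[400.19  45.88 142.03]
251 125
```

View pics/w15z.png

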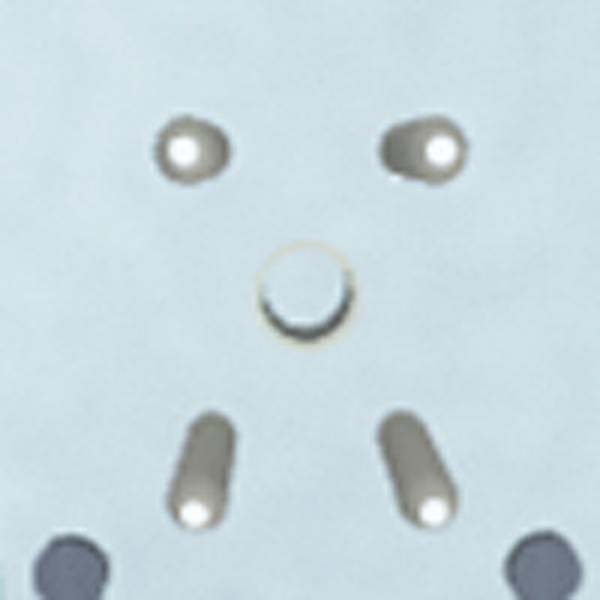

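Run:
```python
from h import *
import pickle
c,p,R,o=pickle.load(open('c.pkl','rb'))
f=lambda a,b:(201+(a-0)/6,75+(b-0)/6)
h=onz(c,f(306,294),30); print('hole',h.round(1), 'in tool',(R.T@(h-p)).round(1))
P=[onz(c,f(*q),88) for q in((184,151),(440,150),(196,514),(433,512))]
P=np.array(P); print(P.round(1)); print('mean',P.mean(0).round(1)); d=P[0]+P[1]-P[2]-P[3]; print('yaw',np.arctan2(d[1],d[0])); print('ring rel',[ (R.T@(onz(c,q,p[2]+5)-p)).round(1) for q,s in brass(c) if 200<q[0]<300 and 200<q[1]<290])
```

```text
hole [457.9  49.5  30. ] in tool [ -1.9 -59.8 111. ]
[[477.6  66.1  88. ]
 [480.1  36.4  88. ]
 [435.   62.4  88. ]
 [437.4  32.9  88. ]]
mean [457.5  49.4  88. ]
yaw 0.08348661749579857
ring rel [array([ 0.7,  0.7, -5. ])]
```

Run:
```python
from h import *
goto([458.3,50.5,110],-1.487)
```

```text
tip [400.2  45.9 142. ] rot [ 3.124 -0.026 -1.492] w 38.6 t 22.7 F [-0.3 -0.  -0.5]
delta_tool mm [ -0.9 -58.9  31. ] turn -0.3 (world d [ 58.1   4.6 -32. ])
```

Emit:
play_rows([
  {"delta_pos": [0,-0.03,0.015],"turn": 0},
  {"delta_pos": [0,-0.029,0.016],"turn": 0},
  {"delta_pos": [0,0,0],"turn": 0},
  {"delta_pos": [0,0,0],"turn": 0},
])

```text
time_s: 23.2
eef_pos: [459.3, 42.4, 77.4]
tcp_rot: [3.122, -0.028, -1.503]
ft_force: [0.1, 0.4, -0.8]
width: 38.9
```

Run:
```python
from h import *
goto([458.3,50.5,95],-1.487)
```

```text
tip [459.9  43.3 108.3] rot [ 3.122 -0.028 -1.503] w 38.9 t 23.2 F [ 0.1  0.4 -0.8]
delta_tool mm [-7.6  0.8 13.1] turn -0.9 (world d [ -1.6   7.2 -13.3])
```

Emit:
play_rows([
  {"delta_pos": [-0.007,0.001,0.005],"turn": -1},
  {"delta_pos": [0,0,0],"turn": 0},
  {"delta_pos": [0,0,0],"turn": 0},
])

```text
time_s: 23.58
eef_pos: [456.3, 49.1, 72.5]
tcp_rot: [3.122, -0.027, -1.485]
ft_force: [-0.1, -0.2, -1.1]
width: 39.1
```

Run:
```python
from h import *
goto([458.3,50.5,95],-1.487)
```

```text
tip [456.8  50.  103.5] rot [ 3.122 -0.027 -1.485] w 39.1 t 23.575 F [-0.1 -0.2 -1.1]
delta_tool mm [-0.6 -1.7  8.5] turn 0.1 (world d [ 1.5  0.5 -8.5])
```

Emit:
play_rows([
  {"delta_pos": [-0.0005,-0.0018,0.0085],"turn": 0},
  {"delta_pos": [0,0,0],"turn": 0},
  {"delta_pos": [0,0,0],"turn": 0},
])

```text
time_s: 23.95
eef_pos: [458.0, 49.6, 63.5]
tcp_rot: [3.122, -0.027, -1.484]
ft_force: [-0.0, -0.2, -1.1]
width: 38.7
```

Run:
```python
from h import *
goto([458.3,50.5,70],-1.487)
```

```text
tip [458.5  50.5  94.5] rot [ 3.122 -0.027 -1.484] w 38.7 t 23.95 F [-0.  -0.2 -1.1]
delta_tool mm [-0.7 -0.3 24.5] turn 0.1 (world d [ -0.2  -0.  -24.5])
```

Emit:
play_rows([
  {"delta_pos": [-0.0003,-0.0002,0.012],"turn": 0},
  {"delta_pos": [-0.0003,-0.0002,0.012],"turn": 0},
  {"delta_pos": [0,0,0],"turn": 0},
])

```text
time_s: 24.32
eef_pos: [457.7, 49.5, 37.6]
tcp_rot: [3.121, -0.027, -1.485]
ft_force: [0.8, 0.6, -2.0]
width: 38.7
```

Run:
```python
from h import *
goto([458.3,50.5,45],-1.487)
```

```text
tip [458.2  50.4  68.5] rot [ 3.121 -0.027 -1.485] w 38.7 t 24.325 F [ 0.8  0.6 -2. ]
delta_tool mm [-0.8 -0.6 23.5] turn 0.1 (world d [  0.1   0.1 -23.5])
```

Emit:
play_rows([
  {"delta_pos": [-0.0004,-0.0002,0.012],"turn": 0},
  {"delta_pos": [-0.0004,-0.0002,0.012],"turn": 0},
  {"delta_pos": [-0.0003,-0.0002,0.009],"turn": 0},
  {"delta_pos": [0,0,0],"turn": 0},
])

```text
time_s: 24.82
eef_pos: [457.4, 49.7, 1.8]
tcp_rot: [3.121, -0.028, -1.484]
ft_force: [0.2, -0.7, -0.3]
width: 39.0
```

Run:
```python
from h import *
goto([458.3,50.5,32],-1.487)
```

```text
tip [457.9  50.6  32.8] rot [ 3.121 -0.028 -1.484] w 39.0 t 24.825 F [ 0.2 -0.7 -0.3]
delta_tool mm [ 0.1 -0.4  0.8] turn 0.1 (world d [ 0.4 -0.1 -0.8])
```

Emit:
play_rows([
  {"delta_pos": [0,0,0],"turn": 0},
  {"delta_pos": [0,0,0],"turn": 0},
  {"delta_pos": [0,0,-0.015],"turn": 0},
  {"delta_pos": [0,0,-0.03],"turn": 0},
  {"delta_pos": [0,0,-0.05],"turn": 0},
  {"delta_pos": [0,0,-0.03],"turn": 0},
  {"delta_pos": [0,0,0],"turn": 0},
], gripper=70)

```text
time_s: 25.7
eef_pos: [461.4, 53.7, 135.8]
tcp_rot: [3.127, -0.027, -1.485]
ft_force: [0.6, -0.1, -0.4]
width: 64.3
```

Run:
```python
from h import *
c=cam('wrist'); show(c,'w16')
for q,s in brass(c):
    if s[2]<120: print(q.round(1),s,onz(c,q,7).round(1),onz(c,q,42).round(1))
c=cam('scene'); print('scene')
for q,s in brass(c):
    X=onz(c,q,7)
    if 350<X[0]<640 and X[1]<120: print(q.round(1),s,X.round(1),onz(c,q,42).round(1))
goto([477,-337,90],-1.487)
```

```text
[469.   78.5] [447, 58, 45, 41, 1233] [ 581.2 -167.3    7. ] [ 576.5 -140.8   42. ]
[255.  183.4] [237, 165, 37, 37, 767] [448.7  48.2   7. ] [459.2  50.   42. ]
[121.6 300.6] [109, 273, 27, 56, 694] [271.3 212.8   7. ] [302.  195.9  42. ]
[388.4 300.6] [375, 273, 27, 56, 687] [ 294.  -150.4    7. ] [ 322.1 -125.9   42. ]
scene
[169.4 193.1] [165, 189, 10, 9, 47] [ 477.4 -336.1    7. ] [ 508.5 -317.2   42. ]
[184.5 205.9] [180, 202, 10, 9, 54] [ 518. -263.    7.] [ 547.8 -246.5   42. ]
[157. 218.] [152, 214, 11, 9, 57] [ 594.5 -327.1    7. ] [ 621.9 -308.5   42. ]
[205.  226.4] [200, 222, 11, 10, 61] [ 582.4 -165.4    7. ] [ 610.2 -151.8   42. ]
tip [460.2  54.2 164.4] rot [ 3.122 -0.027 -1.485] w 64.1 t 25.8 F [ 0.3  0.5 -0.8]
delta_tool mm [389.   15.2  85.3] turn 0.1 (world d [  16.8 -391.2  -74.4])
```

View pics/w16.png

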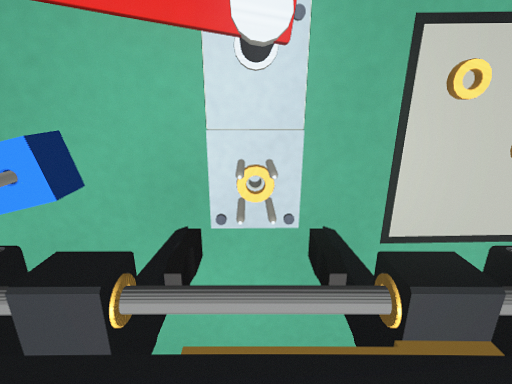

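Wrist view: the first ring is seated flat between the pins at (255,183). Next is ring E at (582,-166).

Emit:
play_rows([
  {"delta_pos": [0.046,-0.0205,0.005],"turn": 0},
  {"delta_pos": [0.046,-0.0205,0.02],"turn": 0},
  {"delta_pos": [0.046,-0.0205,0.02],"turn": 0},
  {"delta_pos": [0.046,-0.0205,0.02],"turn": 0},
  {"delta_pos": [0.046,-0.0205,0.02],"turn": 0},
  {"delta_pos": [0,0,0],"turn": 0},
  {"delta_pos": [0,0,0],"turn": 0},
])

```text
time_s: 26.68
eef_pos: [576.9, -173.0, 40.2]
tcp_rot: [3.108, -0.023, -1.479]
ft_force: [-0.6, 0.7, 0.3]
width: 63.6
```

Run:
```python
from h import *
c=cam('wrist'); 
for q,s in brass(c):
    if s[2]<120 and q[1]<260: print(q.round(1),s,onz(c,q,7).round(1))
goto([582,-165.5,40],-1.487)
```

```text
[245.5 196. ] [222, 172, 48, 49, 1439] [ 580.7 -166.5    7. ]
[441.7 196.6] [414, 174, 56, 47, 1796] [ 593.5 -329.1    7. ]
[361.6 259.1] [352, 250, 18, 21, 101] [ 528.6 -275.7    7. ]
tip [ 577.6 -172.4   71.4] rot [ 3.108 -0.024 -1.479] w 64.3 t 26.725 F [ 0.2 -0.2 -0.4]
delta_tool mm [-7.2 -6.  31. ] turn 0.4 (world d [  4.4   6.9 -31.4])
```

Emit:
play_rows([
  {"delta_pos": [-0.007,-0.0045,0.015],"turn": 0},
  {"delta_pos": [0,-0.0005,0.016],"turn": 0},
  {"delta_pos": [0,0,0.015],"turn": 0},
  {"delta_pos": [0,0,0],"turn": 0},
  {"delta_pos": [0,0,0],"turn": 0},
])

```text
time_s: 27.35
eef_pos: [578.9, -162.5, -9.4]
tcp_rot: [3.106, -0.022, -1.474]
ft_force: [0.3, -0.4, -0.1]
width: 63.9
```

Run:
```python
from h import *
c=cam('wrist'); 
for q,s in brass(c):
    if s[2]<120 and q[1]<260 and q[0]<320: print(q.round(1),s,onz(c,q,7).round(1))
goto([581,-165.7,2],-1.487)
```

```text
[260.7 226.9] [231, 197, 61, 60, 2374] [ 580.7 -166.7    7. ]
tip [ 579.8 -161.7   21.6] rot [ 3.106 -0.022 -1.474] w 64.2 t 27.4 F [-1.   0.7 -0.8]
delta_tool mm [ 3.7 -1.5 19.7] turn 0.7 (world d [  1.2  -4.  -19.6])
```

Emit:
play_rows([
  {"delta_pos": [0.002,-0.0005,0.01],"turn": 0},
  {"delta_pos": [0.002,-0.0005,0.009],"turn": 0},
  {"delta_pos": [0,0,0],"turn": 0},
])

```text
time_s: 27.78
eef_pos: [580.1, -167.7, -28.9]
tcp_rot: [3.108, -0.022, -1.475]
ft_force: [-0.8, 0.0, 0.1]
width: 63.8
```

Run:
```python
from h import *
goto([581,-165.7,2],-1.487)
```

```text
tip [ 581.1 -166.9    2.1] rot [ 3.108 -0.022 -1.475] w 63.8 t 27.775 F [-0.8  0.   0.1]
delta_tool mm [-1.3 -0.   0.1] turn 0.7 (world d [-0.1  1.2 -0.1])
```

Emit:
play_rows([
  {"delta_pos": [0,0,0],"turn": 0},
  {"delta_pos": [0,0,0],"turn": 0},
  {"delta_pos": [0,0,0],"turn": 0},
  {"delta_pos": [0,0,0],"turn": 0},
  {"delta_pos": [0,0,-0.02],"turn": 0},
  {"delta_pos": [0,0,-0.04],"turn": 0},
  {"delta_pos": [0,0,-0.04],"turn": 0},
  {"delta_pos": [0,0,-0.03],"turn": 0},
  {"delta_pos": [0,0,0],"turn": 0},
], gripper=255)

```text
time_s: 28.9
eef_pos: [585.6, -164.4, 110.6]
tcp_rot: [3.112, -0.023, -1.475]
ft_force: [0.9, 0.2, -2.1]
width: 38.8
```

```bash
cat >> h.py <<'E'
def held():
    c=cam('wrist'); p,R,o=tip(); print('held', [(q.round(1),s,(R.T@(onz(c,q,p[2]+5)-p)).round(1)) for q,s in brass(c) if 200<q[0]<310 and 200<q[1]<290]); return c
E
python3 - <<'E'
from h import *
held(); goto([458.3,50.5,125],-1.487)
E
```

```text
held [(array([254.8, 243.4]), [221, 210, 69, 67, 3042], array([ 1.2,  0.5, -5. ]))]
tip [ 585.5 -163.4  140. ] rot [ 3.109 -0.022 -1.475] w 38.1 t 28.95 F [-0.1 -0.7 -0.9]
delta_tool mm [-225.3  105.8   13.4] turn 0.7 (world d [-127.2  213.9  -15. ])
```

Emit:
play_rows([
  {"delta_pos": [-0.045,0.021,0.001],"turn": 0},
  {"delta_pos": [-0.045,0.021,0.001],"turn": 0},
  {"delta_pos": [-0.045,0.021,0.001],"turn": 0},
  {"delta_pos": [-0.045,0.021,0.001],"turn": 0},
  {"delta_pos": [-0.045,0.021,0.001],"turn": 0},
  {"delta_pos": [0,0,0],"turn": 0},
  {"delta_pos": [0,0,0],"turn": 0},
])

```text
time_s: 29.82
eef_pos: [449.2, 54.0, 96.5]
tcp_rot: [3.099, -0.024, -1.476]
ft_force: [0.3, 0.0, -1.5]
width: 38.4
```

Run:
```python
from h import *
goto([458.3,50.5,105],-1.487)
```

```text
tip [450.4  54.9 127.5] rot [ 3.099 -0.024 -1.476] w 38.4 t 29.825 F [ 0.3  0.  -1.5]
delta_tool mm [ 4.6 -8.4 22.3] turn 0.6 (world d [  7.9  -4.4 -22.5])
```

Emit:
play_rows([
  {"delta_pos": [0.0045,-0.008,0.012],"turn": 0.6},
  {"delta_pos": [0,0,0.01],"turn": 0},
  {"delta_pos": [0,0,0],"turn": 0},
  {"delta_pos": [0,0,0],"turn": 0},
])

```text
time_s: 30.32
eef_pos: [458.1, 45.7, 71.6]
tcp_rot: [3.098, -0.026, -1.493]
ft_force: [-0.3, -0.3, 0.2]
width: 38.6
```

Run:
```python
from h import *
goto([458.3,50.5,93],-1.487)
```

```text
tip [459.4  46.6 102.6] rot [ 3.098 -0.026 -1.493] w 38.6 t 30.325 F [-0.3 -0.3  0.2]
delta_tool mm [-4.2  0.4  9.5] turn -0.3 (world d [-1.1  3.9 -9.6])
```

Emit:
play_rows([
  {"delta_pos": [-0.0035,0.001,0.005],"turn": 0},
  {"delta_pos": [0,0,0],"turn": 0},
  {"delta_pos": [0,0,0],"turn": 0},
])

```text
time_s: 30.7
eef_pos: [456.7, 49.4, 66.6]
tcp_rot: [3.099, -0.026, -1.493]
ft_force: [-0.1, 0.6, -0.4]
width: 38.1
```

Run:
```python
from h import *
goto([458.3,50.5,90],-1.487)
```

```text
tip [458.   50.3  97.5] rot [ 3.099 -0.026 -1.493] w 38.1 t 30.7 F [-0.1  0.6 -0.4]
delta_tool mm [-0.4 -0.7  7.5] turn -0.3 (world d [ 0.3  0.2 -7.5])
```

Emit:
play_rows([
  {"delta_pos": [-0.0003,-0.0005,0.012],"turn": 0},
  {"delta_pos": [-0.0003,-0.0005,0.012],"turn": 0},
  {"delta_pos": [0,0,0],"turn": 0},
])

```text
time_s: 31.08
eef_pos: [456.5, 49.5, 40.8]
tcp_rot: [3.099, -0.026, -1.492]
ft_force: [-0.4, -0.2, -1.4]
width: 38.7
```

Run:
```python
from h import *
goto([458.3,50.5,44],-1.487)
```

```text
tip [457.8  50.4  71.7] rot [ 3.099 -0.026 -1.492] w 38.7 t 31.075 F [-0.4 -0.2 -1.4]
delta_tool mm [-0.8 -1.7 27.7] turn -0.3 (world d [  0.5   0.1 -27.7])
```

Emit:
play_rows([
  {"delta_pos": [-0.0004,-0.0008,0.012],"turn": 0},
  {"delta_pos": [-0.0003,-0.0007,0.011],"turn": 0},
  {"delta_pos": [0,0,0.003],"turn": 0},
  {"delta_pos": [0,0,0],"turn": 0},
])

```text
time_s: 31.58
eef_pos: [456.9, 49.5, 13.2]
tcp_rot: [3.098, -0.026, -1.493]
ft_force: [-3.3, -0.4, 12.6]
width: 38.3
```

Run:
```python
from h import *
goto([458.3,50.5,44],-1.487)
```

```text
tip [458.2  50.4  44.2] rot [ 3.098 -0.026 -1.493] w 38.3 t 31.575 F [-3.3 -0.4 12.6]
delta_tool mm [-0.1 -0.1  0.1] turn -0.3 (world d [ 0.1  0.1 -0.2])
```

Emit:
play_rows([
  {"delta_pos": [0,0,0],"turn": 0},
  {"delta_pos": [0,0,0],"turn": 0},
  {"delta_pos": [0,0,-0.015],"turn": 0},
  {"delta_pos": [0,0,-0.03],"turn": 0},
  {"delta_pos": [0,0,-0.04],"turn": 0},
  {"delta_pos": [0,0,-0.03],"turn": 0},
  {"delta_pos": [0,0,0],"turn": 0},
], gripper=70)

```text
time_s: 32.45
eef_pos: [462.8, 53.1, 135.0]
tcp_rot: [3.101, -0.025, -1.493]
ft_force: [0.7, 0.0, -0.3]
width: 63.7
```

```bash
cat >> h.py <<'E'
def look(name):
    c=cam('wrist'); show(c,name)
    for q,s in brass(c):
        if s[2]<120 and q[1]<250: print(q.round(1),s,onz(c,q,7).round(1),onz(c,q,54).round(1))
    c=cam('scene'); print('scene')
    for q,s in brass(c):
        X=onz(c,q,7)
        if 350<X[0]<640 and X[1]<120: print(q.round(1),s,X.round(1),onz(c,q,54).round(1))
E
python3 - <<'E'
from h import *
look('w17')
goto([516.5,-264,70],-1.487)
E
```

```text
[254.8 185.1] [236, 164, 39, 42, 1032] [444.8  47.7   7. ] [460.5  50.   54. ]
scene
[169.4 193.1] [165, 189, 10, 9, 47] [ 477.4 -336.1    7. ] [ 519.1 -310.8   54. ]
[280.7 205.1] [278, 201, 6, 11, 53] [421.2  41.4   7. ] [465.3  50.9  54. ]
[184.5 205.9] [180, 202, 10, 9, 55] [ 518.1 -262.9    7. ] [ 558.2 -240.7   54. ]
[156.9 218. ] [152, 214, 11, 9, 57] [ 594.6 -327.2    7. ] [ 631.4 -302.2   54. ]
tip [462.3  53.6 163.6] rot [ 3.096 -0.026 -1.493] w 64.0 t 32.55 F [-0.2  0.6  0.1]
delta_tool mm [318.3 -33.9 100.5] turn -0.3 (world d [  54.2 -317.6  -93.6])
```

View pics/w17.png

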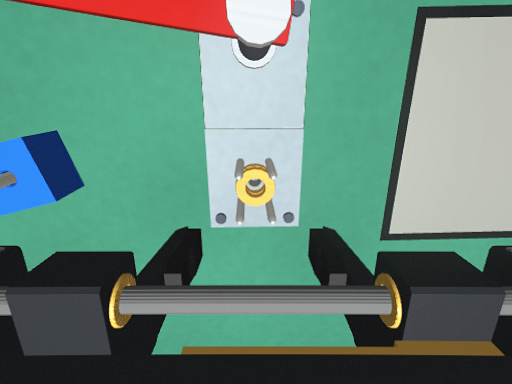

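Two rings are stacked at (255,185). Next is ring C at (516.5,-264).

Emit:
play_rows([
  {"delta_pos": [0.053,-0.0055,0.008],"turn": 0},
  {"delta_pos": [0.053,-0.0055,0.016],"turn": 0},
  {"delta_pos": [0.053,-0.0055,0.016],"turn": 0},
  {"delta_pos": [0.053,-0.0055,0.016],"turn": 0},
  {"delta_pos": [0.053,-0.0055,0.016],"turn": 0},
  {"delta_pos": [0.053,-0.0055,0.016],"turn": 0},
  {"delta_pos": [0,0,0],"turn": 0},
  {"delta_pos": [0,0,0],"turn": 0},
])

```text
time_s: 33.55
eef_pos: [509.9, -269.6, 38.4]
tcp_rot: [3.081, -0.02, -1.487]
ft_force: [0.3, 0.1, -0.6]
width: 63.8
```

Run:
```python
from h import *
look('w18')
goto([516.5,-264,25],-1.487)
```

```text
[345.2  99. ] [316, 70, 59, 59, 2144] [ 594.1 -329.2    7. ] [ 594.7 -313.4   54. ]
[247.  193.5] [223, 170, 49, 48, 1504] [ 516.  -264.2    7. ] [ 534.5 -263.2   54. ]
[334.3 231.7] [311, 220, 42, 29, 399] [ 486.4 -341.7    7. ] [ 511.7 -323.    54. ]
[307.3 240.6] [305, 229, 5, 24, 69] [ 475.9 -319.8    7. ] [ 503.6 -306.1   54. ]
scene
[169.4 192.9] [165, 189, 10, 9, 45] [ 476.7 -336.1    7. ] [ 518.4 -310.8   54. ]
[280.7 205.1] [278, 201, 6, 11, 53] [421.2  41.4   7. ] [465.3  50.9  54. ]
[184.5 205.9] [180, 202, 10, 9, 53] [ 518. -263.    7.] [ 558.  -240.8   54. ]
[157. 218.] [152, 214, 11, 9, 57] [ 594.5 -327.1    7. ] [ 631.3 -302.2   54. ]
tip [ 511.9 -268.8   70. ] rot [ 3.082 -0.021 -1.486] w 64.2 t 33.65 F [0.5 0.6 0.9]
delta_tool mm [-5.3 -7.6 44.5] turn 0.1 (world d [  4.6   4.8 -45. ])
```

Emit:
play_rows([
  {"delta_pos": [-0.004,-0.005,0.015],"turn": 0},
  {"delta_pos": [0,-0.001,0.015],"turn": 0},
  {"delta_pos": [0,-0.001,0.015],"turn": 0},
  {"delta_pos": [0,0,0],"turn": 0},
  {"delta_pos": [0,0,0],"turn": 0},
])

```text
time_s: 34.28
eef_pos: [514.9, -261.9, -10.0]
tcp_rot: [3.081, -0.019, -1.481]
ft_force: [-0.1, -0.8, -0.5]
width: 63.7
```

Run:
```python
from h import *
c=held()
goto([516,-263.2,2],-1.487)
for q,s in brass(c):
    if s[2]<120 and q[1]<260 and q[0]<320: print(q.round(1),s,onz(c,q,7).round(1))
```

```text
held [(array([257.8, 228.6]), [228, 199, 61, 60, 2425], array([ 2.6, -9.3, -5.5]))]
tip [ 516.6 -261.1   21. ] rot [ 3.081 -0.018 -1.481] w 64.0 t 34.325 F [ 0.6  0.2 -0.6]
delta_tool mm [ 1.7 -0.4 19. ] turn 0.4 (world d [ -0.6  -2.1 -19. ])
[257.8 228.6] [228, 199, 61, 60, 2425] [ 516.  -264.3    7. ]
```

Emit:
play_rows([
  {"delta_pos": [0.001,-0.0002,0.01],"turn": 0},
  {"delta_pos": [0.001,-0.0002,0.009],"turn": 0},
  {"delta_pos": [0,0,0],"turn": 0},
])

```text
time_s: 34.7
eef_pos: [514.5, -265.0, -29.6]
tcp_rot: [3.082, -0.019, -1.481]
ft_force: [-0.2, 0.7, 0.3]
width: 64.0
```

Run:
```python
from h import *
goto([516,-263.2,2],-1.487)
```

```text
tip [ 516.3 -264.2    1.4] rot [ 3.082 -0.019 -1.481] w 64.0 t 34.7 F [-0.2  0.7  0.3]
delta_tool mm [-1.1  0.3 -0.6] turn 0.3 (world d [-0.3  1.   0.6])
```

Close, and lift more slowly, since fast rows seem to build up tilt.

Emit:
play_rows([
  {"delta_pos": [0,0,0],"turn": 0},
  {"delta_pos": [0,0,0],"turn": 0},
  {"delta_pos": [0,0,0],"turn": 0},
  {"delta_pos": [0,0,0],"turn": 0},
  {"delta_pos": [0,0,-0.02],"turn": 0},
  {"delta_pos": [0,0,-0.03],"turn": 0},
  {"delta_pos": [0,0,-0.03],"turn": 0},
  {"delta_pos": [0,0,-0.03],"turn": 0},
  {"delta_pos": [0,0,-0.02],"turn": 0},
  {"delta_pos": [0,0,0],"turn": 0},
], gripper=255)

```text
time_s: 35.95
eef_pos: [523.8, -262.1, 111.2]
tcp_rot: [3.087, -0.021, -1.482]
ft_force: [-0.9, -0.1, -1.2]
width: 38.8
```

Run:
```python
from h import *
held(); goto([458.3,50.5,125],-1.487)
```

```text
held [(array([254.8, 244.3]), [221, 211, 69, 67, 3127], array([ 1.2,  1.2, -4.9]))]
tip [ 524.7 -261.1  141.1] rot [ 3.086 -0.02  -1.482] w 39.0 t 36.0 F [-0.4 -0.3 -1.1]
delta_tool mm [-316.5   37.9   11.8] turn 0.3 (world d [-66.4 311.6 -16.1])
```

Emit:
play_rows([
  {"delta_pos": [-0.03,0.0038,0],"turn": 0},
  {"delta_pos": [-0.03,0.0038,0],"turn": 0},
  {"delta_pos": [-0.03,0.0038,0],"turn": 0},
  {"delta_pos": [-0.03,0.0038,0],"turn": 0},
  {"delta_pos": [-0.03,0.0038,0],"turn": 0},
  {"delta_pos": [-0.03,0.0038,0],"turn": 0},
  {"delta_pos": [-0.03,0.0038,0.001],"turn": 0},
  {"delta_pos": [-0.03,0.0038,0.001],"turn": 0},
  {"delta_pos": [-0.03,0.0038,0.001],"turn": 0},
  {"delta_pos": [-0.03,0.0038,0.001],"turn": 0},
  {"delta_pos": [0,0,0],"turn": 0},
  {"delta_pos": [0,0,0],"turn": 0},
])

```text
time_s: 37.5
eef_pos: [447.4, 41.4, 94.0]
tcp_rot: [3.069, -0.02, -1.483]
ft_force: [-0.5, 0.1, -1.3]
width: 39.2
```

Run:
```python
from h import *
goto([458.5,50.5,105],-1.487)
```

```text
tip [449.6  42.2 125. ] rot [ 3.069 -0.02  -1.483] w 39.2 t 37.5 F [-0.5  0.1 -1.3]
delta_tool mm [ -7.9 -11.   19.1] turn 0.2 (world d [  8.9   8.3 -20. ])
```

Run:
```python
import numpy as np
from scipy.spatial.transform import Rotation as Rt
for n,x,y,r in [('start',281,-586,(-3.1416,0,-1.124)),('trav to knob',425,87,(-3.135,-.01,-1.132)),('turn-127',426,92,(3.125,-.003,1.122)),('',422,75,(3.125,.003,1.48)),('down',422,75,(3.123,.002,1.463)),('idle close',424,76,(3.118,.001,1.459)),('swing',483,185,(3.123,-.014,.69)),('out',596,198,(3.121,-.015,.694)),('down idles',602,199,(3.118,-.024,.694)),('up',593,200,(3.119,-.017,.694)),('to knob,turn',416,73,(3.104,.004,1.518)),('grip',426,76,(3.096,.002,1.507)),('swing',480,183,(3.103,-.022,.741)),('swing2',600,225,(3.121,-.032,-.064)),('up',594,227,(3.12,-.028,-.056)),('trav',478,-210,(3.117,-.004,-.045)),('turn',465,-215,(3.12,-.019,-1.522)),('down',454,-192,(3.121,-.019,-1.48)),('A',461,-196,(3.133,-.024,-1.479)),('A2',454,-192,(3.137,-.025,-1.479)),('up',454,-188,(3.135,-.025,-1.479)),('trav nest',398,51,(3.123,-.024,-1.48)),('place',457,50,(3.121,-.028,-1.484)),('trav E',577,-173,(3.108,-.023,-1.479)),('up',585,-164,(3.109,-.022,-1.475)),('nest',449,54,(3.099,-.024,-1.476)),('C',510,-270,(3.081,-.02,-1.487)),('up',524,-262,(3.087,-.021,-1.482)),('nest',447,41,(3.069,-.02,-1.483))]:
    z=Rt.from_euler('xyz',r).as_matrix()[:,2]; print(f'{n:14s} {x} {y} lean x {z[0]:.3f} y {z[1]:.3f}')
```

```text
start          281 -586 lean x -0.000 y -0.000
trav to knob   425 87 lean x 0.010 y -0.006
turn-127       426 92 lean x 0.016 y -0.004
               422 75 lean x 0.016 y -0.004
down           422 75 lean x 0.018 y -0.004
idle close     424 76 lean x 0.023 y -0.004
swing          483 185 lean x 0.023 y -0.005
out            596 198 lean x 0.025 y -0.006
down idles     602 199 lean x 0.034 y -0.003
up             593 200 lean x 0.028 y -0.006
to knob,turn   416 73 lean x 0.037 y -0.006
grip           426 76 lean x 0.045 y -0.005
swing          480 183 lean x 0.042 y -0.014
swing2         600 225 lean x 0.031 y -0.023
up             594 227 lean x 0.027 y -0.023
trav           478 -210 lean x 0.003 y -0.025
turn           465 -215 lean x -0.021 y -0.020
down           454 -192 lean x -0.019 y -0.021
A              461 -196 lean x -0.006 y -0.025
A2             454 -192 lean x -0.002 y -0.025
up             454 -188 lean x -0.004 y -0.025
trav nest      398 51 lean x -0.016 y -0.026
place          457 50 lean x -0.018 y -0.030
trav E         577 -173 lean x -0.031 y -0.026
up             585 -164 lean x -0.030 y -0.025
nest           449 54 lean x -0.040 y -0.028
C              510 -270 lean x -0.059 y -0.025
up             524 -262 lean x -0.052 y -0.026
nest           447 41 lean x -0.071 y -0.026
```

The drift is always towards tool +y. After this ring I'll turn the tool half round so that it cancels.

Emit:
play_rows([
  {"delta_pos": [-0.007,-0.01,0.01],"turn": 0},
  {"delta_pos": [0,0,0.008],"turn": 0},
  {"delta_pos": [0,0,0],"turn": 0},
  {"delta_pos": [0,0,0],"turn": 0},
])

```text
time_s: 38.0
eef_pos: [456.1, 46.6, 73.1]
tcp_rot: [3.068, -0.021, -1.487]
ft_force: [0.7, 0.2, -0.8]
width: 38.9
```

Run:
```python
from h import *
held();goto([458.5,50.5,100],-1.487)
```

```text
held [(array([252.9, 228.8]), [221, 173, 69, 105, 4438], array([-0.2, -9.3, -5.7]))]
tip [458.3  47.5 104.1] rot [ 3.068 -0.021 -1.487] w 39.2 t 38.05 F [-0.  -0.9 -0.7]
delta_tool mm [-3.1 -0.8  4. ] turn -0.0 (world d [ 0.2  3.  -4.1])
```

Emit:
play_rows([
  {"delta_pos": [-0.003,-0.0005,0.005],"turn": 0},
  {"delta_pos": [0,0,0],"turn": 0},
  {"delta_pos": [0,0,0],"turn": 0},
])

```text
time_s: 38.42
eef_pos: [456.1, 49.7, 68.1]
tcp_rot: [3.069, -0.021, -1.487]
ft_force: [0.2, -0.0, -0.2]
width: 38.9
```

Run:
```python
from h import *
goto([458.6,50.5,75],-1.487)
```

```text
tip [458.3  50.5  99. ] rot [ 3.069 -0.021 -1.487] w 38.9 t 38.425 F [ 0.2 -0.  -0.2]
delta_tool mm [-0.5 -2.  23.9] turn -0.0 (world d [  0.3  -0.  -24. ])
```

Target tip for the third ring: about 56.

Emit:
play_rows([
  {"delta_pos": [-0.0002,-0.001,0.012],"turn": 0},
  {"delta_pos": [-0.0002,-0.001,0.012],"turn": 0},
  {"delta_pos": [-0.0002,-0.0007,0.009],"turn": 0},
  {"delta_pos": [0,0,0],"turn": 0},
])

```text
time_s: 38.92
eef_pos: [455.9, 49.5, 32.2]
tcp_rot: [3.068, -0.021, -1.487]
ft_force: [0.7, 0.8, -0.9]
width: 39.0
```

Run:
```python
from h import *
goto([458.6,50.5,56],-1.487)
```

```text
tip [458.2  50.4  63.1] rot [ 3.068 -0.021 -1.487] w 39.0 t 38.925 F [ 0.7  0.8 -0.9]
delta_tool mm [-0.2 -1.   7. ] turn -0.0 (world d [ 0.4  0.1 -7.1])
```

Emit:
play_rows([
  {"delta_pos": [0,-0.0006,0.0055],"turn": 0},
  {"delta_pos": [0,-0.0002,0.002],"turn": 0},
  {"delta_pos": [0,0,0],"turn": 0},
])

```text
time_s: 39.3
eef_pos: [456.2, 49.4, 24.5]
tcp_rot: [3.067, -0.021, -1.487]
ft_force: [-0.7, -0.6, 1.7]
width: 38.8
```

Emit:
play_rows([
  {"delta_pos": [0,0,0],"turn": 0},
  {"delta_pos": [0,0,0],"turn": 0},
  {"delta_pos": [0,0,-0.015],"turn": 0},
  {"delta_pos": [0,0,-0.025],"turn": 0},
  {"delta_pos": [0,0,-0.03],"turn": 0},
  {"delta_pos": [0,0,-0.03],"turn": 0},
  {"delta_pos": [0,0,0],"turn": 0},
], gripper=70)

```text
time_s: 40.17
eef_pos: [465.4, 52.4, 131.3]
tcp_rot: [3.072, -0.021, -1.488]
ft_force: [-0.2, -0.1, -0.7]
width: 63.5
```

Run:
```python
from h import *
look('w19'); print(tip()[0], manip.get_obs()['joint_pos'].round(2))
c=cam('wrist'); x,y=proj(c,(458,50,66)).astype(int); show(c,'w19z',box=(x-40,y-40,x+40,y+40),s=7)
```

```text
[254.8 188.9] [235, 165, 41, 47, 1354] [440.   47.1   7. ] [458.   49.5  54. ]
scene
[169.4 193.1] [165, 189, 10, 9, 47] [ 477.4 -336.1    7. ] [ 519.1 -310.8   54. ]
[281.1 203.5] [278, 198, 8, 14, 70] [413.4  40.7   7. ] [457.8  50.3  54. ]
[156.9 218. ] [152, 214, 11, 9, 56] [ 594.6 -327.2    7. ] [ 631.4 -302.2   54. ]
[465.66877952  52.90089557 160.01782886] [-0.27  0.38  0.07  2.02 -0.02  0.82 -1.68]
```

View pics/w19z.png

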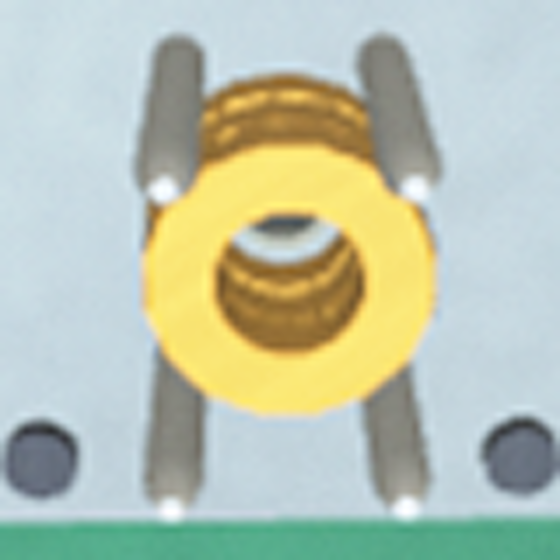

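Three rings are stacked flat. Now the half turn.

Emit:
play_rows([
  {"delta_pos": [0,0,0],"turn": -10.6},
  {"delta_pos": [0,0,0],"turn": -10.6},
  {"delta_pos": [0,0,0],"turn": -10.6},
  {"delta_pos": [0,0,0],"turn": -10.6},
  {"delta_pos": [0,0,0],"turn": -10.6},
  {"delta_pos": [0,0,0],"turn": -10.6},
  {"delta_pos": [0,0,0],"turn": -10.6},
  {"delta_pos": [0,0,0],"turn": -10.6},
  {"delta_pos": [0,0,0],"turn": -10.6},
  {"delta_pos": [0,0,0],"turn": -10.6},
  {"delta_pos": [0,0,0],"turn": -10.6},
  {"delta_pos": [0,0,0],"turn": -10.6},
])

```text
time_s: 41.82
eef_pos: [449.7, 50.2, 114.7]
tcp_rot: [-3.092, 0.096, 0.768]
ft_force: [-0.6, 0.4, 0.4]
width: 64.0
```

Emit:
play_rows([
  {"delta_pos": [0,0,0],"turn": -10.6},
  {"delta_pos": [0,0,0],"turn": -10.6},
  {"delta_pos": [0,0,0],"turn": -10.6},
  {"delta_pos": [0,0,0],"turn": -10.6},
  {"delta_pos": [0,0,0],"turn": -10.6},
  {"delta_pos": [0,0,0],"turn": 0},
])

```text
time_s: 42.58
eef_pos: [443.1, 49.8, 108.2]
tcp_rot: [-3.021, 0.013, 1.702]
ft_force: [-0.1, 0.1, -0.1]
width: 64.1
```

```bash
cat >> h.py <<'E'
def lean():
    p,R,o=tip(); print('lean',R[:2,2].round(3),'j',o['joint_pos'].round(2))
E
python3 - <<'E'
from h import *
goto([477,-336.5,80],1.654); lean()
E
```

```text
tip [446.8  50.6 138.9] rot [-3.021  0.013  1.702] w 64.1 t 42.575 F [-0.1  0.1 -0.1]
delta_tool mm [-387.   -12.7   65.9] turn 2.7 (world d [  30.2 -387.1  -58.9])
lean [-0.118 -0.028] j [ 0.3   0.5  -0.64  2.01  0.37  0.88  1.14]
```

Emit:
play_rows([
  {"delta_pos": [0,0,0],"turn": 0},
  {"delta_pos": [0,0,0],"turn": 0},
  {"delta_pos": [0,0,0],"turn": 0},
  {"delta_pos": [0,0,0],"turn": 0},
])

```text
time_s: 43.08
eef_pos: [442.3, 49.8, 107.4]
tcp_rot: [-3.019, 0.013, 1.695]
ft_force: [0.4, -0.2, 0.9]
width: 63.8
```

Run:
```python
from h import *
goto([477,-336.5,80],1.654); lean()
```

```text
tip [446.   50.7 138.1] rot [-3.019  0.013  1.695] w 63.8 t 43.075 F [ 0.4 -0.2  0.9]
delta_tool mm [-387.3   -9.2   65. ] turn 2.3 (world d [  31.  -387.2  -58.1])
lean [-0.119 -0.028] j [ 0.3   0.5  -0.64  2.01  0.37  0.88  1.14]
```

Emit:
play_rows([
  {"delta_pos": [0,0,-0.03],"turn": 0},
  {"delta_pos": [0,0,-0.03],"turn": 0},
])

```text
time_s: 43.32
eef_pos: [447.8, 51.3, 166.8]
tcp_rot: [-3.015, 0.013, 1.694]
ft_force: [0.3, -0.0, 0.6]
width: 64.2
```

Run:
```python
from h import *
goto([477,-336.5,80],1.654); lean()
```

```text
tip [451.6  52.2 197.5] rot [-3.015  0.013  1.694] w 64.2 t 43.325 F [ 0.3 -0.   0.6]
delta_tool mm [-387.3   -7.   124.6] turn 2.3 (world d [  25.4 -388.7 -117.5])
lean [-0.124 -0.029] j [ 0.34  0.42 -0.68  1.95  0.29  1.01  1.2 ]
```

Tilt is constant between pick and place, so rings stay flat in the grasp and I carry on. Traverse to ring B at (477,-336.5).

Emit:
play_rows([
  {"delta_pos": [-0.039,-0.0007,0.002],"turn": 0},
  {"delta_pos": [-0.039,-0.0007,0.002],"turn": 0},
  {"delta_pos": [-0.039,-0.0007,0.01],"turn": 0},
  {"delta_pos": [-0.039,-0.0007,0.01],"turn": 0},
  {"delta_pos": [-0.039,-0.0007,0.01],"turn": 0},
  {"delta_pos": [-0.039,-0.0007,0.01],"turn": 0},
  {"delta_pos": [-0.039,-0.0007,0.01],"turn": 0},
  {"delta_pos": [-0.039,-0.0007,0.01],"turn": 0},
  {"delta_pos": [-0.039,-0.0007,0.01],"turn": 0},
  {"delta_pos": [-0.036,-0.0007,0.01],"turn": 0},
  {"delta_pos": [0,0,0],"turn": 0},
])

```text
time_s: 44.7
eef_pos: [483.4, -347.5, 90.7]
tcp_rot: [-3.024, 0.016, 1.693]
ft_force: [-0.5, 0.9, 0.1]
width: 63.7
```

Run:
```python
from h import *
look('w20')
goto([477,-336.5,40],1.654); lean()
```

```text
[267.7 191.1] [249, 172, 39, 39, 912] [ 476.1 -337.8    7. ] [ 467.3 -340.4   54. ]
scene
[169.3 193.1] [165, 189, 10, 9, 49] [ 477.4 -336.3    7. ] [ 519.1 -311.    54. ]
[281.  203.4] [278, 198, 8, 14, 71] [413.3  40.6   7. ] [457.7  50.2  54. ]
[157.  218.1] [152, 214, 11, 9, 57] [ 594.7 -327.1    7. ] [ 631.5 -302.1   54. ]
tip [ 488.3 -342.8  122.3] rot [-3.025  0.015  1.697] w 64.2 t 44.8 F [ 0.4  0.3 -0.2]
delta_tool mm [ 8.9 -0.8 82.8] turn 2.5 (world d [-11.3   6.3 -82.3])
lean [-0.113 -0.029] j [ 0.83  0.68 -0.48  1.68  0.45  0.98  1.85]
```

View pics/w20.png

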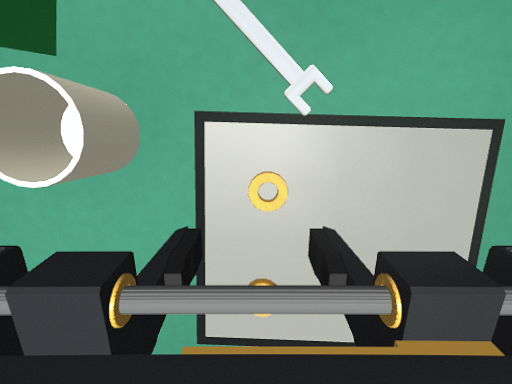

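Emit:
play_rows([
  {"delta_pos": [0.003,-0.0003,0.025],"turn": 1},
  {"delta_pos": [0.003,-0.0003,0.025],"turn": 1},
  {"delta_pos": [0.003,-0.0003,0.025],"turn": 0},
  {"delta_pos": [0,0,0.02],"turn": 0},
  {"delta_pos": [0,0,0],"turn": 0},
  {"delta_pos": [0,0,0],"turn": 0},
])

```text
time_s: 45.55
eef_pos: [477.0, -329.8, -1.8]
tcp_rot: [-3.032, 0.018, 1.671]
ft_force: [0.4, 0.0, 0.1]
width: 64.2
```

Run:
```python
from h import *
c=held()
goto([476.5,-337.4,2],1.654);lean()
for q,s in brass(c):
    if s[2]<120 and q[1]<260 and q[0]<320: print(q.round(1),s,onz(c,q,7).round(1))
```

```text
held [(array([244.2, 222.8]), [215, 194, 59, 58, 2139], array([ -7.2, -14.3,  -3.3]))]
tip [ 480.2 -329.    29.1] rot [-3.032  0.018  1.671] w 64.1 t 45.6 F [ 0.1 -0.3  0.2]
delta_tool mm [-7.5 -1.6 27.5] turn 1.0 (world d [ -3.7  -8.4 -27.1])
lean [-0.107 -0.029] j [ 0.78  0.79 -0.42  1.75  0.52  0.81  1.74]
[244.2 222.8] [215, 194, 59, 58, 2139] [ 476.1 -338.1    7. ]
```

Emit:
play_rows([
  {"delta_pos": [-0.006,-0.0005,0.008],"turn": 0},
  {"delta_pos": [0,0,0],"turn": 0},
  {"delta_pos": [0,0,0],"turn": 0},
])

```text
time_s: 45.98
eef_pos: [477.1, -337.6, -8.7]
tcp_rot: [-3.034, 0.02, 1.67]
ft_force: [0.2, -0.2, 0.3]
width: 63.8
```

Run:
```python
from h import *
goto([476.3,-337.7,2],1.654);lean()
```

```text
tip [ 480.3 -336.7   22.2] rot [-3.034  0.02   1.67 ] w 63.8 t 45.975 F [ 0.2 -0.2  0.3]
delta_tool mm [-0.2 -1.9 20.5] turn 0.9 (world d [ -4.   -1.  -20.2])
lean [-0.104 -0.03 ] j [ 0.79  0.81 -0.41  1.74  0.53  0.8   1.75]
```

Emit:
play_rows([
  {"delta_pos": [0,-0.001,0.0105],"turn": 0},
  {"delta_pos": [0,-0.001,0.0095],"turn": 0},
  {"delta_pos": [0,0,0],"turn": 0},
])

```text
time_s: 46.35
eef_pos: [472.9, -338.6, -29.7]
tcp_rot: [-3.035, 0.02, 1.67]
ft_force: [-0.6, -0.5, 0.3]
width: 63.7
```

Run:
```python
from h import *
goto([476.3,-337.7,2],1.654);lean()
c=cam('wrist'); show(c,'w21')
```

```text
tip [ 476.1 -337.7    1.1] rot [-3.035  0.02   1.67 ] w 63.7 t 46.35 F [-0.6 -0.5  0.3]
delta_tool mm [-0.1  0.1 -0.9] turn 0.9 (world d [ 0.2 -0.   0.9])
lean [-0.104 -0.03 ] j [ 0.78  0.84 -0.4   1.75  0.55  0.76  1.73]
```

View pics/w21.png

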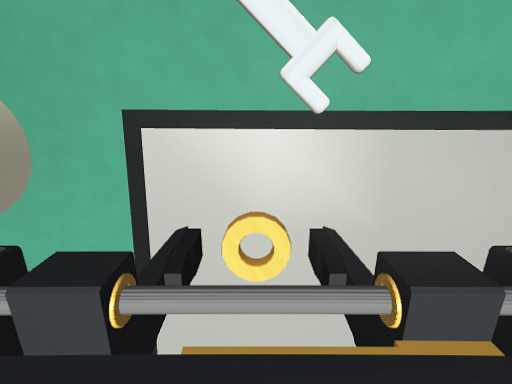

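Ring B at (256,246) lies between the fingers. Close and lift.

Emit:
play_rows([
  {"delta_pos": [0,0,0],"turn": 0},
  {"delta_pos": [0,0,0],"turn": 0},
  {"delta_pos": [0,0,0],"turn": 0},
  {"delta_pos": [0,0,0],"turn": 0},
  {"delta_pos": [0,0,-0.02],"turn": 0},
  {"delta_pos": [0,0,-0.03],"turn": 0},
  {"delta_pos": [0,0,-0.03],"turn": 0},
  {"delta_pos": [0,0,-0.03],"turn": 0},
  {"delta_pos": [0,0,-0.03],"turn": 0},
  {"delta_pos": [0,0,0],"turn": 0},
], gripper=255)

```text
time_s: 47.65
eef_pos: [489.7, -333.6, 120.8]
tcp_rot: [-3.038, 0.022, 1.672]
ft_force: [-0.6, -0.2, -0.4]
width: 38.4
```

Run:
```python
from h import *
held(); goto([457,48.5,130],1.654);lean()
```

```text
held [(array([254.9, 248.1]), [221, 212, 69, 74, 3248], array([-1.5,  2.8, -5.3]))]
tip [ 491.6 -332.4  150.1] rot [-3.036  0.02   1.671] w 38.8 t 47.7 F [-1.   0.3 -1.3]
delta_tool mm [382.7   5.1  11.9] turn 1.0 (world d [-34.6 380.9 -20.1])
lean [-0.103 -0.031] j [ 0.83  0.64 -0.49  1.68  0.42  1.01  1.83]
```

Run:
```python
from h import *
c=held(); show(c,'w22',box=(180,180,330,300),s=5)
```

```text
held [(array([254.8, 248.3]), [221, 212, 69, 74, 3238], array([-1.5,  2.8, -5.3]))]
```

View pics/w22.png

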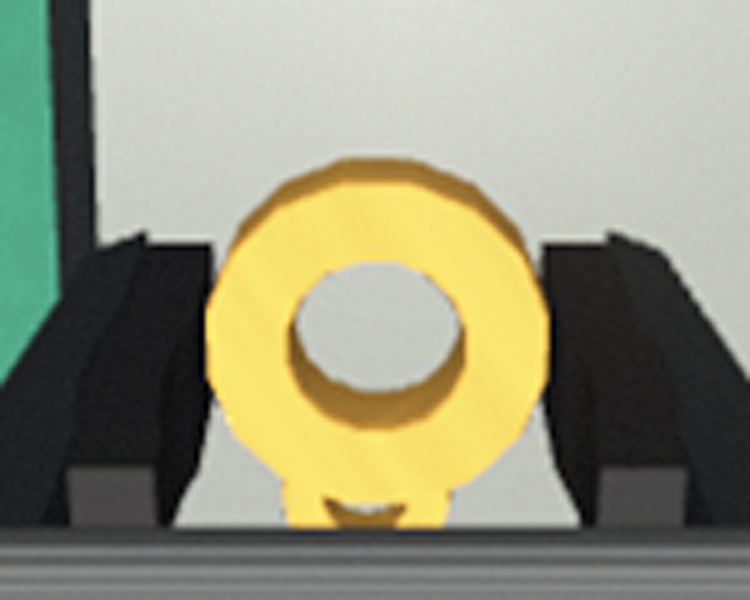

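Emit:
play_rows([
  {"delta_pos": [0.038,0.0003,0],"turn": 0},
  {"delta_pos": [0.038,0.0003,0],"turn": 0},
  {"delta_pos": [0.038,0.0003,0],"turn": 0},
  {"delta_pos": [0.038,0.0003,0],"turn": 0},
  {"delta_pos": [0.038,0.0003,0],"turn": 0},
  {"delta_pos": [0.038,0.0003,0],"turn": 0},
  {"delta_pos": [0.038,0.0003,0],"turn": 0},
  {"delta_pos": [0.038,0.0003,0],"turn": 0},
  {"delta_pos": [0.038,0.0003,0.001],"turn": 0},
  {"delta_pos": [0.03,0.0003,0.001],"turn": 0},
  {"delta_pos": [0,0,0],"turn": 0},
  {"delta_pos": [0,0,0],"turn": 0},
])

```text
time_s: 49.25
eef_pos: [439.1, 46.8, 96.9]
tcp_rot: [-3.009, 0.013, 1.669]
ft_force: [-0.0, -0.9, -1.1]
width: 38.5
```

Run:
```python
from h import *
goto([455.8,50.1,110],1.654);lean()
```

```text
tip [443.2  47.6 127.6] rot [-3.009  0.013  1.669] w 38.5 t 49.25 F [-0.  -0.9 -1.1]
delta_tool mm [ 1.5 15.  15.8] turn 0.8 (world d [ 12.6   2.5 -17.6])
lean [-0.13  -0.026] j [ 0.29  0.51 -0.62  2.02  0.37  0.87  1.12]
```

Emit:
play_rows([
  {"delta_pos": [0,0.008,0.005],"turn": 0.8},
  {"delta_pos": [0,0.004,0.003],"turn": 0},
  {"delta_pos": [0,0,0],"turn": 0},
  {"delta_pos": [0,0,0],"turn": 0},
])

```text
time_s: 49.75
eef_pos: [450.7, 44.7, 85.9]
tcp_rot: [-3.008, 0.016, 1.649]
ft_force: [-0.3, -0.1, -0.9]
width: 38.5
```

Run:
```python
from h import *
goto([455.8,50.1,105],1.654);lean()
c=held(); show(c,'w23')
```

```text
tip [454.8  45.5 116.6] rot [-3.008  0.016  1.649] w 38.5 t 49.75 F [-0.3 -0.1 -0.9]
delta_tool mm [ 4.7  2.9 11.3] turn -0.3 (world d [  1.    4.6 -11.6])
lean [-0.132 -0.026] j [ 0.28  0.55 -0.6   1.99  0.38  0.86  1.1 ]
held [(array([256.7, 238.7]), [221, 193, 69, 87, 4101], array([-0. , -4.7, -4.4]))]
```

View pics/w23.png

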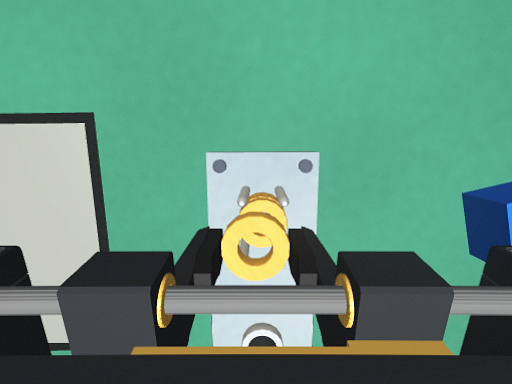

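Emit:
play_rows([
  {"delta_pos": [0.0035,0.002,0.008],"turn": 0},
  {"delta_pos": [0,0,0],"turn": 0},
  {"delta_pos": [0,0,0],"turn": 0},
])

```text
time_s: 50.18
eef_pos: [451.3, 48.5, 77.2]
tcp_rot: [-3.008, 0.016, 1.649]
ft_force: [0.5, -0.1, -0.3]
width: 38.9
```

Run:
```python
from h import *
goto([455.8,50.1,100],1.654);lean()
```

```text
tip [455.4  49.3 107.9] rot [-3.008  0.016  1.649] w 38.9 t 50.175 F [ 0.5 -0.1 -0.3]
delta_tool mm [0.9 1.6 7.7] turn -0.3 (world d [ 0.4  0.8 -7.9])
lean [-0.131 -0.026] j [ 0.26  0.56 -0.59  1.99  0.39  0.85  1.08]
```

Emit:
play_rows([
  {"delta_pos": [0.0006,0.0019,0.012],"turn": 0},
  {"delta_pos": [0.0003,0.0016,0.012],"turn": 0},
  {"delta_pos": [0,0,0],"turn": 0},
])

```text
time_s: 50.55
eef_pos: [451.6, 49.1, 51.1]
tcp_rot: [-3.008, 0.016, 1.649]
ft_force: [-0.0, 0.3, -0.9]
width: 38.5
```

Run:
```python
from h import *
goto([455.8,50.1,68],1.654);lean()
```

```text
tip [455.7  49.9  81.8] rot [-3.008  0.016  1.649] w 38.5 t 50.55 F [-0.   0.3 -0.9]
delta_tool mm [ 0.4  1.9 13.7] turn -0.3 (world d [  0.1   0.2 -13.8])
lean [-0.131 -0.026] j [ 0.24  0.61 -0.57  2.    0.43  0.8   1.06]
```

Emit:
play_rows([
  {"delta_pos": [0.0003,0.0013,0.0095],"turn": 0},
  {"delta_pos": [0,0.0006,0.0045],"turn": 0},
  {"delta_pos": [0,0,0],"turn": 0},
])

```text
time_s: 50.92
eef_pos: [452.0, 49.5, 36.7]
tcp_rot: [-3.009, 0.016, 1.649]
ft_force: [-2.1, -0.4, 7.8]
width: 38.3
```

Run:
```python
from h import *
goto([455.8,50.1,68],1.654);lean()
```

```text
tip [456.   50.3  67.5] rot [-3.009  0.016  1.649] w 38.3 t 50.925 F [-2.1 -0.4  7.8]
delta_tool mm [-0.2 -0.3 -0.5] turn -0.3 (world d [-0.2 -0.2  0.5])
lean [-0.131 -0.027] j [ 0.23  0.63 -0.55  2.01  0.45  0.77  1.04]
```

Emit:
play_rows([
  {"delta_pos": [0,0,0],"turn": 0},
  {"delta_pos": [0,0,0],"turn": 0},
  {"delta_pos": [0,-0.002,-0.015],"turn": 0},
  {"delta_pos": [0,-0.003,-0.025],"turn": 0},
  {"delta_pos": [0,-0.004,-0.03],"turn": 0},
  {"delta_pos": [0,-0.002,-0.03],"turn": 0},
  {"delta_pos": [0,0,0],"turn": 0},
], gripper=70)

```text
time_s: 51.8
eef_pos: [454.1, 51.5, 143.3]
tcp_rot: [-3.009, 0.017, 1.65]
ft_force: [-0.8, -0.9, 0.9]
width: 64.0
```

Run:
```python
from h import *
look('w24'); lean()
c=cam('wrist'); x,y=proj(c,(458,50,78)).astype(int); show(c,'w24z',box=(x-45,y-40,x+45,y+40),s=7)
goto([594,-328,80],1.654)
```

```text
[255.  201.7] [235, 180, 41, 43, 1185] [469.5  49.4   7. ] [459.3  49.3  54. ]
scene
[281.6 201.6] [277, 195, 11, 17, 107] [404.7  40.2   7. ] [449.5  49.7  54. ]
[156.9 218. ] [152, 214, 11, 9, 57] [ 594.6 -327.2    7. ] [ 631.4 -302.2   54. ]
lean [-0.134 -0.027] j [ 0.31  0.46 -0.64  1.95  0.31  0.98  1.14]
tip [456.2  51.7 171.3] rot [-3.004  0.017  1.65 ] w 63.7 t 51.95 F [ 0.3 -0.5  0.1]
delta_tool mm [-387.8  119.7   82.1] turn -0.2 (world d [ 137.8 -379.7  -91.3])
```

View pics/w24z.png

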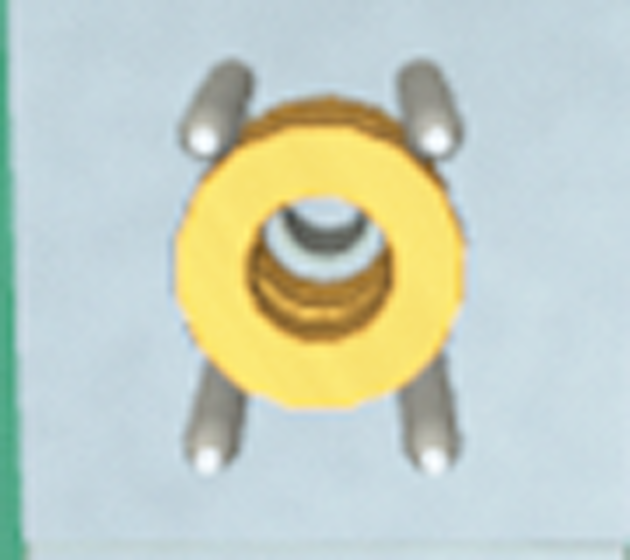

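Four are stacked. The last is ring D at (594,-328).

Emit:
play_rows([
  {"delta_pos": [-0.035,0.0105,0],"turn": 0},
  {"delta_pos": [-0.035,0.0105,0.002],"turn": 0},
  {"delta_pos": [-0.035,0.0105,0.006],"turn": 0},
  {"delta_pos": [-0.035,0.0105,0.006],"turn": 0},
  {"delta_pos": [-0.035,0.0105,0.006],"turn": 0},
  {"delta_pos": [-0.035,0.0105,0.006],"turn": 0},
  {"delta_pos": [-0.035,0.0105,0.006],"turn": 0},
  {"delta_pos": [-0.035,0.0105,0.006],"turn": 0},
  {"delta_pos": [-0.035,0.0105,0.006],"turn": 0},
  {"delta_pos": [-0.035,0.0105,0.006],"turn": 0},
  {"delta_pos": [-0.03,0.0105,0.006],"turn": 0},
  {"delta_pos": [0,0,0],"turn": 0},
])

```text
time_s: 53.45
eef_pos: [581.6, -328.6, 55.5]
tcp_rot: [-2.978, 0.007, 1.656]
ft_force: [-0.6, 1.1, -0.8]
width: 64.1
```

Run:
```python
from h import *
look('w25')
goto([594,-328.5,30],1.654); lean()
```

```text
[255.2 220.9] [233, 199, 45, 45, 1200] [ 593.7 -328.7    7. ] [ 581.6 -329.4   54. ]
scene
[162.5 178.4] [157, 177, 12, 4, 37] [ 417.2 -389.5    7. ] [ 461.4 -361.9   54. ]
[281.6 201.6] [277, 195, 11, 17, 106] [404.7  40.2   7. ] [449.5  49.7  54. ]
[157. 218.] [152, 214, 11, 9, 56] [ 594.5 -327.1    7. ] [ 631.3 -302.2   54. ]
tip [ 587.1 -324.6   87.1] rot [-2.979  0.006  1.66 ] w 64.1 t 53.55 F [0.1 0.1 0.2]
delta_tool mm [-4.2 15.7 55.3] turn 0.3 (world d [  6.9  -3.9 -57.1])
lean [-0.161 -0.02 ] j [ 0.67  0.86 -0.45  1.42  0.46  1.12  1.75]
```

Emit:
play_rows([
  {"delta_pos": [-0.003,0.008,0.018],"turn": 0},
  {"delta_pos": [0,0.003,0.018],"turn": 0},
  {"delta_pos": [0,0.003,0.018],"turn": 0},
  {"delta_pos": [0,0,0],"turn": 0},
  {"delta_pos": [0,0,0],"turn": 0},
])

```text
time_s: 54.18
eef_pos: [587.1, -323.5, -4.0]
tcp_rot: [-2.977, 0.002, 1.665]
ft_force: [0.1, 0.5, 0.8]
width: 63.8
```

Run:
```python
from h import *
c=held()
goto([593.9,-328.4,3],1.654);lean()
for q,s in brass(c):
    if s[2]<120 and q[1]<260 and q[0]<320: print(q.round(1),s,onz(c,q,7).round(1))
```

```text
held [(array([247.9, 234.3]), [218, 205, 60, 60, 2182], array([-5.2, -7.1, -3.9]))]
tip [ 592.  -322.9   26.6] rot [-2.977e+00  2.000e-03  1.665e+00] w 64.0 t 54.225 F [ 0.  -0.4 -0.5]
delta_tool mm [-5.6  5.2 23. ] turn 0.6 (world d [  1.9  -5.5 -23.6])
lean [-0.163 -0.018] j [ 0.65  0.95 -0.43  1.41  0.49  1.04  1.73]
[247.9 234.3] [218, 205, 60, 60, 2182] [ 593.7 -328.7    7. ]
```

Emit:
play_rows([
  {"delta_pos": [-0.0045,0.003,0.008],"turn": 0},
  {"delta_pos": [0,0,0],"turn": 0},
  {"delta_pos": [0,0.001,0.008],"turn": 0},
  {"delta_pos": [0,0,0],"turn": 0},
])

```text
time_s: 54.72
eef_pos: [589.5, -329.0, -20.3]
tcp_rot: [-2.978, 0.004, 1.664]
ft_force: [0.3, 0.5, -0.4]
width: 64.1
```

Run:
```python
from h import *
goto([593.9,-328.4,3],1.654);lean()
```

```text
tip [ 594.5 -328.4   10.2] rot [-2.978  0.004  1.664] w 64.1 t 54.725 F [ 0.3  0.5 -0.4]
delta_tool mm [0.1 0.6 7.2] turn 0.6 (world d [-0.6  0.  -7.2])
lean [-0.161 -0.019] j [ 0.65  0.98 -0.42  1.4   0.5   1.03  1.73]
```

Emit:
play_rows([
  {"delta_pos": [0,0.0006,0.0075],"turn": 0},
  {"delta_pos": [0,0,0],"turn": 0},
])

```text
time_s: 54.98
eef_pos: [588.8, -329.0, -28.4]
tcp_rot: [-2.978, 0.004, 1.664]
ft_force: [-0.7, 1.0, -0.6]
width: 64.2
```

Emit:
play_rows([
  {"delta_pos": [0,0,0],"turn": 0},
  {"delta_pos": [0,0,0],"turn": 0},
  {"delta_pos": [0,0,0],"turn": 0},
  {"delta_pos": [0,0,0],"turn": 0},
  {"delta_pos": [0,-0.003,-0.02],"turn": 0},
  {"delta_pos": [0,-0.005,-0.03],"turn": 0},
  {"delta_pos": [0,-0.005,-0.03],"turn": 0},
  {"delta_pos": [0,-0.005,-0.03],"turn": 0},
  {"delta_pos": [0,-0.005,-0.03],"turn": 0},
  {"delta_pos": [0,0,0],"turn": 0},
], gripper=255)

```text
time_s: 56.22
eef_pos: [590.6, -328.6, 125.5]
tcp_rot: [-2.983, 0.006, 1.664]
ft_force: [0.7, -0.2, -1.0]
width: 39.2
```

Run:
```python
from h import *
goto([455.5,50.1,140],1.654);lean()
c=held(); show(c,'w26')
```

```text
tip [ 595.4 -327.9  156.1] rot [-2.983  0.006  1.664] w 39.2 t 56.225 F [ 0.7 -0.2 -1. ]
delta_tool mm [ 389.6 -100.5   30. ] turn 0.6 (world d [-139.9  378.   -16.1])
lean [-0.156 -0.021] j [ 0.68  0.8  -0.48  1.36  0.43  1.23  1.79]
held [(array([255. , 244.7]), [221, 210, 69, 70, 3007], array([-1.4,  0.4, -5.1]))]
```

View pics/w26.png

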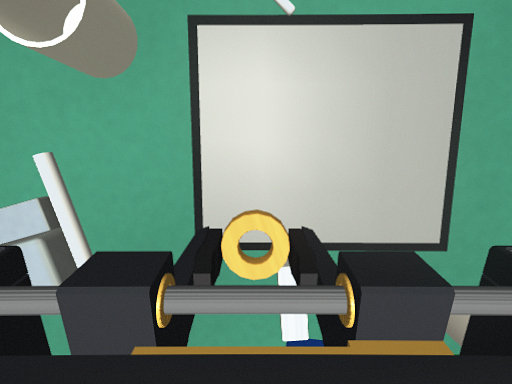

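Emit:
play_rows([
  {"delta_pos": [0.035,-0.009,0],"turn": 0},
  {"delta_pos": [0.035,-0.009,0],"turn": 0},
  {"delta_pos": [0.035,-0.009,0],"turn": 0},
  {"delta_pos": [0.035,-0.009,0],"turn": 0},
  {"delta_pos": [0.035,-0.009,0],"turn": 0},
  {"delta_pos": [0.035,-0.009,0],"turn": 0},
  {"delta_pos": [0.035,-0.009,0],"turn": 0},
  {"delta_pos": [0.035,-0.009,0],"turn": 0},
  {"delta_pos": [0.035,-0.009,0],"turn": 0},
  {"delta_pos": [0.035,-0.007,0],"turn": 0},
  {"delta_pos": [0.026,-0.006,0],"turn": 0},
  {"delta_pos": [0,0,0],"turn": 0},
])

```text
time_s: 57.78
eef_pos: [447.2, 48.5, 127.6]
tcp_rot: [-2.961, 0.0, 1.665]
ft_force: [-0.2, -0.0, -1.7]
width: 38.8
```

Run:
```python
from h import *
goto([456.3,50.2,115],1.654);lean()
```

```text
tip [452.8  49.  158.1] rot [-2.961  0.     1.665] w 38.8 t 57.775 F [-0.2 -0.  -1.7]
delta_tool mm [ 0.9 11.3 41.7] turn 0.6 (world d [  3.5   1.2 -43.1])
lean [-0.179 -0.017] j [ 0.31  0.51 -0.64  1.94  0.31  0.99  1.17]
```

Emit:
play_rows([
  {"delta_pos": [0,0.005,0.014],"turn": 0.5},
  {"delta_pos": [0,0.003,0.014],"turn": 0},
  {"delta_pos": [0,0.002,0.012],"turn": 0},
  {"delta_pos": [0,0,0],"turn": 0},
  {"delta_pos": [0,0,0],"turn": 0},
])

```text
time_s: 58.4
eef_pos: [449.6, 44.4, 81.3]
tcp_rot: [-2.957, 0.004, 1.65]
ft_force: [0.1, 0.0, -0.9]
width: 38.9
```

Run:
```python
from h import *
goto([456.3,50.2,100],1.654);lean()
```

```text
tip [455.3  45.  111.8] rot [-2.957  0.004  1.65 ] w 38.9 t 58.4 F [ 0.1  0.  -0.9]
delta_tool mm [ 5.2  3.6 11.3] turn -0.2 (world d [  1.    5.2 -11.8])
lean [-0.182 -0.018] j [ 0.28  0.58 -0.6   1.95  0.36  0.91  1.13]
```

Emit:
play_rows([
  {"delta_pos": [0.004,0.002,0.006],"turn": 0},
  {"delta_pos": [0,0,0],"turn": 0},
  {"delta_pos": [0,0,0],"turn": 0},
])

```text
time_s: 58.78
eef_pos: [450.9, 48.9, 75.3]
tcp_rot: [-2.959, 0.004, 1.65]
ft_force: [0.1, 0.8, -0.5]
width: 38.7
```

Run:
```python
from h import *
goto([456.3,50.2,95],1.654);lean()
s=cam('scene'); show(s,'s26',box=(240,150,340,240),s=7)
```

```text
tip [456.5  49.5 105.8] rot [-2.959  0.004  1.65 ] w 38.7 t 58.775 F [ 0.1  0.8 -0.5]
delta_tool mm [ 0.8  1.8 10.6] turn -0.2 (world d [ -0.2   0.7 -10.8])
lean [-0.181 -0.018] j [ 0.27  0.6  -0.6   1.95  0.37  0.9   1.11]
```

View pics/s26.png

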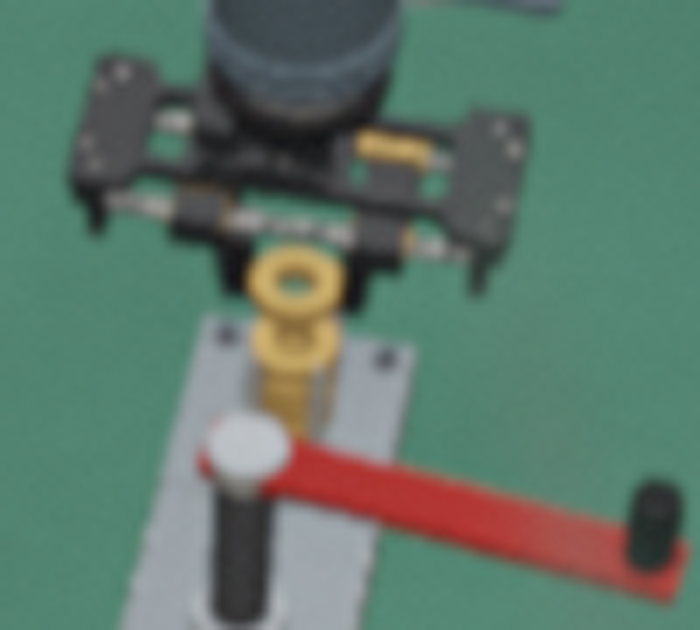

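Emit:
play_rows([
  {"delta_pos": [0.0007,0.0019,0.011],"turn": 0},
  {"delta_pos": [0,0,0],"turn": 0},
  {"delta_pos": [0,0,0],"turn": 0},
])

```text
time_s: 59.2
eef_pos: [450.6, 49.6, 63.3]
tcp_rot: [-2.959, 0.004, 1.65]
ft_force: [-0.0, 0.7, -0.9]
width: 38.6
```

Run:
```python
from h import *
goto([456.3,50.2,80],1.654);lean()
```

```text
tip [456.2  50.1  93.8] rot [-2.959  0.004  1.65 ] w 38.6 t 59.2 F [-0.   0.7 -0.9]
delta_tool mm [ 0.1  2.6 13.6] turn -0.2 (world d [  0.1   0.1 -13.8])
lean [-0.181 -0.018] j [ 0.26  0.61 -0.59  1.96  0.39  0.88  1.1 ]
```

Emit:
play_rows([
  {"delta_pos": [0,0.0016,0.0085],"turn": 0},
  {"delta_pos": [0,0.0009,0.005],"turn": 0},
  {"delta_pos": [0,0,0],"turn": 0},
])

```text
time_s: 59.58
eef_pos: [450.8, 49.4, 49.7]
tcp_rot: [-2.959, 0.005, 1.65]
ft_force: [-1.6, 0.2, 9.9]
width: 39.0
```

Run:
```python
from h import *
goto([456.3,50.2,79.5],1.654);lean()
```

```text
tip [456.4  50.   80.2] rot [-2.959  0.005  1.65 ] w 39.0 t 59.575 F [-1.6  0.2  9.9]
delta_tool mm [0.2 0.1 0.7] turn -0.2 (world d [-0.1  0.2 -0.7])
lean [-0.181 -0.019] j [ 0.25  0.64 -0.57  1.96  0.4   0.85  1.09]
```

Emit:
play_rows([
  {"delta_pos": [0,0,0],"turn": 0},
  {"delta_pos": [0,0,0],"turn": 0},
  {"delta_pos": [0,-0.0027,-0.015],"turn": 0},
  {"delta_pos": [0,-0.005,-0.025],"turn": 0},
  {"delta_pos": [0,-0.004,-0.03],"turn": 0},
  {"delta_pos": [0,-0.004,-0.03],"turn": 0},
  {"delta_pos": [0,0,0],"turn": 0},
], gripper=70)

```text
time_s: 60.45
eef_pos: [453.8, 50.7, 156.6]
tcp_rot: [-2.96, 0.004, 1.651]
ft_force: [0.4, -0.4, 0.0]
width: 63.8
```

Run:
```python
from h import *
lean()
c=cam('wrist'); x,y=proj(c,(458,50,90)).astype(int); show(c,'w27z',box=(x-45,y-40,x+45,y+40),s=7)
s=cam('scene'); show(s,'s27',box=(250,170,320,240),s=8)
goto([458,50,180],1.654)
```

```text
lean [-0.18  -0.018] j [ 0.32  0.48 -0.65  1.9   0.28  1.06  1.18]
tip [457.9  50.7 185. ] rot [-2.956  0.004  1.651] w 64.3 t 60.55 F [ 0.1 -0.  -0.9]
delta_tool mm [-0.7  1.   4.9] turn -0.2 (world d [ 0.1 -0.7 -5. ])
```

View pics/w27z.png

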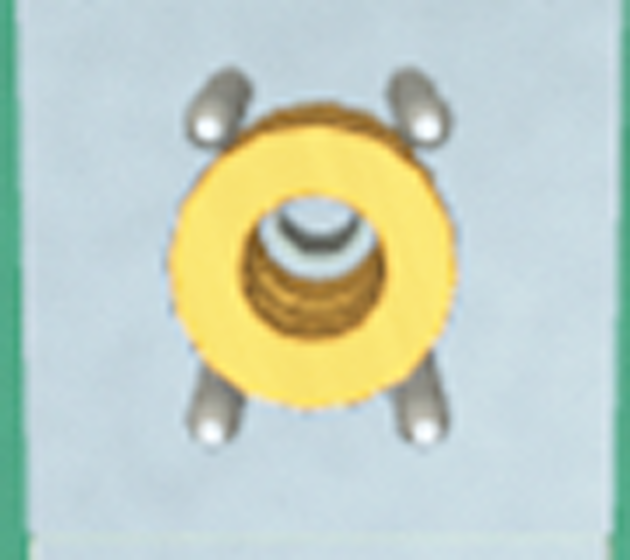

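View pics/s27.png

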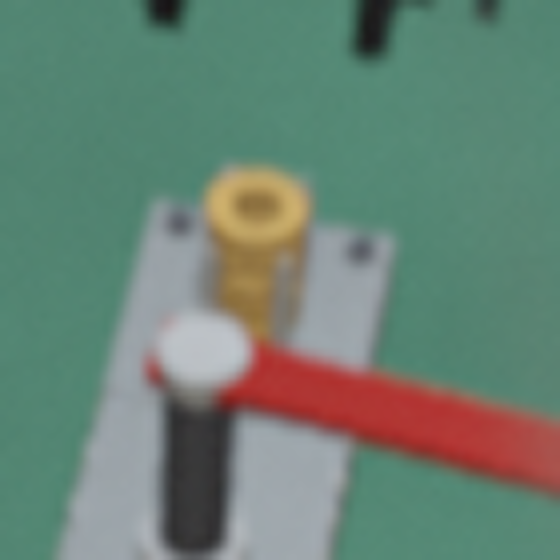

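All five are stacked. Next is the axle: I move towards the blue stand and measure it.

Emit:
play_rows([
  {"delta_pos": [0.034,-0.003,0],"turn": 0},
  {"delta_pos": [0.034,-0.003,0],"turn": 0},
  {"delta_pos": [0.034,-0.003,0],"turn": 0},
  {"delta_pos": [0.034,-0.003,0],"turn": 0},
  {"delta_pos": [0.034,-0.003,0],"turn": 0},
  {"delta_pos": [0.03,-0.003,0],"turn": 0},
  {"delta_pos": [0,0,0],"turn": 0},
  {"delta_pos": [0,0,0],"turn": 0},
])

```text
time_s: 61.55
eef_pos: [412.2, 249.4, 149.2]
tcp_rot: [-2.941, 0.009, 1.649]
ft_force: [1.0, -0.5, -0.3]
width: 64.0
```

Run:
```python
from h import *
goto([458,290,150],1.654);lean()
C={n:cam(n) for n in('wrist','top','scene')}
for n in C:
  for t,z in(('axle_mid',72.5),('stand_hole0',50)):
    r=manip.tip_of(n,t); print(n,t,[(np.round(q['point'],1),round(q['conf'],2),onz(C[n],q['point'],z).round(1)) for q in r[:1]])
  # orange top
  hsv=cv2.cvtColor(C[n]['frame'],cv2.COLOR_BGR2HSV); m=((hsv[...,0]>4)&(hsv[...,0]<15)&(hsv[...,1]>150)&(hsv[...,2]>100)).astype(np.uint8)
  k,l,st,ce=cv2.connectedComponentsWithStats(m); print([(st[i].tolist(),ce[i].round(1)) for i in range(1,k) if st[i,4]>30])
show(C['wrist'],'w28')
```

```text
tip [418.3 250.2 179.6] rot [-2.941  0.009  1.649] w 64.0 t 61.55 F [ 1.  -0.5 -0.3]
delta_tool mm [36.9 47.6 20.1] turn -0.3 (world d [ 39.7  39.8 -29.6])
lean [-0.198 -0.024] j [-0.04  0.55 -0.7   1.83  0.27  1.06  0.8 ]
wrist axle_mid [(array([ 62.4, 231.8]), 0.53, array([454.7,  56.9,  72.5]))]
wrist stand_hole0 [(array([291.2, 235.7]), 0.96, array([446.7, 289.8,  50. ]))]
[([286, 244, 24, 24, 264], array([295.8, 252.6]))]
top axle_mid []
top stand_hole0 [(array([415. , 230.3]), 0.58, array([ 434.5, -493.6,   50. ]))]
[]
scene axle_mid [(array([355.4, 216.4]), 0.41, array([461.9, 285.9,  72.5]))]
scene stand_hole0 [(array([354.6, 223.1]), 0.83, array([469. , 287.9,  50. ]))]
[([357, 198, 8, 11, 65], array([360.2, 203. ]))]
```

View pics/w28.png

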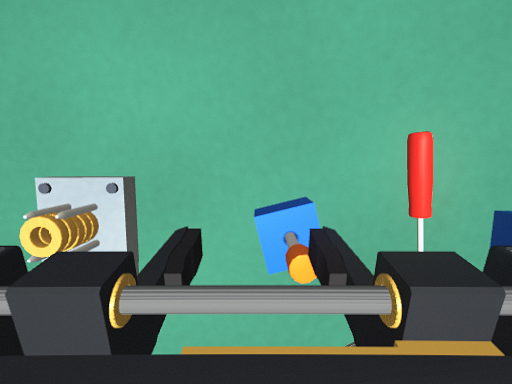

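Run:
```python
from h import *
c=cam('wrist'); lean(); print(tip()[0])
for p,z in(((42,233),90),((302,269),135),((289,236),50)): print(p,onz(c,p,z).round(1))
for X in((458,50,90),(458.5,290,135),(458.5,290,50)): print(X,proj(c,X).round(1))
show(c,'w29')
```

```text
lean [-0.197 -0.023] j [-0.04  0.55 -0.7   1.83  0.27  1.06  0.8 ]
[418.71441152 251.19762789 180.49767766]
(42, 233) [452.5  50.9  90. ]
(302, 269) [450.9 289.1 135. ]
(289, 236) [448.1 288.6  50. ]
(458, 50, 90) [ 41.1 238.6]
(458.5, 290, 135) [302.2 278.4]
(458.5, 290, 50) [289.4 245.3]
```

View pics/w29.png

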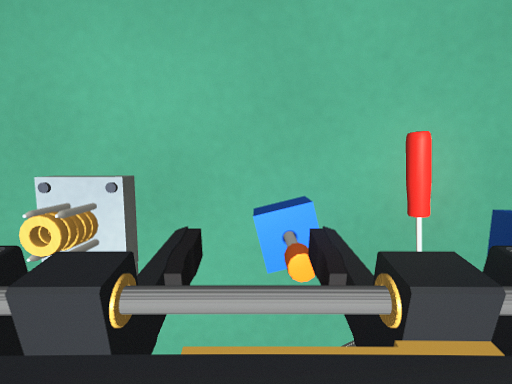

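Run:
```python
from h import *
c=cam('top'); print(onz(c,(152.4,222.4),135).round(1),onz(c,(159.4,226),50).round(1))
s=cam('scene'); print(onz(s,(240+605/5,150+250/5),135).round(1),onz(s,(240+587/5,150+353/5),50).round(1))
print('nest via top hole', onz(c,(140+490/5,140+418/5),30).round(1))
```

```text
[448.7 287.5 135. ] [449.1 289.2  50. ]
[450.6 291.2 135. ] [456.1 294.7  50. ]
nest via top hole [458.8  49.2  30. ]
```

Run:
```python
from h import *
c=cam('wrist'); show(c,'w29z',box=(0,160,140,280),s=5)
```

```text
(no output)
```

View pics/w29z.png

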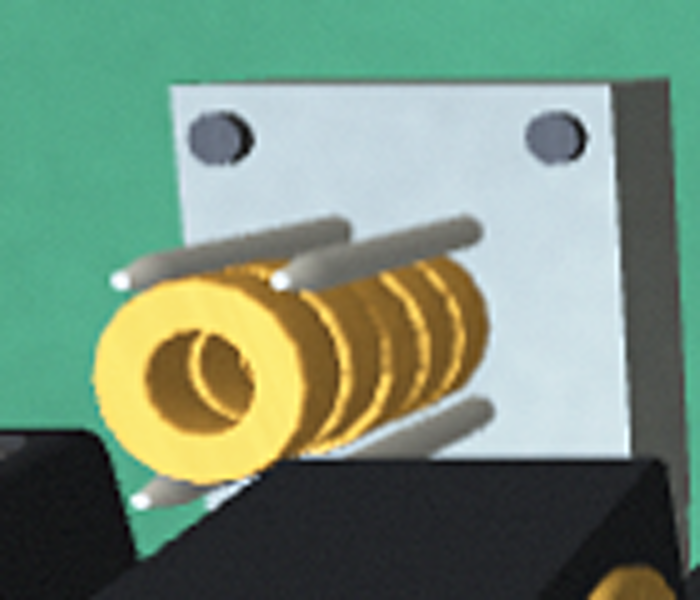

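Zoom: all five rings lie flat between the pins. The cameras put the axle at about (450,289). Approach.

Run:
```python
from h import *
goto([448,289,155],1.654);lean()
```

```text
tip [418.6 251.4 180.5] rot [-2.942  0.008  1.649] w 64.1 t 62.2 F [-0.4  0.3  0.1]
delta_tool mm [35.4 36.6 18.3] turn -0.3 (world d [ 29.4  37.6 -25.5])
lean [-0.197 -0.023] j [-0.04  0.55 -0.7   1.83  0.27  1.06  0.8 ]
```

Emit:
play_rows([
  {"delta_pos": [0.017,0.017,0.009],"turn": 0},
  {"delta_pos": [0.014,0.014,0.009],"turn": 0},
  {"delta_pos": [0,0,0],"turn": 0},
  {"delta_pos": [0,0,0],"turn": 0},
])

```text
time_s: 62.7
eef_pos: [437.3, 283.5, 125.9]
tcp_rot: [-2.943, 0.009, 1.649]
ft_force: [0.1, -0.3, -0.0]
width: 63.9
```

```bash
cat >> h.py <<'E'
def orange(c):
    hsv=cv2.cvtColor(c['frame'],cv2.COLOR_BGR2HSV); m=((hsv[...,0]>4)&(hsv[...,0]<20)&(hsv[...,1]>170)&(hsv[...,2]>180)).astype(np.uint8)
    k,l,st,ce=cv2.connectedComponentsWithStats(m); return [(st[i].tolist(),ce[i].round(1)) for i in range(1,k) if st[i,4]>30]
E
python3 - <<'E'
from h import *
goto([448,289,155],1.654);lean()
c=cam('wrist'); show(c,'w30'); print([ (s,p,onz(c,p,135).round(1)) for s,p in orange(c)])
E
```

```text
tip [443.4 284.2 156.3] rot [-2.943  0.009  1.649] w 63.9 t 62.7 F [ 0.1 -0.3 -0. ]
delta_tool mm [4.4 5.1 0.3] turn -0.3 (world d [ 4.6  4.8 -1.3])
lean [-0.197 -0.024] j [-0.11  0.63 -0.67  1.75  0.31  1.06  0.76]
[([247, 226, 32, 16, 54], array([261.7, 230.7]), array([441.4, 287.4, 135. ])), ([205, 347, 67, 1, 67], array([238., 347.]), array([527.1, 277.3, 135. ]))]
```

View pics/w30.png

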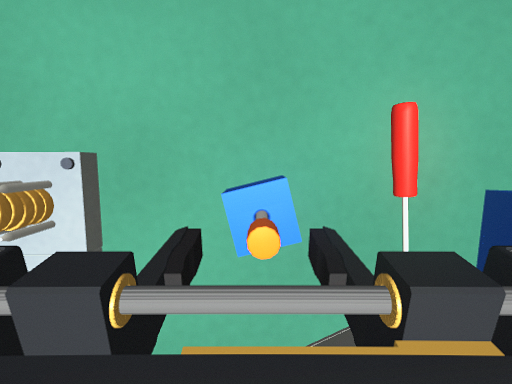

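Run:
```python
from h import *
c=cam('wrist'); lean(); p,R,o=tip(); print(p.round(1))
for q,z in(((264,242.5),135),((261,215),50)): X=onz(c,q,z); print(X.round(1), (R.T@(X-p)).round(1))
```

```text
lean [-0.196 -0.024] j [-0.11  0.63 -0.67  1.75  0.31  1.06  0.76]
[443.5 284.1 156.4]
[449.5 289.6 135. ] [ 5.2 10.5 19.7]
[447.3 288.6  50. ] [  5.   25.  103.5]
```

Emit:
play_rows([
  {"delta_pos": [0.004,0.004,0.004],"turn": 0},
  {"delta_pos": [0,0,0],"turn": 0},
  {"delta_pos": [0,0,0],"turn": 0},
])

```text
time_s: 63.18
eef_pos: [440.6, 287.1, 121.6]
tcp_rot: [-2.944, 0.009, 1.648]
ft_force: [1.0, -0.0, 0.0]
width: 64.2
```

Run:
```python
from h import *
goto([447.5,289.2,130],1.654);lean()
```

```text
tip [446.7 287.8 152. ] rot [-2.944  0.009  1.648] w 64.2 t 63.175 F [ 1. -0.  0.]
delta_tool mm [ 1.5  5.3 21.4] turn -0.4 (world d [  0.8   1.4 -22. ])
lean [-0.195 -0.024] j [-0.12  0.65 -0.67  1.74  0.31  1.06  0.75]
```

Emit:
play_rows([
  {"delta_pos": [0.001,0.0027,0.011],"turn": 0},
  {"delta_pos": [0,0.0025,0.0105],"turn": 0},
  {"delta_pos": [0,0.0022,0.011],"turn": 0},
  {"delta_pos": [0,0,0],"turn": 0},
])

```text
time_s: 63.68
eef_pos: [440.9, 287.4, 85.3]
tcp_rot: [-2.943, 0.01, 1.648]
ft_force: [-0.2, 0.2, 1.2]
width: 64.0
```

Run:
```python
from h import *
goto([447.5,289.2,106],1.654);lean()
c=cam('wrist'); show(c,'w31')
```

```text
tip [447.  288.1 115.6] rot [-2.943  0.01   1.648] w 64.0 t 63.675 F [-0.2  0.2  1.2]
delta_tool mm [1.1 2.4 9.3] turn -0.4 (world d [ 0.5  1.1 -9.6])
lean [-0.196 -0.024] j [-0.14  0.7  -0.64  1.76  0.34  1.    0.73]
```

View pics/w31.png

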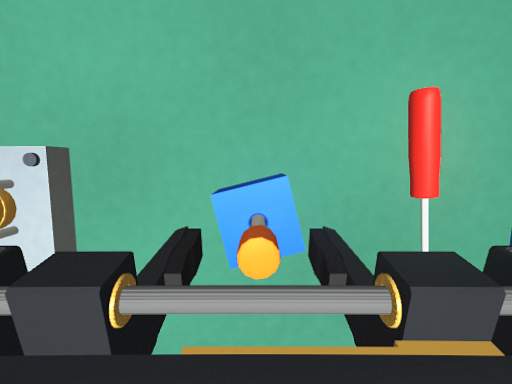

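Grip head at (258,257), between the fingers (255). Down the last 9 mm.

Emit:
play_rows([
  {"delta_pos": [0.0007,0.0022,0.009],"turn": 0},
  {"delta_pos": [0,0,0],"turn": 0},
  {"delta_pos": [0,0,0],"turn": 0},
])

```text
time_s: 64.1
eef_pos: [441.9, 288.7, 76.3]
tcp_rot: [-2.944, 0.009, 1.648]
ft_force: [-0.3, 0.8, 0.4]
width: 64.1
```

Emit:
play_rows([
  {"delta_pos": [0,0,0],"turn": 0},
  {"delta_pos": [0,0,0],"turn": 0},
  {"delta_pos": [0,0,0],"turn": 0},
  {"delta_pos": [0,0,0],"turn": 0},
  {"delta_pos": [0,0,0],"turn": 0},
], gripper=255)

```text
time_s: 64.72
eef_pos: [442.3, 289.0, 76.8]
tcp_rot: [-2.945, 0.008, 1.648]
ft_force: [-0.2, 0.5, -0.5]
width: 22.6
```

Run:
```python
from h import *
goto([447.5,289.2,160],1.654);lean()
```

```text
tip [448.3 289.7 107.2] rot [-2.945  0.008  1.648] w 22.6 t 64.725 F [-0.2  0.5 -0.5]
delta_tool mm [ -0.8 -11.1 -51.6] turn -0.4 (world d [-0.8 -0.5 52.8])
lean [-0.194 -0.023] j [-0.14  0.71 -0.64  1.76  0.35  0.98  0.73]
```

Emit:
play_rows([
  {"delta_pos": [0,-0.0025,-0.012],"turn": 0},
  {"delta_pos": [0,-0.0025,-0.012],"turn": 0},
  {"delta_pos": [0,-0.0028,-0.012],"turn": 0},
  {"delta_pos": [0,-0.0028,-0.012],"turn": 0},
  {"delta_pos": [0,-0.003,-0.015],"turn": 0},
  {"delta_pos": [0,-0.004,-0.02],"turn": 0},
  {"delta_pos": [0,-0.004,-0.02],"turn": 0},
  {"delta_pos": [0,0,0],"turn": 0},
])

```text
time_s: 65.72
eef_pos: [441.4, 290.1, 190.4]
tcp_rot: [-2.947, 0.007, 1.648]
ft_force: [0.4, -0.3, -1.2]
width: 23.2
```

Run:
```python
from h import *
goto([456,50,215],1.654);lean()
c=cam('wrist'); show(c,'w32'); s=cam('scene'); show(s,'s32',box=(280,120,420,250),s=5)
```

```text
tip [447.3 290.8 220.9] rot [-2.947  0.007  1.648] w 23.2 t 65.725 F [ 0.4 -0.3 -1.2]
delta_tool mm [-240.7   -8.2    9.4] turn -0.4 (world d [   8.7 -240.8   -5.9])
lean [-0.192 -0.022] j [-0.1   0.56 -0.71  1.69  0.26  1.18  0.78]
```

View pics/w32.png

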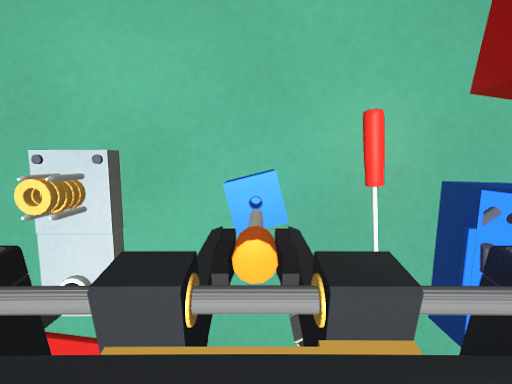

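View pics/s32.png

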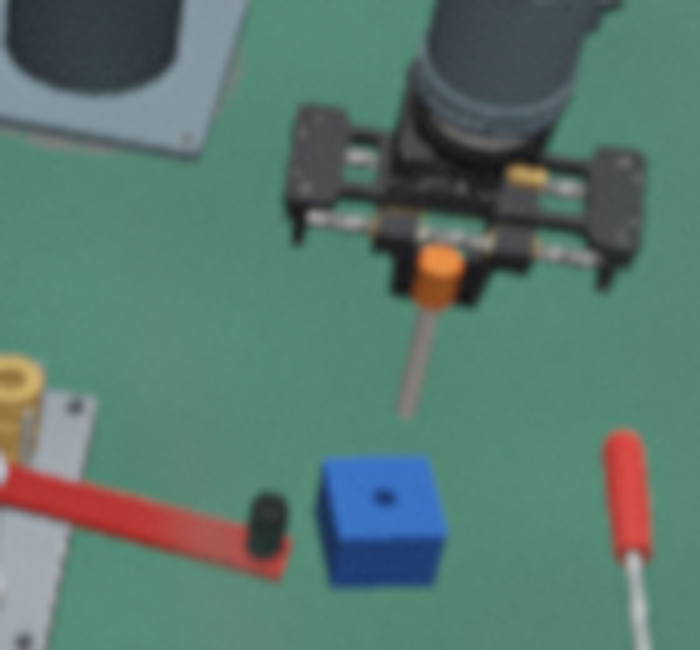

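Run:
```python
from h import *
import pickle
c=cam('wrist'); pickle.dump(dict(c),open('c2.pkl','wb')); lean(); print(tip()[0])
a=np.array([457.8,49.5]); R2=lambda l:a+np.array([[np.cos(.0835),-np.sin(.0835)],[np.sin(.0835),np.cos(.0835)]])@np.array(l)
pts=[proj(c,[*R2(l),30]) for l in((-55,-50),(-55,50))]+[proj(c,[449.5,289.3,50])]
pts+= [proj(c,[*R2((26*np.cos(np.radians(t)),26*np.sin(np.radians(t)))),88]) for t in(35,145,215,325)]
print(np.round(pts,1))
show(c,'w33a',pts,box=(0,130,140,250),s=5); show(c,'w33b',pts,box=(210,150,310,240),s=6)
```

```text
lean [-0.195 -0.024] j [-0.1   0.56 -0.7   1.69  0.26  1.18  0.78]
[446.30139204 289.7055606  218.5257352 ]
[[ 27.8 150.8]
 [106.9 150.4]
 [256.3 203.7]
 [ 49.9 219.2]
 [ 46.4 180.2]
 [ 18.3 180.3]
 [ 22.3 219.4]]
```

View pics/w33a.png

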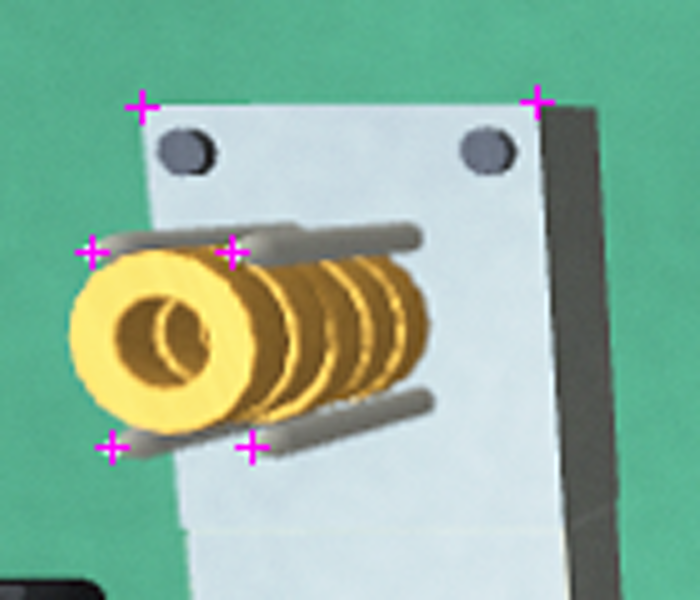

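View pics/w33b.png

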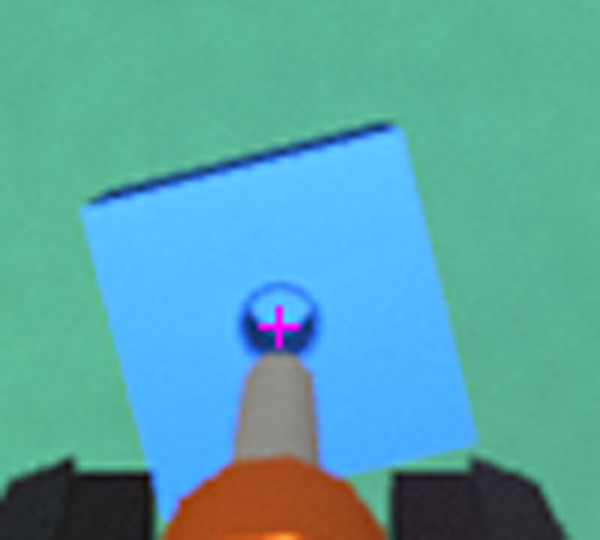

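Predicted marks match the fixture, the pins and the stand hole within 1 px. I store the axle's pose in the tool frame and traverse.

```bash
cat >> h.py <<'E'
from scipy.spatial.transform import Rotation as _Rt
_Rg=_Rt.from_euler('xyz',[-2.945,.008,1.648]).as_matrix(); _tg=np.array([448.3,289.7,107.2])
FOOT=_Rg.T@(np.array([449.3,289.4,10.])-_tg); TOP=_Rg.T@(np.array([449.3,289.4,135.])-_tg)
NEST=np.array([457.8,49.7])
def axle(z,n=NEST):
    p,R,o=tip(); f=p+R@FOOT; t=p+R@TOP; a=(t-f)/125
    print('foot',f.round(1),'axis',a.round(3),'F',o['ft_force'].round(1),'w',round(o['width'],1),'t',o['time_s'])
    d=np.array([*n,z])-f; print('world d',d.round(1),'tool d',(R.T@d).round(1))
E
python3 - <<'E'
from h import *
axle(110)
E
```

```text
foot [447.2 289.3 121.3] axis [0.001 0.001 1.   ] F [-0.3 -0.8 -1. ] w 23.2 t 65.875
world d [  10.6 -239.6  -11.3] tool d [-239.6   -5.    14.9]
```

Emit:
play_rows([
  {"delta_pos": [-0.03,0,-0.001],"turn": 0},
  {"delta_pos": [-0.03,0,-0.001],"turn": 0},
  {"delta_pos": [-0.03,0,-0.001],"turn": 0},
  {"delta_pos": [-0.03,0,-0.001],"turn": 0},
  {"delta_pos": [-0.03,0,-0.001],"turn": 0},
  {"delta_pos": [-0.03,0,-0.001],"turn": 0},
  {"delta_pos": [-0.03,0,-0.001],"turn": 0},
  {"delta_pos": [0,0,0],"turn": 0},
])

```text
time_s: 66.88
eef_pos: [453.6, 71.6, 190.1]
tcp_rot: [-2.93, 0.011, 1.649]
ft_force: [-1.0, 1.0, -1.2]
width: 23.0
```

Run:
```python
from h import *
axle(105);lean()
```

```text
foot [459.7  71.7 123.2] axis [0.015 0.004 1.   ] F [-1.   1.  -1.2] w 23.0 t 66.875
world d [ -1.9 -22.  -18.2] tool d [-21.6   0.4  18.7]
lean [-0.208 -0.027] j [ 0.29  0.45 -0.67  1.84  0.25  1.16  1.16]
```

Emit:
play_rows([
  {"delta_pos": [-0.01,0,0.005],"turn": 0},
  {"delta_pos": [-0.008,0,0.004],"turn": 0},
  {"delta_pos": [0,0,0],"turn": 0},
  {"delta_pos": [0,0,0],"turn": 0},
])

```text
time_s: 67.38
eef_pos: [452.0, 54.6, 179.8]
tcp_rot: [-2.928, 0.009, 1.653]
ft_force: [-0.7, -0.2, -1.3]
width: 23.3
```

Run:
```python
from h import *
axle(100);lean()
```

```text
foot [457.9  54.9 112.9] axis [0.017 0.002 1.   ] F [-0.7 -0.2 -1.3] w 23.3 t 67.375
world d [ -0.1  -5.2 -12.9] tool d [-5.   2.3 12.7]
lean [-0.21  -0.026] j [ 0.31  0.46 -0.66  1.86  0.26  1.14  1.19]
```

Emit:
play_rows([
  {"delta_pos": [-0.004,0.002,0.011],"turn": 0},
  {"delta_pos": [0,0,0],"turn": 0},
  {"delta_pos": [0,0,0],"turn": 0},
])

```text
time_s: 67.75
eef_pos: [451.9, 51.0, 167.8]
tcp_rot: [-2.928, 0.008, 1.654]
ft_force: [-0.6, -0.1, -1.8]
width: 23.5
```

Run:
```python
from h import *
axle(80);lean()
c=cam('wrist'); show(c,'w34',box=(180,130,330,290),s=4)
s=cam('scene'); show(s,'s34',box=(240,120,340,240),s=5)
```

```text
foot [457.8  51.3 100.9] axis [0.017 0.002 1.   ] F [-0.6 -0.1 -1.8] w 23.5 t 67.75
world d [ -0.   -1.6 -20.9] tool d [-1.4  4.3 20.5]
lean [-0.21  -0.026] j [ 0.31  0.48 -0.66  1.87  0.27  1.12  1.19]
```

View pics/w34.png

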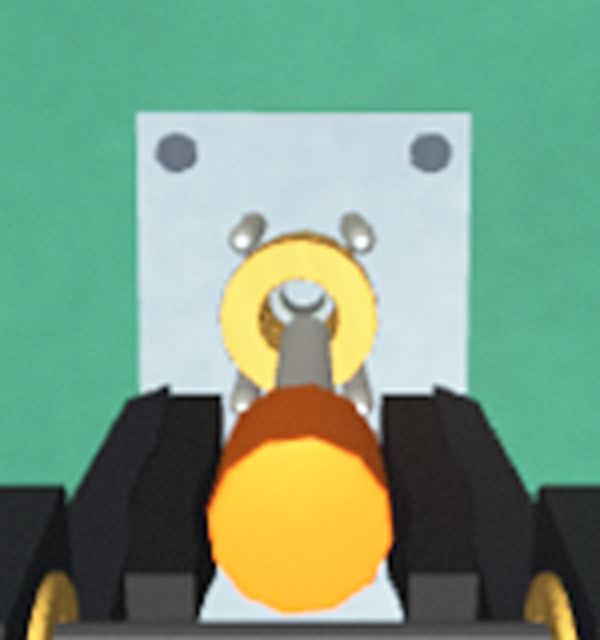

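View pics/s34.png

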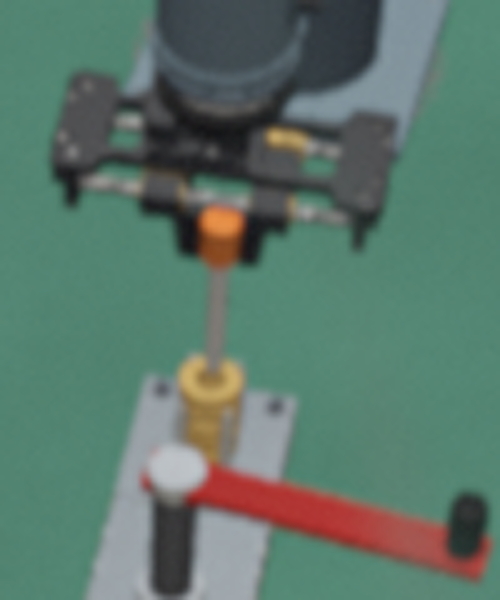

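The foot is right over the bore. I descend through the rings.

Emit:
play_rows([
  {"delta_pos": [-0.001,0.0022,0.0105],"turn": 0},
  {"delta_pos": [0,0.0021,0.0105],"turn": 0},
  {"delta_pos": [0,0,0],"turn": 0},
])

```text
time_s: 68.22
eef_pos: [451.6, 49.5, 144.8]
tcp_rot: [-2.928, 0.009, 1.654]
ft_force: [0.3, 0.3, -0.8]
width: 23.1
```

Run:
```python
from h import *
axle(50);lean()
```

```text
foot [457.5  49.8  77.9] axis [0.017 0.002 1.   ] F [ 0.3  0.3 -0.8] w 23.1 t 68.225
world d [  0.3  -0.1 -27.9] tool d [ 0.1  6.2 27.2]
lean [-0.21  -0.026] j [ 0.3   0.51 -0.64  1.89  0.29  1.07  1.17]
```

Emit:
play_rows([
  {"delta_pos": [0,0.0022,0.0095],"turn": 0},
  {"delta_pos": [0,0.0021,0.009],"turn": 0},
  {"delta_pos": [0,0.002,0.009],"turn": 0},
  {"delta_pos": [0,0,0],"turn": 0},
])

```text
time_s: 68.72
eef_pos: [451.9, 49.3, 114.3]
tcp_rot: [-2.928, 0.008, 1.654]
ft_force: [-0.2, 0.4, -1.4]
width: 23.1
```

Run:
```python
from h import *
axle(32);lean()
```

```text
foot [457.7  49.6  47.4] axis [0.017 0.002 1.   ] F [-0.2  0.4 -1.4] w 23.1 t 68.725
world d [  0.1   0.1 -15.4] tool d [ 0.2  3.4 15. ]
lean [-0.211 -0.026] j [ 0.29  0.56 -0.62  1.9   0.33  1.02  1.15]
```

Down to the mouth, then gently on.

Emit:
play_rows([
  {"delta_pos": [0.0001,0.0018,0.008],"turn": 0},
  {"delta_pos": [0,0.0015,0.007],"turn": 0},
  {"delta_pos": [0,0.0008,0.004],"turn": 0},
  {"delta_pos": [0,0,0],"turn": 0},
])

```text
time_s: 69.22
eef_pos: [452.1, 49.3, 93.7]
tcp_rot: [-2.928, 0.008, 1.654]
ft_force: [0.8, -0.3, -1.1]
width: 23.3
```

Run:
```python
from h import *
axle(5);lean()
```

```text
foot [458.   49.6  26.8] axis [0.017 0.002 1.   ] F [ 0.8 -0.3 -1.1] w 23.3 t 69.225
world d [ -0.2   0.1 -21.8] tool d [ 0.3  4.4 21.3]
lean [-0.211 -0.026] j [ 0.27  0.59 -0.61  1.92  0.35  0.98  1.13]
```

The foot is in the hole with no force. Continue.

Emit:
play_rows([
  {"delta_pos": [0,0.0015,0.007],"turn": 0},
  {"delta_pos": [0,0.0015,0.007],"turn": 0},
  {"delta_pos": [0,0,0],"turn": 0},
])

```text
time_s: 69.6
eef_pos: [452.1, 49.2, 78.5]
tcp_rot: [-2.928, 0.008, 1.654]
ft_force: [-0.0, -1.1, -1.8]
width: 23.2
```

Run:
```python
from h import *
axle(5);lean()
```

```text
foot [458.   49.5  11.6] axis [0.017 0.002 1.   ] F [-0.  -1.1 -1.8] w 23.2 t 69.6
world d [-0.2  0.2 -6.6] tool d [0.2 1.2 6.5]
lean [-0.21  -0.026] j [ 0.26  0.61 -0.6   1.92  0.37  0.95  1.12]
```

Emit:
play_rows([
  {"delta_pos": [0,0.001,0.0045],"turn": 0},
  {"delta_pos": [0,0.0005,0.003],"turn": 0},
  {"delta_pos": [0,0,0],"turn": 0},
])

```text
time_s: 69.97
eef_pos: [453.1, 49.4, 71.9]
tcp_rot: [-2.93, 0.009, 1.654]
ft_force: [0.5, -0.1, 0.8]
width: 23.2
```

Run:
```python
from h import *
axle(5);lean(); print(tip()[0])
```

```text
foot [459.1  49.7   5. ] axis [0.015 0.002 1.   ] F [ 0.5 -0.1  0.8] w 23.2 t 69.975
world d [-1.3 -0.   0. ] tool d [ 0.1 -1.3  0.2]
lean [-0.209 -0.026] j [ 0.26  0.62 -0.59  1.92  0.37  0.94  1.11]
[459.56498519  50.23542557 102.18237968]
```

The foot is at 5.0 mm, i.e. on the floor of the hole. Release and rise.

Emit:
play_rows([
  {"delta_pos": [0,0,0],"turn": 0},
  {"delta_pos": [0,0,0],"turn": 0},
  {"delta_pos": [0,0,0],"turn": 0},
  {"delta_pos": [0,-0.0025,-0.012],"turn": 0},
  {"delta_pos": [0,-0.004,-0.02],"turn": 0},
  {"delta_pos": [0,-0.006,-0.03],"turn": 0},
  {"delta_pos": [0,-0.006,-0.03],"turn": 0},
  {"delta_pos": [0,-0.006,-0.03],"turn": 0},
  {"delta_pos": [0,0,0],"turn": 0},
], gripper=70)

```text
time_s: 71.1
eef_pos: [455.1, 51.4, 203.5]
tcp_rot: [-2.932, 0.008, 1.654]
ft_force: [0.7, -0.4, -0.3]
width: 64.3
```

Run:
```python
from h import *
lean(); print(tip()[0])
c=cam('wrist'); show(c,'w35'); s=cam('scene'); show(s,'s35',box=(240,150,390,270),s=5)
print(proj(s,[457.8,49.7,130]), proj(c,[457.8,49.7,130]))
```

```text
lean [-0.207 -0.026] j [ 0.33  0.43 -0.67  1.83  0.24  1.19  1.21]
[461.52529582  52.14381656 233.83643683]
[281.92709715 186.3284392 ] [254.7050873  208.51234568]
```

View pics/w35.png

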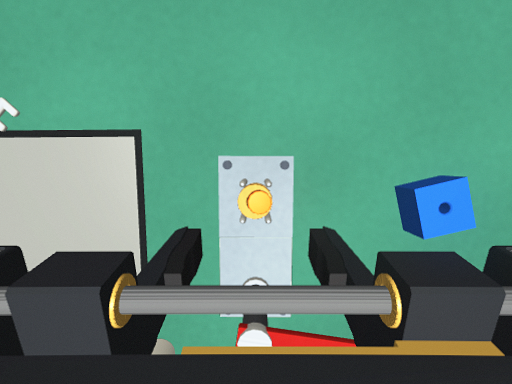

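View pics/s35.png

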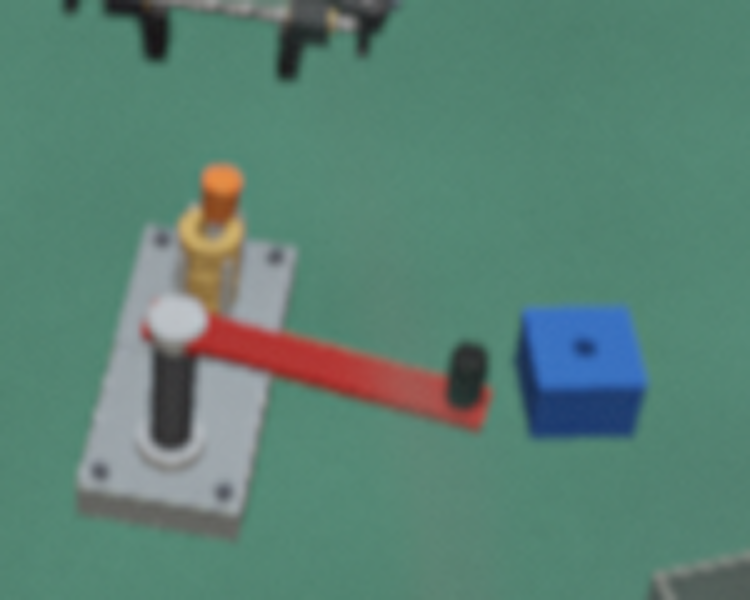

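Run:
```python
from h import *
c=cam('wrist'); s=cam('scene'); t=cam('top')
show(c,'w36',box=(220,160,300,240),s=8); show(s,'s36',box=(255,165,315,225),s=10); show(t,'t36',box=(200,190,270,250),s=9)
for n in('wrist','scene'):
  for k in('axle_mid',):
    r=manip.tip_of(n,k); print(n,[(q['point'],q['conf']) for q in r[:2]])
```

```text
wrist []
scene [([281.3, 201.8], 0.59)]
```

View pics/w36.png

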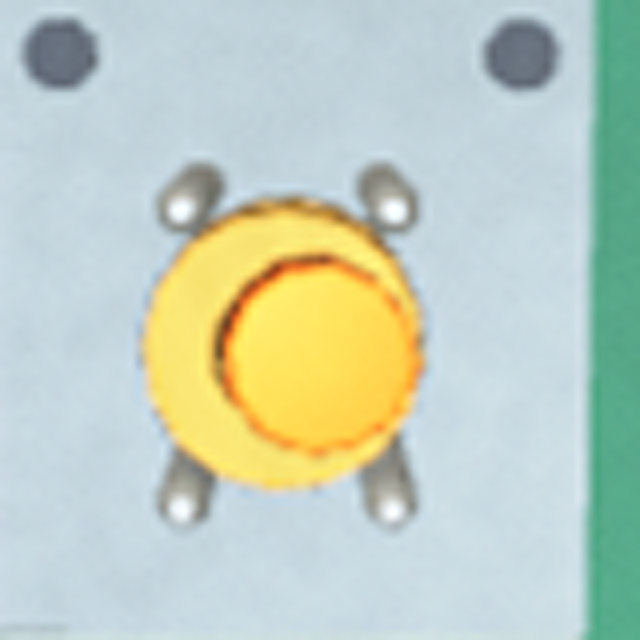

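View pics/s36.png

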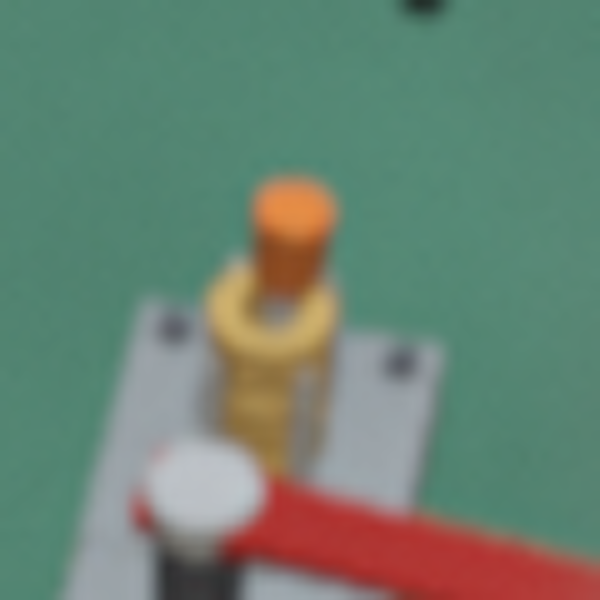

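Run:
```python
from h import *
c=cam('wrist'); s=cam('scene')
print(tri([(c,(260,204.4)),(s,(284.5,185.8))]).round(1), onz(c,(260,204.4),130).round(1), onz(s,(284.5,185.8),130).round(1))
print('pins88',onz(c,(220+288/8,160+356/8),88).round(1),'ring',onz(c,(220+284/8,160+344/8),90).round(1))
```

```text
[450.4  55.  127.1] [450.2  53.9 130. ] [453.2  56.7 130. ]
pins88 [456.6  50.3  88. ] ring [454.7  49.6  90. ]
```

View pics/t36.png

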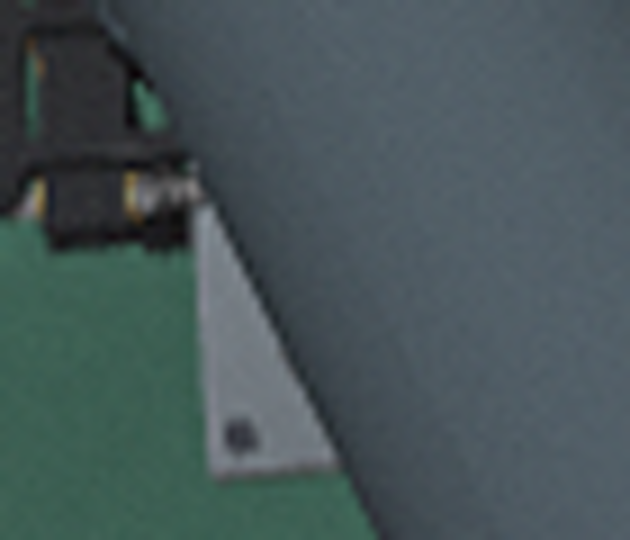

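The grip top triangulates to z ≈ 127–130, so the axle is home, leaning only by its clearance (about 0.07 rad). Now I go to the keeper knob, keeping the present yaw.

Run:
```python
from h import *
goto([598,228,215],1.654)
```

```text
tip [459.8  51.7 230.8] rot [-2.926  0.008  1.655] w 64.1 t 71.55 F [0.1 0.  0. ]
delta_tool mm [164.2 152.1 -18.4] turn 0.0 (world d [138.2 176.3 -15.8])
```

Emit:
play_rows([
  {"delta_pos": [0.024,0.022,-0.003],"turn": 0},
  {"delta_pos": [0.024,0.022,-0.003],"turn": 0},
  {"delta_pos": [0.024,0.022,-0.003],"turn": 0},
  {"delta_pos": [0.024,0.022,-0.003],"turn": 0},
  {"delta_pos": [0.024,0.022,-0.003],"turn": 0},
  {"delta_pos": [0.024,0.022,-0.003],"turn": 0},
  {"delta_pos": [0,0,0],"turn": 0},
  {"delta_pos": [0,0,0],"turn": 0},
])

```text
time_s: 72.55
eef_pos: [575.6, 207.6, 183.9]
tcp_rot: [-2.92, 0.011, 1.652]
ft_force: [0.6, -0.4, -0.3]
width: 64.0
```

Run:
```python
from h import *
goto([598,228,200],1.654);lean()
c=cam('wrist'); show(c,'w37')
r=manip.tip_of('wrist','keeper_knob'); print([(q['point'],q['conf'],onz(c,q['point'],162.5)) for q in r[:2]])
```

```text
tip [582.4 208.5 214.2] rot [-2.92   0.011  1.652] w 64.0 t 72.55 F [ 0.6 -0.4 -0.3]
delta_tool mm [18.3 19.8  9.8] turn -0.1 (world d [ 15.6  19.5 -14.2])
lean [-0.219 -0.028] j [ 0.    0.72 -0.63  1.42  0.32  1.33  1.  ]
[([279.3, 247.7], 0.93, array([599.41309692, 227.78121793, 162.5       ])), ([115.2, 76.0], 0.39, array([476.88892518,  91.9532913 , 162.5       ]))]
```

View pics/w37.png

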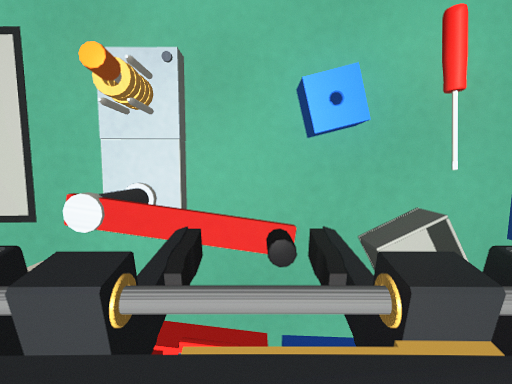

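Run:
```python
from h import *
goto([597,227.5,200],1.654)
```

```text
tip [582.3 208.3 214.5] rot [-2.92   0.011  1.652] w 63.6 t 72.65 F [-0.1  0.1 -0. ]
delta_tool mm [18.1 18.9 10.4] turn -0.1 (world d [ 14.7  19.2 -14.5])
```

Emit:
play_rows([
  {"delta_pos": [0.009,0.009,0.002],"turn": 0},
  {"delta_pos": [0.007,0.008,0.002],"turn": 0},
  {"delta_pos": [0,0,0],"turn": 0},
  {"delta_pos": [0,0,0],"turn": 0},
])

```text
time_s: 73.15
eef_pos: [590.9, 224.3, 176.2]
tcp_rot: [-2.92, 0.011, 1.65]
ft_force: [-0.5, 0.0, -0.7]
width: 63.6
```

Run:
```python
from h import *
goto([597,227.5,175],1.654);lean()
```

```text
tip [597.7 225.1 206.4] rot [-2.92   0.011  1.65 ] w 63.6 t 73.15 F [-0.5  0.  -0.7]
delta_tool mm [ 2.8  6.4 30.7] turn -0.2 (world d [ -0.7   2.4 -31.4])
lean [-0.218 -0.029] j [-0.03  0.76 -0.62  1.36  0.33  1.35  0.99]
```

Emit:
play_rows([
  {"delta_pos": [0.002,0.003,0.015],"turn": 0},
  {"delta_pos": [0,0.0033,0.015],"turn": 0},
  {"delta_pos": [0,0.0033,0.014],"turn": 0},
  {"delta_pos": [0,0,0],"turn": 0},
])

```text
time_s: 73.65
eef_pos: [589.6, 224.8, 126.9]
tcp_rot: [-2.918, 0.013, 1.65]
ft_force: [0.3, 0.4, -0.2]
width: 63.7
```

Run:
```python
from h import *
goto([597,227.5,152],1.654);lean()
```

```text
tip [596.4 225.7 157.1] rot [-2.918  0.013  1.65 ] w 63.7 t 73.65 F [ 0.3  0.4 -0.2]
delta_tool mm [1.8 1.8 4.8] turn -0.2 (world d [ 0.6  1.8 -5.1])
lean [-0.22 -0.03] j [-0.04  0.81 -0.6   1.4   0.36  1.27  0.97]
```

Emit:
play_rows([
  {"delta_pos": [0.0015,0.0017,0.004],"turn": 0},
  {"delta_pos": [0,0,0],"turn": 0},
])

```text
time_s: 73.9
eef_pos: [590.5, 226.6, 122.5]
tcp_rot: [-2.919, 0.012, 1.65]
ft_force: [-0.9, 0.3, -1.1]
width: 63.7
```

Emit:
play_rows([
  {"delta_pos": [0,0,0],"turn": 0},
  {"delta_pos": [0,0,0],"turn": 0},
  {"delta_pos": [0,0,0],"turn": 0},
  {"delta_pos": [0,0,0],"turn": 0},
  {"delta_pos": [0,0,0],"turn": 0},
], gripper=255)

```text
time_s: 74.53
eef_pos: [591.1, 228.1, 123.7]
tcp_rot: [-2.921, 0.01, 1.65]
ft_force: [0.1, 3.4, -2.5]
width: 21.3
```

```bash
cat >> h.py <<'E'
H=np.array([587.4,60.3])
def keep():
    p,R,o=tip(); m=p-14*R[:,2]; d=m[:2]-H; k=.083+np.pi-np.arctan2(d[1],d[0]); print('knobpt',m.round(1),'r',round(np.linalg.norm(d),1),'k',round(k,3),'F',o['ft_force'].round(1),'w',round(o['width'],1),'t',o['time_s'],'yaw',o['tcp_rot'][2].round(3))
    return k,m,R
def arc(dks,r=168.):
    k,m,R=keep(); d=m[:2]-H; r=np.linalg.norm(d) if r is None else r; prev=np.array([*m[:2]])
    a=np.arctan2(d[1],d[0])
    for dk in dks:
        a+=dk; q=H+r*np.array([np.cos(a),np.sin(a)]); print((R.T@np.array([*(q-prev),0])).round(1)); prev=q
E
python3 - <<'E'
from h import *
arc([.12]*6); lean()
E
```

```text
knobpt [600.9 229.4 167.6] r 169.6 k 1.733 F [ 0.1  3.4 -2.5] w 21.3 t 74.525 yaw 1.65
[  0.4 -19.8   4.4]
[ -0.4 -19.7   4.4]
[ -2.8 -19.5   4.4]
[ -5.2 -19.    4.3]
[ -7.5 -18.2   4.2]
[ -9.7 -17.2   4. ]
lean [-0.217 -0.027] j [-0.04  0.82 -0.6   1.4   0.36  1.26  0.97]
```

Emit:
play_rows([
  {"delta_pos": [0,-0.0198,0.0044],"turn": 0},
  {"delta_pos": [-0.0005,-0.0197,0.0044],"turn": 0},
  {"delta_pos": [-0.0028,-0.0195,0.0044],"turn": 0},
  {"delta_pos": [-0.0052,-0.019,0.0043],"turn": 0},
])

```text
time_s: 75.03
eef_pos: [515.2, 216.6, 123.5]
tcp_rot: [-2.933, 0.004, 1.654]
ft_force: [3.4, 2.7, -2.2]
width: 20.7
```

Run:
```python
from h import *
arc([.12]*5); lean()
```

```text
knobpt [524.5 217.6 167.6] r 169.4 k 1.273 F [ 3.4  2.7 -2.2] w 20.7 t 75.025 yaw 1.654
[ -8.4 -18.1   3.9]
[ -9.3 -17.5   3.7]
[-11.3 -16.3   3.5]
[-13.2 -14.8   3.2]
[-15.  -13.2   2.9]
lean [-0.206 -0.021] j [ 0.    0.7  -0.64  1.63  0.34  1.14  0.92]
```

Tracking well.

Emit:
play_rows([
  {"delta_pos": [-0.0082,-0.018,0.0039],"turn": 0},
  {"delta_pos": [-0.0093,-0.0175,0.0037],"turn": 0},
  {"delta_pos": [-0.0113,-0.0163,0.0035],"turn": 0},
  {"delta_pos": [-0.0132,-0.0148,0.0032],"turn": 0},
])

```text
time_s: 75.53
eef_pos: [449.2, 174.3, 123.3]
tcp_rot: [-2.939, -0.005, 1.663]
ft_force: [1.2, 3.2, -1.0]
width: 21.0
```

Run:
```python
from h import *
arc([.12]*7); lean()
```

```text
knobpt [458.3 174.9 167.4] r 172.6 k 0.809 F [ 1.2  3.2 -1. ] w 21.0 t 75.525 yaw 1.663
[-18.  -10.5   2.1]
[-16.2 -11.8   2.3]
[-17.5  -9.8   1.9]
[-18.6  -7.7   1.5]
[-19.4  -5.4   1. ]
[-19.9  -3.1   0.5]
[-20.1  -0.8   0.1]
lean [-0.201 -0.014] j [ 0.1   0.59 -0.68  1.84  0.31  1.03  0.95]
```

Emit:
play_rows([
  {"delta_pos": [-0.017,-0.011,0.0022],"turn": 0},
  {"delta_pos": [-0.0165,-0.0115,0.0022],"turn": 0},
  {"delta_pos": [-0.0175,-0.0098,0.0019],"turn": 0},
  {"delta_pos": [-0.0186,-0.0077,0.0015],"turn": 0},
])

```text
time_s: 76.03
eef_pos: [406.2, 107.2, 123.4]
tcp_rot: [-2.93, -0.015, 1.676]
ft_force: [-3.6, 3.6, 1.6]
width: 18.4
```

Run:
```python
from h import *
arc([.12]*4,169.5); lean()
```

```text
knobpt [415.7 107.5 167.4] r 178.1 k 0.351 F [-3.6  3.6  1.6] w 18.4 t 76.025 yaw 1.676
[-22.5   1.6  -0.7]
[-19.9  -3.9   0.5]
[-20.3  -1.5   0. ]
[-20.3   0.9  -0.5]
lean [-0.211 -0.008] j [ 0.24  0.5  -0.7   1.99  0.28  0.98  1.07]
```

The pads have slid to the knob's edge (width 18.4). I open, recentre and re-grip.

Emit:
play_rows([
  {"delta_pos": [0,0,0],"turn": 0},
  {"delta_pos": [0,0,0],"turn": 0},
  {"delta_pos": [0,0.008,0],"turn": 0},
  {"delta_pos": [0,0,0],"turn": 0},
], gripper=100)

```text
time_s: 76.53
eef_pos: [415.9, 107.6, 122.0]
tcp_rot: [-2.932, -0.014, 1.674]
ft_force: [0.5, 0.8, -0.3]
width: 53.1
```

Run:
```python
from h import *
keep(); lean(); c=cam('wrist'); show(c,'w38')
r=manip.tip_of('wrist','keeper_knob'); print([(q['point'],q['conf'],onz(c,q['point'],162.5)) for q in r[:2]])
```

```text
knobpt [425.3 107.9 166. ] r 169.0 k 0.369 F [ 0.5  0.8 -0.3] w 53.1 t 76.525 yaw 1.674
lean [-0.208 -0.008] j [ 0.23  0.52 -0.69  1.97  0.29  0.99  1.07]
[([252.1, 255.5], 0.93, array([427.2524395 , 105.49584694, 162.5       ]))]
```

View pics/w38.png

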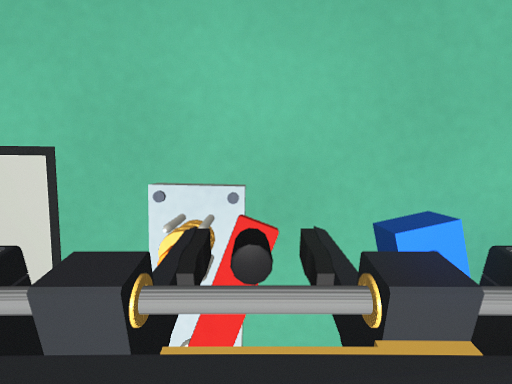

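Emit:
play_rows([
  {"delta_pos": [0,0.001,0],"turn": 0},
  {"delta_pos": [0,0,0],"turn": 0},
  {"delta_pos": [0,0,0],"turn": 0},
  {"delta_pos": [0,0,0],"turn": 0},
], gripper=255)

```text
time_s: 77.12
eef_pos: [416.2, 107.5, 121.8]
tcp_rot: [-2.931, -0.013, 1.675]
ft_force: [1.8, -0.6, -0.8]
width: 21.1
```

Run:
```python
from h import *
arc([.1]*4,None); lean()
```

```text
knobpt [425.6 107.9 165.8] r 168.7 k 0.369 F [ 1.8 -0.6 -0.8] w 21.1 t 77.125 yaw 1.675
[-15.9  -5.5   1. ]
[-16.4  -4.    0.6]
[-16.7  -2.4   0.3]
[-16.8  -0.7  -0.1]
lean [-0.209 -0.009] j [ 0.23  0.52 -0.69  1.97  0.29  0.99  1.07]
```

Emit:
play_rows([
  {"delta_pos": [-0.0155,-0.004,0.0008],"turn": 0},
  {"delta_pos": [-0.016,-0.0025,0.0005],"turn": 0},
])

```text
time_s: 77.38
eef_pos: [408.9, 77.9, 121.7]
tcp_rot: [-2.925, -0.017, 1.682]
ft_force: [-7.2, 4.5, 6.9]
width: 21.0
```

Run:
```python
from h import *
arc([.06]*4,None); lean()
```

```text
knobpt [418.5  78.3 165.7] r 169.8 k 0.189 F [-7.2  4.5  6.9] w 21.0 t 77.375 yaw 1.682
[-10.   -1.9   0.2]
[-10.1  -1.3   0.1]
[-10.2  -0.7  -0. ]
[-10.2  -0.1  -0.2]
lean [-0.215 -0.007] j [ 0.29  0.5  -0.69  1.99  0.29  0.98  1.13]
```

Run:
```python
from h import *
s=cam('scene'); show(s,'s39',box=(240,130,340,240),s=6)
c=cam('wrist'); show(c,'w39',box=(140,170,320,300),s=4); keep()
```

```text
knobpt [418.2  76.5 165.7] r 170.0 k 0.178 F [-6.9  1.7  6.8] w 21.1 t 77.475 yaw 1.679
```

View pics/s39.png

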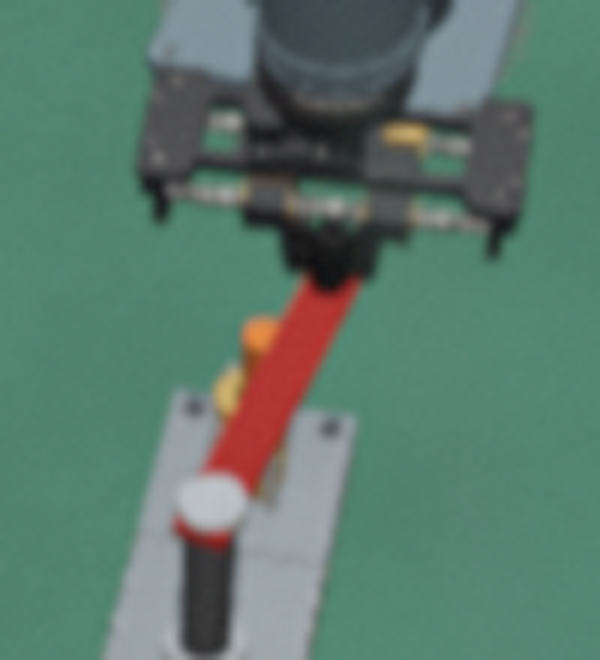

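View pics/w39.png

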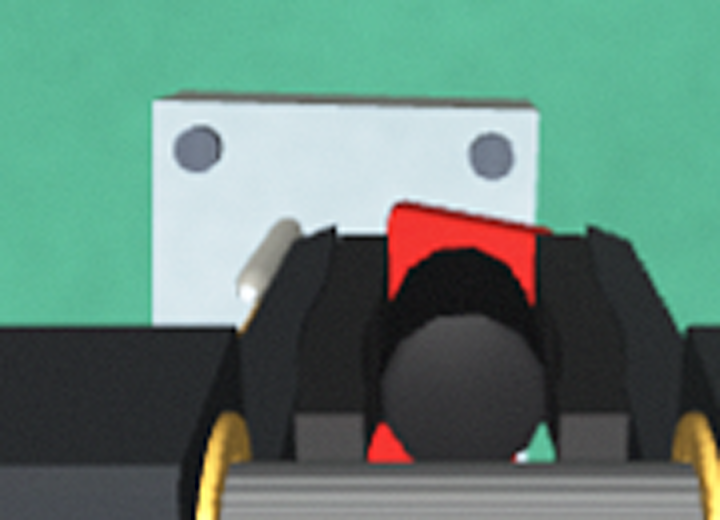

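Emit:
play_rows([
  {"delta_pos": [-0.01,-0.0005,0.0],"turn": 0},
  {"delta_pos": [0,0,0],"turn": 0},
])

```text
time_s: 77.72
eef_pos: [407.0, 66.4, 121.9]
tcp_rot: [-2.922, -0.016, 1.682]
ft_force: [1.2, 0.1, -1.1]
width: 21.2
```

Run:
```python
from h import *
keep(); s=cam('scene'); show(s,'s40',box=(250,160,330,230),s=8)
```

```text
knobpt [416.8  66.7 165.8] r 170.7 k 0.121 F [ 1.2  0.1 -1.1] w 21.2 t 77.725 yaw 1.682
```

View pics/s40.png

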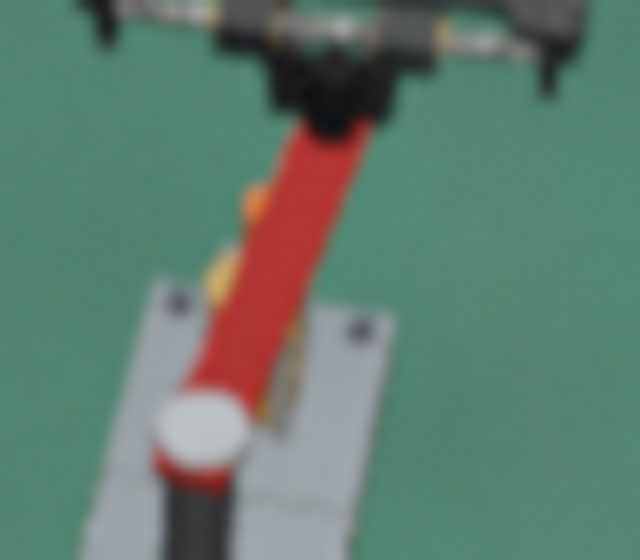

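The arm passes over the grip with no force. Continue to the stop.

Emit:
play_rows([
  {"delta_pos": [-0.01,0.0005,0.0],"turn": 0},
  {"delta_pos": [-0.008,0.0005,0.0],"turn": 0},
  {"delta_pos": [0,0,0],"turn": 0},
])

```text
time_s: 78.15
eef_pos: [406.0, 50.3, 121.9]
tcp_rot: [-2.914, -0.019, 1.687]
ft_force: [0.3, 2.0, -0.5]
width: 21.2
```

Run:
```python
from h import *
keep(); lean()
```

```text
knobpt [416.2  50.7 165.8] r 171.5 k 6.31 F [ 0.3  2.  -0.5] w 21.2 t 78.15 yaw 1.687
lean [-0.226 -0.008] j [ 0.35  0.5  -0.68  2.    0.29  0.99  1.19]
```

Emit:
play_rows([
  {"delta_pos": [-0.005,0.0005,0.0],"turn": 0},
  {"delta_pos": [-0.003,0,0.0],"turn": 0},
  {"delta_pos": [0,0,0],"turn": 0},
])

```text
time_s: 78.53
eef_pos: [405.9, 47.1, 122.0]
tcp_rot: [-2.913, -0.026, 1.69]
ft_force: [-0.3, -0.9, 0.7]
width: 21.2
```

Run:
```python
from h import *
keep(); lean()
```

```text
knobpt [416.2  47.2 165.8] r 171.7 k 6.29 F [-0.3 -0.9  0.7] w 21.2 t 78.525 yaw 1.69
lean [-0.228 -0.002] j [ 0.36  0.5  -0.68  2.    0.29  0.99  1.21]
```

At the stop (k ≈ 0.01). Release, rise and check.

Emit:
play_rows([
  {"delta_pos": [0,0,0],"turn": 0},
  {"delta_pos": [0,0,0],"turn": 0},
  {"delta_pos": [0,0,0],"turn": 0},
  {"delta_pos": [0,-0.003,-0.015],"turn": 0},
  {"delta_pos": [0,-0.005,-0.025],"turn": 0},
  {"delta_pos": [0,-0.006,-0.03],"turn": 0},
  {"delta_pos": [0,-0.006,-0.03],"turn": 0},
  {"delta_pos": [-0.03,0,0],"turn": 0},
  {"delta_pos": [-0.03,0,0],"turn": 0},
  {"delta_pos": [-0.03,0,0],"turn": 0},
  {"delta_pos": [-0.03,0,0],"turn": 0},
  {"delta_pos": [0,0,0],"turn": 0},
], gripper=100)

```text
time_s: 80.03
eef_pos: [427.1, -79.2, 232.7]
tcp_rot: [-2.922, -0.022, 1.688]
ft_force: [-0.1, 0.8, 0.3]
width: 53.6
```

Run:
```python
from h import *
s=cam('scene');t=cam('top');c=cam('wrist'); print(tip()[0],tip()[2]['ft_force'])
kn=[H[0]+168*np.cos(.083+np.pi),H[1]+168*np.sin(.083+np.pi),162.5]
for n,C in(('scene',s),('top',t),('wrist',c)):
    r=manip.tip_of(n,'keeper_knob'); print(n,[(np.round(q['point'],1),round(q['conf'],2),onz(C,q['point'],162.5).round(1)) for q in r[:1]],'closed predicts',proj(C,kn).round(1))
show(s,'s41',box=(240,130,340,230),s=6); show(c,'w41'); show(t,'t41')
for n,C in(('top',t),('scene',s)):
  for k in('screwdriver','wrench','oiler','mug','housing','offcut'):
    r=manip.tip_of(n,k); print(n,k,[np.round(q['point'],0) for q in r[:1]])
```

```text
[433.70768692 -75.88137879 262.81179231] [ 1.2095717   0.50949768 -0.37658035]
scene [(array([287.9, 168. ]), 0.63, array([406. ,  53.9, 162.5]))] closed predicts [284.4 170.4]
top [(array([237.8, 229.9]), 0.72, array([423.7,  42.4, 162.5]))] closed predicts [236.3 231.3]
wrist [(array([381.5, 219.5]), 0.69, array([424.5,  49.2, 162.5]))] closed predicts [379.4 214.6]
top screwdriver [array([114., 240.])]
top wrench [array([372., 267.])]
top oiler []
top mug [array([413., 228.])]
top housing [array([129., 169.])]
top offcut [array([338., 150.])]
scene screwdriver [array([402., 231.])]
scene wrench [array([178., 165.])]
scene oiler [array([218., 268.])]
scene mug [array([128., 175.])]
scene housing [array([393., 290.])]
scene offcut [array([159., 249.])]
```

View pics/s41.png

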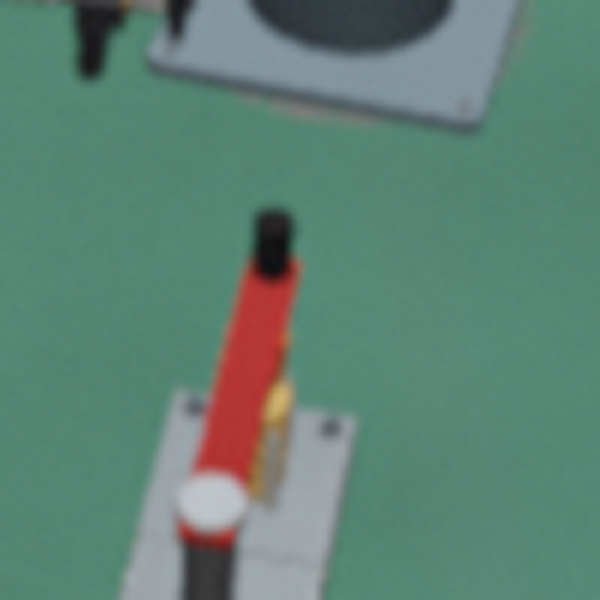

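View pics/w41.png

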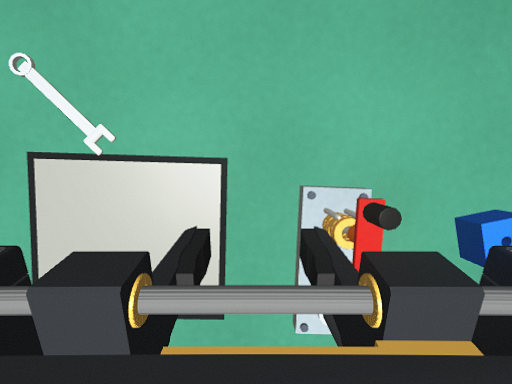

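View pics/t41.png

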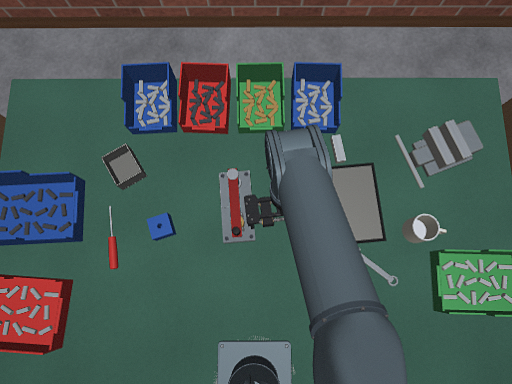

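Run:
```python
from h import *
c=cam('wrist'); show(c,'w42',box=(280,170,420,290),s=5)
```

```text
(no output)
```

View pics/w42.png

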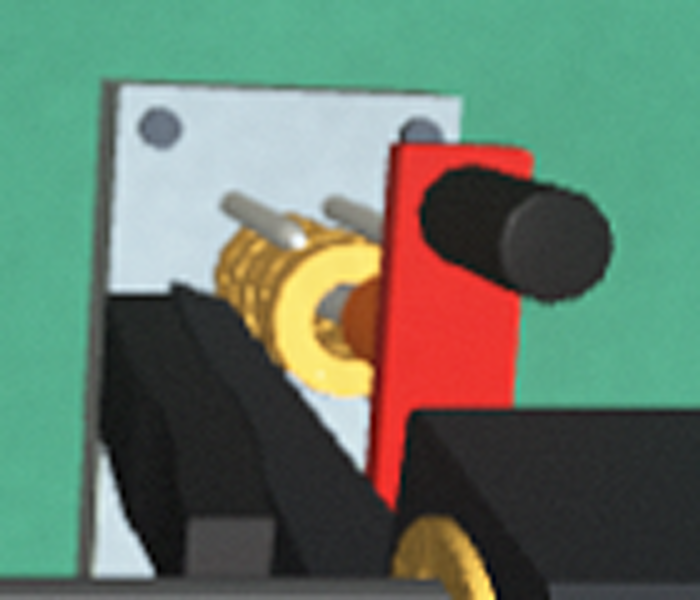

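The rod passes through the five flat rings, the grip sits below the closed red arm, and the robot is clear. Handing in.

Run:
```python
from rig import manip
print(manip.finish_job())
```

```text
the job is handed in; nothing more can be done
None
```

I finished the job and handed it in at about 80 s, with no verdict reported. The keeper arm was swung open to about 1.7 rad and all five rings stacked in the nest. The axle was then put home through them and the arm closed to its stop.

**Last checks that agreed**
- **Rings:** all five looked flat between the pins, with the axle rod through their bores. The top ring's centre measured about 3 mm from the nest's axis.
- **Axle:** its foot was computed at 5.0 mm above the bench, which is the hole floor. The top of the grip triangulated to 127–130 mm against 130 mm expected.
- **Keeper:** the tool pose and two cameras put it at -0.03 to 0.03 rad. The scene camera's knob fix was about 3 px off the closed position.
- **Bystanders:** all were found in their starting places. The top camera missed the oiler at the end, but the scene camera found it.

**What was off**
- **Gripper length:** the fingertips really sit about 31 mm behind the reported TCP. The first grasp of the knob missed because of this, and I corrected for it after a touch on the bench.
- **Tool tilt:** the tool slowly tilted to about 0.23 rad over the moves. Each grasp kept its part close to level, so placing was not affected.
- **Axle lean:** the axle leans about 0.07 rad in its clearance, against a limit of 0.12.
- **Keeper grip:** the grip on the knob slid off centre once while closing, so I re-gripped. Near 0.19 rad I briefly felt about 10 N, which cleared.

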